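Ready the jar for iced espresso with steel chilling cubes

TASK

Get the smoked glass jar ready for iced espresso: take its wooden lid off, gather the steel chilling cubes lying on the tamping mat into the green cup with the others, then tip the whole cupful into the jar. Once every cube is in the jar, take its temperature: hold the infrared thermometer level and steady for two seconds with its lens about 7 cm from the glass, aimed at the middle of the paper band. At the end the cup must stand upright on its cork coaster, the thermometer lie back in its rest, and the lid sit properly on the jar; leave the portafilter and the spoon where they are and do not tip the jar.

Things in the scene. Friction and masses are not known exactly. Their poses are not given: they have to be found in the camera images.
- cup: pale green ceramic cup without a handle, open at the top, 95 high, outside diameter 62 at the foot widening to 66 at the rim, wall 3.5, inside floor 5 above the underside; about 200 g empty. Origin: centre of the underside, z along its axis to the mouth. Stands on the cork coaster with 3 or 4 of the cubes in it
- coaster: round cork coaster fixed on the counter, diameter 96, 5 thick; origin: centre of its underside, on the counter
- mat: dark grey silicone tamping mat, fixed flat on the counter, 180 (its x) by 170 (its y), 6 thick; origin: centre of its underside. 2 or 3 of the cubes lie on it
- jar: smoked glass jar, a straight cylinder 110 high, outside diameter 110, wall 4.5, open mouth 101 wide, inside floor 6 above the underside, with a cream paper band 36 high all round its middle; loose, about 650 g. Origin: centre of the underside, z up along its axis
- jar_mouth (a point): centre of the jar's open mouth, level with the rim, 110 above its underside
- jar_band (a point): point on the jar's axis, 55 above the underside, level with the middle of the paper band (the glass is 55 away from this point all round)
- lid: the jar's beech lid, 130 g: disc of diameter 114, 8 thick; under it a cork plug of diameter 86, 10 deep, that enters the mouth with 7 to spare all round; on top a knob of diameter 26 from 17 to 43 above the origin, neck 18 wide below. Origin: centre of the disc's underside (110 above the jar's underside when on, 10 above the counter when laid there), z up through the knob. Starts on the jar
- thermometer: pocket infrared thermometer: yellow bar 100 long (x) by 26 wide (y) by 30 high (z), with a black lens snout of diameter 24 out to x = 68. 120 g. Origin: centre of the bar; it looks along its +x, display and red button on +z. Starts lying in its rest, display up; taken across its middle
- lens (a point): centre of the thermometer's lens, 68 ahead of its origin on its x axis
- rest: beech rest of the thermometer, fixed on the counter: base 112 (x) by 56 (y) by 6 high, two saddles at x = -36 and x = 36, each 14 long in x, their seats 12 above the counter with two cheeks 32 apart rising to 26; open between the saddles over 58 mm for the fingers. Origin: centre of its underside; x along the thermometer's length, the lens end lies to +x at the start
- rest_seat (a point): where the thermometer's origin lies when it is home in the rest: 27 above the rest's underside
- portafilter: stainless portafilter with a walnut handle, loose, bystander: head of diameter 70, 40 high, handle to 177 along its x. Origin: centre of the head's underside
- spoon: steel teaspoon 140 long, lying flat, bystander; origin about its middle, x along its length, bowl at +x
- cube0: stainless steel chilling cube, 18 on each side, 25 g; origin at the cube's centre, axes along its edges. Starts in the cup
- cube1: stainless steel chilling cube, 18 on each side, 25 g; origin at the cube's centre, axes along its edges. Starts in the cup
- cube2: stainless steel chilling cube, 18 on each side, 25 g; origin at the cube's centre, axes along its edges. Starts in the cup, if present
- cube3: stainless steel chilling cube, 18 on each side, 25 g; origin at the cube's centre, axes along its edges. Starts in the cup, if present
- cube4: stainless steel chilling cube, 18 on each side, 25 g; origin at the cube's centre, axes along its edges. Starts flat on the mat, any yaw, if present
- cube5: stainless steel chilling cube, 18 on each side, 25 g; origin at the cube's centre, axes along its edges. Starts flat on the mat, any yaw, if present
- cube6: stainless steel chilling cube, 18 on each side, 25 g; origin at the cube's centre, axes along its edges. Starts flat on the mat, any yaw, if present
- cube7: stainless steel chilling cube, 18 on each side, 25 g; origin at the cube's centre, axes along its edges. Starts flat on the mat, any yaw, if present
Mind the look-alikes: they are no part of the job. What is shaped like the jar but red is not meant. Leave any red look-alike of the lid alone.

How it is judged (in metres and radians):
On the way, in this order (a step that is already met when the one before it is completed fails the run):
1. every cube present lies in the upright cup (horizontal distance between each of cube0, cube1, cube2, cube3, cube4, cube5, cube6, cube7 and cup below 0.032 m and z of cube0 in the frame of cup between 0.005 and 0.092 m and z of cube1 in the frame of cup between 0.005 and 0.092 m and z of cube2 in the frame of cup between 0.005 and 0.092 m and z of cube3 in the frame of cup between 0.005 and 0.092 m and z of cube4 in the frame of cup between 0.005 and 0.092 m and z of cube5 in the frame of cup between 0.005 and 0.092 m and z of cube6 in the frame of cup between 0.005 and 0.092 m and z of cube7 in the frame of cup between 0.005 and 0.092 m and angle between cup's own z axis and vertical below 0.3 rad), for 0.2 s.
2. the held cup is tipped past level over the open jar (angle between cup's own z axis and vertical above 1.6 rad and horizontal distance between cup and jar_mouth below 0.16 m and height (world z) of cup above 0.12 m and contact force between the fingers and cup above 1 N), for 0.1 s.
3. every cube lies in the jar (horizontal distance between each of cube0, cube1, cube2, cube3, cube4, cube5, cube6, cube7 and jar below 0.049 m and z of cube0 in the frame of jar between 0.007 and 0.1 m and z of cube1 in the frame of jar between 0.007 and 0.1 m and z of cube2 in the frame of jar between 0.007 and 0.1 m and z of cube3 in the frame of jar between 0.007 and 0.1 m and z of cube4 in the frame of jar between 0.007 and 0.1 m and z of cube5 in the frame of jar between 0.007 and 0.1 m and z of cube6 in the frame of jar between 0.007 and 0.1 m and z of cube7 in the frame of jar between 0.007 and 0.1 m), for 0.3 s.
4. the thermometer is held level within 15 degrees and still for 1.5 s, lens 27 to 117 mm from the glass, its line of sight within 16 mm each way of the band's middle (site jar_band) (x of jar_band in the frame of thermometer between 0.15 and 0.24 m and y of jar_band in the frame of thermometer between -0.016 and 0.016 m and z of jar_band in the frame of thermometer between -0.016 and 0.016 m and angle between thermometer's own x axis and vertical between 1.31 and 1.83 rad and linear speed of thermometer below 0.02 m/s and angular speed of thermometer below 0.2 rad/s and contact force between the fingers and thermometer above 0.5 N), for 1.5 s.
At the end, for the whole second after the job is handed in: every cube is in the jar; the lid lies level on the jar's rim, centred within 12 mm; the cup stands upright on the coaster within 25 mm of its centre; the thermometer lies in its rest within 15 mm of its place and 0.15 rad of its direction, down on the saddles; all at rest (all of step 3 and horizontal distance between lid and jar below 0.012 m and z of lid in the frame of jar between 0.105 and 0.114 m and angle between each of lid, jar's own z axis and vertical below 0.06 rad and horizontal distance between cup and coaster below 0.025 m and z of cup in the frame of coaster between 0.002 and 0.009 m and angle between cup's own z axis and vertical below 0.08 rad and horizontal distance between thermometer and rest_seat below 0.015 m and z of thermometer in the frame of rest_seat between -0.004 and 0.004 m and angle between the x axis of thermometer and the x axis of rest, either way round below 0.15 rad and linear speed of each of lid, cup, jar, thermometer below 0.02 m/s); the robot touches nothing.
It fails at once if the portafilter is knocked over, or shoved more than 30 mm from where it stood (distance of portafilter from where it was at the start of the episode above 0.03 m or angle between portafilter's own z axis and vertical above 0.5 rad).
It fails at once if the teaspoon is shoved more than 30 mm from where it lay (distance of spoon from where it was at the start of the episode above 0.03 m).
It fails at once if the glass jar is tipped by more than 20 degrees (angle between jar's own z axis and vertical above 0.35 rad).
Of cube2, cube3 only 1 to 2 are there at a start; the rules pass over those that are not, and their reading is None.
Of cube4, cube5, cube6, cube7 only 2 to 3 are there at a start; the rules pass over those that are not, and their reading is None.
At some moment in a run one of cube4, cube5, cube6, cube7 may be knocked a few centimetres aside while the robot is not near it.
It also fails if it takes over 184 s, if anything falls off the work surface, if the arm or the gripper's body presses on something with over 40 N, if the wrist force passes 120 N, or if a joint passes its speed limit or range.

ROBOT

A 7-joint arm with a two-finger parallel gripper is mounted at the origin on the work surface. World frame = base frame: x ahead of the robot, y to its left, z up, the work surface at z = 0. Lengths are in m, angles in degrees, forces in N, time in s.
With the tool pointing down it reaches from about 0.4 to 0.875 m from the base axis. Payload 4.4 kg.
Tool frame: the origin (TCP) lies midway between the tips of the shut fingers; the grasp point (between the pads) lies 19 mm behind it; z points along the fingers, y is the direction in which the jaws open and shut (so a half turn about z gives the same grasp; the last joint's range is limited). The gripper opens to 85 mm and grips with 20 to 120 N. Pads are 22 mm wide; open, the fingers measure 114 mm over their backs; the gripper's body (76 mm by 85 mm) begins 54 mm behind the grasp point. The pads swing forward as they close: fully open they stand 13 mm farther back than shut.
Start: joints at [-76.708, 36.005, 2.206, 86.941, -1.547, 57.084, -1.146], TCP at [0.191, 0.621, 0.231] pointing down, gripper open.
Joint ranges: [-175.42, 175.42], [-21.48, 121.26], [-71.46, 75.88], [10.55, 141.38], [-63.04, 243.04], [13.31, 113.54], [-168.57, 168.57]. Speed limits (degrees/s): [147.25, 147.25, 180, 180, 180, 180, 180].

INTERFACE

Orientations are given as [roll, pitch, yaw] about the fixed x, y, z axes, in that order (R = Rz(yaw) Ry(pitch) Rx(roll)).
In Python, from bench import robot gives the robot as it stands.
- The arm moves only by the tool move_arm, never from a script. Its argument "motion" is text: rows parted by semicolons, each of 7 numbers parted by spaces: the shift along the tool's x, y, z in units of 2 cm (1.0 is 2 cm), then the turn, a rotation vector about the tool's x, y, z in units of 0.08 rad (1.0 is 0.08 rad), then the finger opening in mm, from 0 to 85.4. In form: tx ty tz rx ry rz fingers; .... A call has 1 to 5 rows; each row shifts and turns the commanded pose from where the row before left it, along the tool's axes as they then stand; what a row does not reach is not made up. A row lasts 1/12 s, in which the tool goes at most 41.7 mm and 7.16 degrees, less where a joint would pass 70% of its speed; a pose out of reach is approached as far as the arm can. A call with a number of a shift or a turn outside -1 to 1 is refused whole. A call with a gripper value outside its range is refused whole. The fingers move at their own pace and stop on an object; "newtons" is the grip in N (left out, the last holds). Time passes only in rows, so rows that do not move let the fingers close. It gives the time, the measured TCP pose, the force and the opening at its end, in the units of the state.
- robot.state(): the state, without advancing time (a new reading comes with each control period).
- robot.snapshot(name): name is "scene" or "top"; returns (picture, depth): 480x640x3 uint8, blue, green, red; 480x640 float32, m along the optical axis (not along the pixel's ray), 0 where there is no reading.
- robot.camera_info(name): a dict with "K" (3x3 intrinsics, pixels), "origin" and "attitude" of the camera in the world. Camera axes: x right, y down, z forward; pixel columns grow to the right and rows downward; lengths in m; the calibration is good to about 2 mm. A picture is of the moment at which its call begins. camera_info takes no time and is no camera call.
- robot.hand_in(): hands the job in, once; it reports no verdict.
Trained networks look in the newest picture that a camera, given by its name, has taken for a name from the list of things; names that differ only in an ending like _2 or _b are one class to them, and where a whole thing is asked for, a point or a joint stands for the part that bears it (a point fixed in the world has none). Each returns a list of dicts, best first, with "conf" (0 to 1); they miss things now and then, are a little off and sometimes report something else, mostly with a low value. They report only what shows in the picture. A call takes as long as a camera call. They do not tell look-alikes from the thing itself.
- robot.spot_in(camera, label): "position" ([x, y, z] in m, in world coordinates, good to about 4 mm: the middle of the surface that is visible of it).
The state is a dict: "time": time; "q": joint angles; "joint_velocities": joint speeds; "joint_torque": joint torques, N m; "position": TCP position; "ee_rot": TCP orientation; "wrist_force": force on the tool from outside, world axes, zero at the start; "moment": the same for the moment, N m; "opening": finger opening in m.
Only numpy, scipy, OpenCV 4.12 (cv2) and the standard library are available. Lean on these libraries where they do the work, as an engineer would, in place of code of your own. Each camera call takes 0.05 s, during which the arm holds its last target.

## Working session

There is one attempt and no reset: what is moved stays moved. The work goes in short steps, Python scripts to look and compute and a tool call to move; the robot and the scene stay as the last step left them, time stands still between calls to the robot, and variables do not carry over. Pictures are saved under pics/ and viewed, and the job is handed in when it is done.

Besides the shell and the picture viewer there is one more tool, called after "Emit:" by a JSON object that holds its "name" and its "arguments", one argument or row to a line. move_arm: Moves the arm, as the interface text tells. Shifts and turns lie within -1 to 1; 1 stands for 2 cm of shift or 0.08 rad of turn. Its arguments: {"type":"object","properties":{"motion":{"type":"string"},"newtons":{"type":"number"}},"required":["motion"]}

```bash
ls; mkdir -p pics; cat > h.py <<'E'
import numpy as np, cv2
from bench import robot
from scipy.spatial.transform import Rotation as R
def cam(n):
    c=robot.camera_info(n); return np.array(c["K"]),np.array(c["origin"]),c["attitude"]
def Rc(n):
    a=robot.camera_info(n)["attitude"]; a=np.array(a,float)
    return a if a.shape==(3,3) else R.from_euler('xyz',a,degrees=True).as_matrix()
def pts(n,depth):
    K,o,_=cam(n); v,u=np.mgrid[0:480,0:640]
    P=np.stack([(u-K[0,2])/K[0,0]*depth,(v-K[1,2])/K[1,1]*depth,depth],-1)
    return P@Rc(n).T+o
def proj(n,p):
    K,o,_=cam(n); q=(np.array(p)-o)@Rc(n); return (K@q.T).T[...,:2]/q[...,2:]
E
python3 - <<'E'
from h import *
print(robot.state())
for n in("scene","top"):
    print(robot.camera_info(n))
    p,d=robot.snapshot(n); cv2.imwrite(f"pics/{n}0.png",p); np.save(f"{n}0.npy",d)
E
```

```text
pics
{'time': 0.0, 'q': array([-76.70686945,  36.05792556,   2.20197054,  86.99656101,
        -1.54738697,  57.08211474,  -1.14545286]), 'joint_velocities': array([-0.01077165,  0.0651558 ,  0.02758297, -0.01278566,  0.08563652,
       -0.00901062,  0.09055463]), 'joint_torque': array([ 4.27967288e-04, -5.63412809e+01,  1.22563317e+00, -1.93441916e+01,
        1.07320046e-02,  1.03817825e-02,  6.17324602e-06]), 'position': array([0.19051   , 0.62080735, 0.23039695]), 'ee_rot': array([-1.79893056e+02,  6.79628878e-04,  1.62937520e+02]), 'wrist_force': array([0.31208583, 0.14852585, 0.65790211]), 'moment': array([-0.04126004,  0.01345742,  0.02437054]), 'opening': 0.08556358820988666}
{'K': array([[593.10829314,   0.        , 315.80410727],
       [  0.        , 593.10829314, 241.66096985],
       [  0.        ,   0.        ,   1.        ]]), 'origin': array([ 1.09342648, -0.57076769,  1.08568479]), 'attitude': array([-137.85204467,    1.05081921,   43.00479747])}
{'K': array([[545.10954173,   0.        , 322.78454387],
       [  0.        , 545.10954173, 236.37099278],
       [  0.        ,   0.        ,   1.        ]]), 'origin': array([0.30077161, 0.07745729, 1.22755809]), 'attitude': array([-170.76638536,   -1.64653976,  -88.63791937])}
```

View pics/scene0.png

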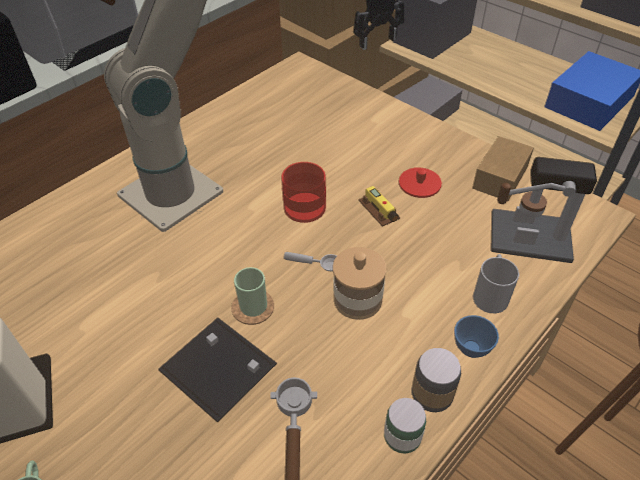

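View pics/top0.png

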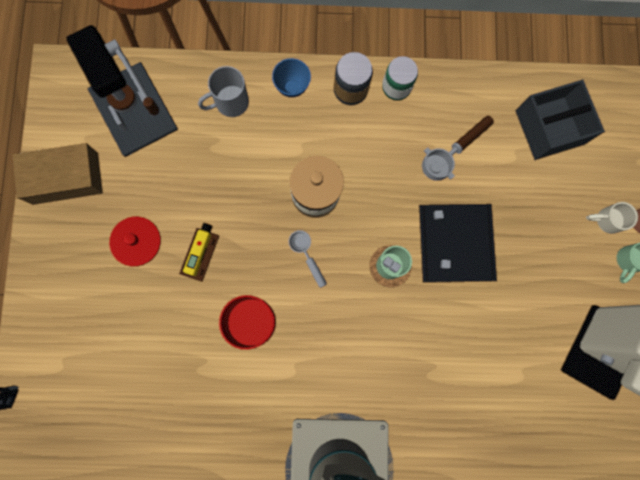

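```bash
python3 - <<'E'
from h import *
for n in ("top","scene"):
  for l in ["cup","coaster","mat","jar","lid","thermometer","rest","portafilter","spoon","cube4"]:
    print(n,l,[(np.round(r["position"],3).tolist(),round(r["conf"],2),proj(n,r["position"]).round().tolist()) for r in robot.spot_in(n,l)][:7])
print(robot.state()["time"])
E
```

```text
top cup [([0.444, -0.109, 0.057], 0.58, [395.0, 260.0])]
top coaster [([0.417, -0.083, 0.003], 0.62, [379.0, 275.0])]
top mat [([0.492, -0.261, 0.005], 0.69, [458.0, 244.0]), ([0.55, 0.068, 0.054], 0.67, [315.0, 210.0])]
top jar [([0.55, 0.069, 0.056], 0.87, [314.0, 210.0]), ([0.307, 0.21, 0.009], 0.57, [247.0, 321.0]), ([0.696, -0.236, 0.026], 0.44, [448.0, 155.0])]
top lid [([0.476, 0.464, 0.019], 0.61, [135.0, 241.0])]
top thermometer [([0.459, 0.32, 0.045], 0.8, [198.0, 249.0]), ([0.448, 0.314, 0.003], 0.33, [204.0, 256.0])]
top rest [([0.445, 0.315, 0.007], 0.64, [203.0, 257.0])]
top portafilter [([0.695, -0.234, 0.025], 0.68, [447.0, 155.0]), ([0.417, -0.086, 0.004], 0.24, [381.0, 274.0])]
top spoon [([0.474, 0.084, 0.014], 0.62, [306.0, 247.0])]
top cube4 [([0.433, -0.111, 0.041], 0.44, [394.0, 266.0]), ([0.558, -0.21, 0.023], 0.42, [437.0, 213.0]), ([0.444, 0.313, 0.005], 0.39, [204.0, 258.0])]
scene cup [([0.444, -0.105, 0.067], 0.74, [252.0, 290.0]), ([0.448, -0.225, 0.026], 0.41, [213.0, 336.0]), ([0.459, -0.129, 0.005], 0.38, [251.0, 317.0])]
scene coaster [([0.458, -0.128, 0.007], 0.98, [251.0, 316.0])]
scene mat [([0.501, -0.27, 0.005], 0.61, [215.0, 370.0])]
scene jar [([0.633, 0.029, 0.06], 0.95, [359.0, 302.0]), ([0.316, 0.194, 0.067], 0.73, [304.0, 192.0]), ([0.448, -0.105, 0.063], 0.56, [253.0, 292.0])]
scene lid [([0.606, 0.059, 0.116], 0.95, [359.0, 271.0]), ([0.482, 0.458, 0.021], 0.76, [419.0, 183.0])]
scene thermometer [([0.464, 0.316, 0.039], 0.82, [381.0, 203.0])]
scene rest [([0.458, 0.304, 0.005], 0.8, [375.0, 214.0])]
scene portafilter [([0.696, -0.235, 0.027], 0.55, [294.0, 414.0])]
scene spoon [([0.447, 0.072, 0.014], 0.75, [310.0, 260.0])]
scene cube4 [([0.56, -0.218, 0.021], 0.58, [252.0, 367.0]), ([0.448, -0.231, 0.024], 0.57, [211.0, 339.0]), ([0.456, 0.303, 0.007], 0.23, [374.0, 213.0])]
1.1
```

```bash
cat > m.py <<'E'
from h import *
import sys
def load(n,tag="0"):
    return cv2.imread(f"pics/{n}{tag}.png"),np.load(f"{n}{tag}.npy")
def circ(n,P,c,r,z0,z1):
    m=(np.hypot(P[...,0]-c[0],P[...,1]-c[1])<r)&(P[...,2]>z0)&(P[...,2]<z1)
    q=P[m]; (x,y),rad=cv2.minEnclosingCircle(q[:,:2].astype(np.float32)); print(n,len(q),"circ",round(x,4),round(y,4),"r",round(rad,4),"med",np.median(q,0).round(4)); return q
def rect(n,P,c,r,z0,z1):
    m=(np.hypot(P[...,0]-c[0],P[...,1]-c[1])<r)&(P[...,2]>z0)&(P[...,2]<z1)
    q=P[m]; (x,y),wh,a=cv2.minAreaRect((q[:,:2]*1000).astype(np.float32)); print(n,len(q),"rect",round(x,1),round(y,1),np.round(wh,1),"a",round(a,1),"z",np.median(q[:,2]).round(4)); return q
E
python3 - <<'E'
from m import *
for n in("top","scene"):
    im,d=load(n); P=pts(n,d)
    print("counter z",np.median(P[300:310,330:350,2]) if n=="top" else np.median(P[180:190,240:260,2]))
    print("lid"); circ(n,P,(.6,.06),.08,.108,.125)
    print("knob"); circ(n,P,(.6,.06),.04,.140,.17)
    print("cup rim"); circ(n,P,(.445,-.11),.06,.088,.11)
    print("cubes"); rect(n,P,(.56,-.215),.03,.017,.03); rect(n,P,(.448,-.23),.03,.017,.03)
    print("mat"); rect(n,P,(.5,-.26),.16,.003,.0085)
    print("therm"); rect(n,P,(.455,.315),.09,.035,.06)
    print("coaster"); circ(n,P,(.445,-.11),.065,.003,.009)
E
python3 - <<'E'
import cv2,numpy as np
a=cv2.imread("pics/top0.png"); s=cv2.imread("pics/scene0.png")
A=cv2.resize(a[165:305,280:500],None,fx=3.5,fy=3.5,interpolation=cv2.INTER_CUBIC); cv2.imwrite("pics/c1.png",A)
B=cv2.resize(s[170:320,220:440],None,fx=3.5,fy=3.5,interpolation=cv2.INTER_CUBIC); cv2.imwrite("pics/c2.png",B)
C=cv2.resize(a[210:290,160:240],None,fx=6,fy=6,interpolation=cv2.INTER_CUBIC); cv2.imwrite("pics/c3.png",C)
E
```

```text
counter z 0.0007473372922874866
lid
top 2093 circ 0.5988 0.067 r 0.0575 med [0.5954 0.0676 0.1187]
knob
top 131 circ 0.5978 0.0671 r 0.0131 med [0.5963 0.0672 0.1526]
cup rim
top 214 circ 0.4371 -0.1044 r 0.0331 med [ 0.4394 -0.1085  0.0993]
cubes
top 66 rect 555.9 -213.1 [18.1 17.3] a 4.1 z 0.0242
top 67 rect 443.0 -227.3 [17.3 17.7] a 1.0 z 0.0251
mat
top 5481 rect 498.8 -259.5 [317.6 315.3] a 53.2 z 0.0056
therm
top 608 rect 461.3 321.9 [ 27.6 118.2] a 73.6 z 0.0418
coaster
top 634 circ 0.4451 -0.11 r 0.0649 med [ 0.4262 -0.0952  0.0051]
counter z 0.000834007853759311
lid
scene 1661 circ 0.5988 0.0669 r 0.0593 med [0.6067 0.0587 0.1188]
knob
scene 134 circ 0.6002 0.0652 r 0.0147 med [0.6015 0.0633 0.1519]
cup rim
scene 324 circ 0.4397 -0.1052 r 0.0347 med [ 0.4378 -0.1034  0.0973]
cubes
scene 86 rect 557.3 -214.6 [19.9 19. ] a 9.3 z 0.0243
scene 76 rect 446.4 -229.1 [20.  17.8] a 1.1 z 0.0241
mat
scene 6525 rect 500.1 -260.0 [317.6 314.7] a 65.6 z 0.0058
therm
scene 361 rect 463.4 319.8 [ 30.5 121.9] a 71.5 z 0.0419
coaster
scene 639 circ 0.4451 -0.11 r 0.065 med [ 0.4605 -0.1277  0.0052]
```

View pics/c1.png

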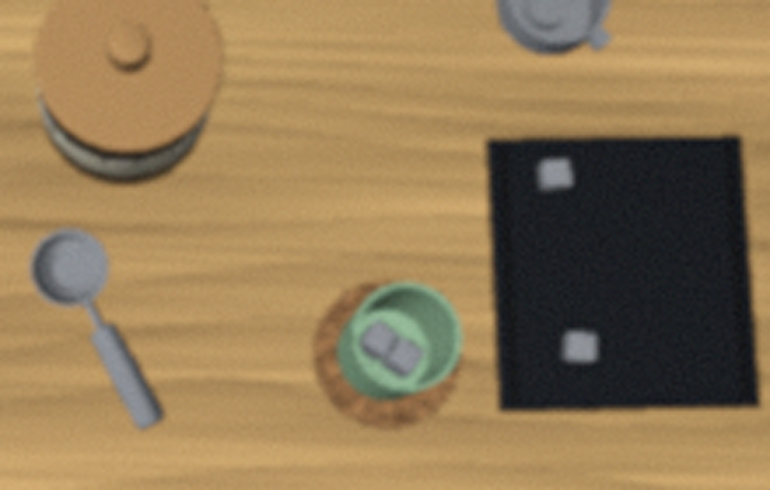

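View pics/c3.png

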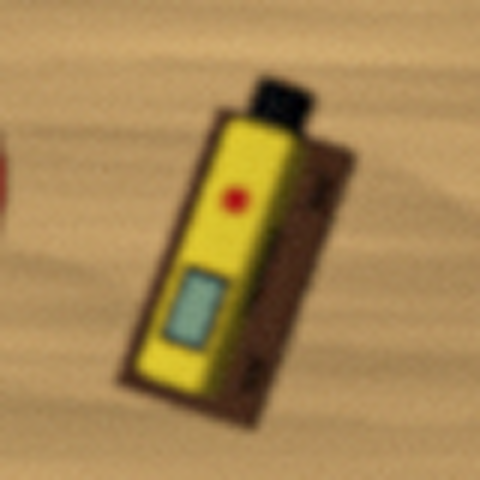

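Emit:
{"name": "move_arm", "arguments": {
  "motion": "-1 -0.74 0 0 0 0 85; -1 -0.74 0 0 0 0 85; -1 -0.74 0 0 0 0 85; -1 -0.74 0 0 0 0 85; -1 -0.74 0 0 0 0 85",
  "newtons": 40
}}

```text
time: 1.52
position: [0.2652, 0.5204, 0.2314]
ee_rot: [180.0, 0.0, 162.9]
wrist_force: [0.4, 0.4, 0.1]
opening: 0.0853
```

Emit:
{"name": "move_arm", "arguments": {
  "motion": "-1 -0.74 0 0 0 0 85; -1 -0.74 0 0 0 0 85; -1 -0.74 0 0 0 0 85; -1 -0.74 0 0 0 0 85; -1 -0.74 0 0 0 0 85"
}}

```text
time: 1.93
position: [0.3391, 0.4202, 0.2315]
ee_rot: [180.0, 0.0, 162.9]
wrist_force: [-0.0, 1.3, 0.6]
opening: 0.0852
```

```bash
python3 - <<'E'
from h import *
s=robot.state(); print(s["q"].round(2),s["position"].round(4),s["ee_rot"].round(2),s["time"])
E
```

```text
[-55.69  26.94   2.36 104.66  -1.43  48.41  20.29] [0.3391 0.4202 0.2315] [1.7998e+02 1.0000e-02 1.6294e+02] 1.9333
```

Emit:
{"name": "move_arm", "arguments": {
  "motion": "-1 -0.74 0 0 0 0 85; -1 -0.74 0 0 0 0 85; -1 -0.74 0 0 0 0 85; -1 -0.74 0 0 0 0 85; -1 -0.74 0 0 0 0 85"
}}

```text
time: 2.35
position: [0.413, 0.3202, 0.2315]
ee_rot: [180.0, 0.0, 162.9]
wrist_force: [1.2, 0.5, -0.2]
opening: 0.0852
```

Emit:
{"name": "move_arm", "arguments": {
  "motion": "-1 -0.74 0 0 0 0 85; -1 -0.74 0 0 0 0 85; -1 -0.74 0 0 0 0 85; -1 -0.74 0 0 0 0 85; -1 -0.74 0 0 0 0 85"
}}

```text
time: 2.77
position: [0.487, 0.2201, 0.2315]
ee_rot: [180.0, 0.0, 162.9]
wrist_force: [0.5, 0.2, 0.4]
opening: 0.085
```

Emit:
{"name": "move_arm", "arguments": {
  "motion": "-1 -0.74 0 0 0 0 85; -1 -0.74 0 0 0 0 85; -1 -0.74 0 0 0 0 85; -1 -0.74 0 0 0 0 85; -1 -0.74 0 0 0 0 85"
}}

```text
time: 3.18
position: [0.5608, 0.1199, 0.2315]
ee_rot: [180.0, 0.0, 162.9]
wrist_force: [0.3, 0.3, -0.2]
opening: 0.0851
```

```bash
cat >> h.py <<'E'
import json,sys
def log():
    s=robot.state(); open("log.txt","a").write(json.dumps([s["q"].tolist(),s["position"].tolist(),s["ee_rot"].tolist()])+"\n"); return s
def go(p,rpy=None):
    s=log(); Rm=R.from_euler('xyz',s["ee_rot"],degrees=True)
    u=Rm.inv().apply(np.array(p)-s["position"])/.02
    print("t",round(s["time"],2),"pos",s["position"].round(4),"rpy",s["ee_rot"].round(1),"q",s["q"].round(1),"open",round(s["opening"],4),"F",s["wrist_force"].round(1))
    print("shift units (tool axes):",u.round(2),"rows>=",np.abs(u).max().round(1))
    if rpy is not None:
        rv=(Rm.inv()*R.from_euler('xyz',rpy,degrees=True)).as_rotvec()/.08; print("turn units:",rv.round(2),"rows>=",np.linalg.norm(rv).round(1))
E
cat > go.py <<'E'
from h import *
a=[float(x) for x in sys.argv[1:]]; go(a[:3],a[3:] if len(a)>3 else None)
E
python3 go.py .599 .067 .124
```

```text
t 3.18 pos [0.5608 0.1199 0.2315] rpy [180.    0.  162.9] q [-17.4  29.7   3.8  99.6  -2.4  50.8  60.4] open 0.0851 F [ 0.3  0.3 -0.2]
shift units (tool axes): [-2.6  -1.97  5.37] rows>= 5.4
```

Emit:
{"name": "move_arm", "arguments": {
  "motion": "-0.9 -0.65 0.5 0 0 0 70; -0.9 -0.66 0.6 0 0 0 70; -0.8 -0.66 1 0 0 0 70; 0 0 1 0 0 0 70; 0 0 1 0 0 0 70"
}}

```text
time: 3.6
position: [0.5992, 0.0659, 0.1486]
ee_rot: [-180.0, 0.1, 162.8]
wrist_force: [-0.2, -0.1, -0.6]
opening: 0.0699
```

```bash
python3 go.py .599 .067 .124
```

```text
t 3.6 pos [0.5992 0.0659 0.1486] rpy [-1.800e+02  1.000e-01  1.628e+02] q [-11.1  37.8   3.3  99.5  -2.9  42.8  66.5] open 0.0699 F [-0.2 -0.1 -0.6]
shift units (tool axes): [0.03 0.05 1.23] rows>= 1.2
```

Emit:
{"name": "move_arm", "arguments": {
  "motion": "0 0 0.7 0 0 0 70; 0 0 0.5 0 0 0 40; 0 0 0 0 0 0 15; 0 0 0 0 0 0 15; 0 0 0 0 0 0 15"
}}

```text
time: 4.02
position: [0.599, 0.0682, 0.1263]
ee_rot: [180.0, 0.1, 162.9]
wrist_force: [1.2, 0.4, -1.2]
opening: 0.0248
```

Emit:
{"name": "move_arm", "arguments": {
  "motion": "0 0 0 0 0 0 15; 0 0 0 0 0 0 15; 0 0 -0.5 0 0 0 15; 0 0 -1 0 0 0 15; 0 0 -1 0 0 0 15"
}}

```text
time: 4.43
position: [0.5977, 0.068, 0.1761]
ee_rot: [-180.0, -0.1, 162.9]
wrist_force: [0.2, -0.0, -1.0]
opening: 0.0247
```

```bash
python3 go.py .60 -.09 .03; python3 - <<'E'
from h import *
p,d=robot.snapshot("scene"); cv2.imwrite("pics/s1.png",p)
E
```

```text
t 4.43 pos [0.5977 0.068  0.1761] rpy [-1.800e+02 -1.000e-01  1.629e+02] q [-11.3  35.7   3.5  98.3  -2.8  46.2  66.4] open 0.0247 F [ 0.2 -0.  -1. ]
shift units (tool axes): [-2.44 -7.51  7.31] rows>= 7.5
```

View pics/s1.png

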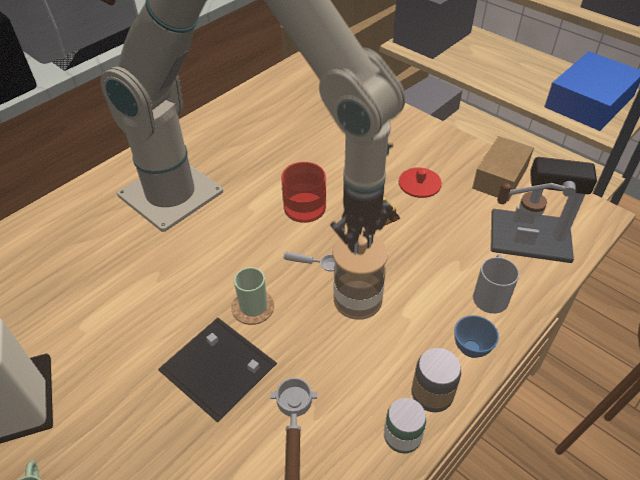

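Emit:
{"name": "move_arm", "arguments": {
  "motion": "-0.32 -0.96 0 0 0 0 15; -0.32 -0.96 0 0 0 0 15; -0.32 -0.96 0 0 0 0 15; -0.32 -0.96 0 0 0 0 15; -0.32 -0.96 0 0 0 0 15"
}}

```text
time: 4.9
position: [0.6008, -0.034, 0.176]
ee_rot: [180.0, 0.0, 162.9]
wrist_force: [0.5, -0.4, -1.4]
opening: 0.025
```

Emit:
{"name": "move_arm", "arguments": {
  "motion": "-0.32 -0.96 0.5 0 0 0 15; -0.3 -0.96 1 0 0 0 15; -0.2 -0.8 1 0 0 0 15; 0 0 1 0 0 0 15; 0 0 1 0 0 0 15"
}}

```text
time: 5.32
position: [0.6005, -0.0922, 0.0852]
ee_rot: [-180.0, 0.1, 162.8]
wrist_force: [-0.3, 0.6, -1.4]
opening: 0.0247
```

```bash
python3 go.py .60 -.09 .028
```

```text
t 5.32 pos [ 0.6005 -0.0922  0.0852] rpy [-1.800e+02  1.000e-01  1.628e+02] q [  4.7  43.1   2.2 101.   -2.5  35.8  81.1] open 0.0247 F [-0.3  0.6 -1.4]
shift units (tool axes): [0.06 0.1  2.86] rows>= 2.9
```

Emit:
{"name": "move_arm", "arguments": {
  "motion": "0 0 1 0 0 0 15; 0 0 1 0 0 0 15; 0 0 0.7 0 0 0 15; 0 0 0.15 0 0 0 15; 0 0 0 0 0 0 15"
}}

```text
time: 5.73
position: [0.5998, -0.0898, 0.0278]
ee_rot: [-180.0, -0.1, 162.9]
wrist_force: [-0.7, -0.5, 0.0]
opening: 0.0243
```

```bash
python3 go.py .60 -.09 .028
```

```text
t 5.73 pos [ 0.5998 -0.0898  0.0278] rpy [-1.800e+02 -1.000e-01  1.629e+02] q [  4.8  48.2   1.8 102.1  -2.7  29.9  81.2] open 0.0243 F [-0.7 -0.5  0. ]
shift units (tool axes): [-0.01 -0.01 -0.01] rows>= 0.0
```

Emit:
{"name": "move_arm", "arguments": {
  "motion": "0 0 0 0 0 0 60; 0 0 0 0 0 0 60; 0 0 0 0 0 0 60; 0 0 -0.8 0 0 0 60; 0 0 -1 0 0 -0.9 60"
}}

```text
time: 6.15
position: [0.5996, -0.0897, 0.0643]
ee_rot: [-180.0, -0.1, 167.1]
wrist_force: [0.3, -1.0, -0.3]
opening: 0.0598
```

```bash
python3 go.py .5565 -.2135 .010 180 0 -175; python3 - <<'E'
from h import *
p,d=robot.snapshot("top"); cv2.imwrite("pics/t1.png",p);np.save("t1.npy",d)
E
```

```text
t 6.15 pos [ 0.5996 -0.0897  0.0643] rpy [-1.800e+02 -1.000e-01  1.671e+02] q [  5.3  44.9   0.9 101.5  -1.1  33.7  84. ] open 0.0598 F [ 0.3 -1.  -0.3]
shift units (tool axes): [ 0.72 -6.52  2.72] rows>= 6.5
turn units: [-0.   -0.02 -3.9 ] rows>= 3.9
```

View pics/t1.png

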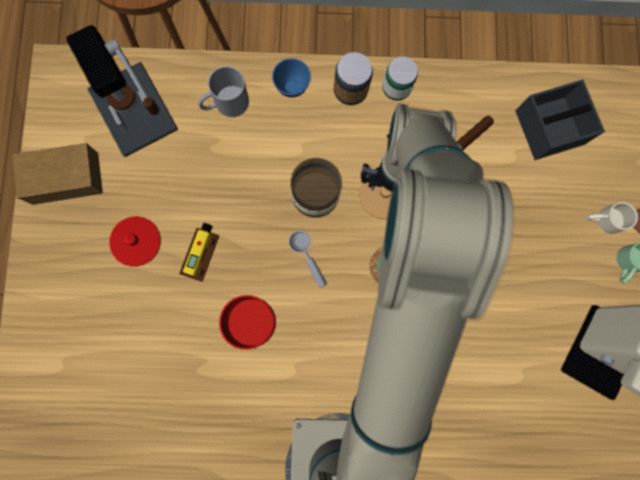

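Emit:
{"name": "move_arm", "arguments": {
  "motion": "0 -0.6 -0.5 0 0 -1 45; 0.1 -0.9 0 0 0 -1 45; 0.2 -0.9 0 0 0 -1 45; 0.3 -0.9 0 0 0 -0.9 45; 0.4 -0.9 0 0 0 0 45"
}}

```text
time: 6.62
position: [0.5763, -0.1745, 0.0755]
ee_rot: [-180.0, 0.1, -174.9]
wrist_force: [0.1, -0.6, 0.1]
opening: 0.0448
```

```bash
python3 go.py .5565 -.2135 .010 180 0 -175; python3 - <<'E'
from h import *
p,d=robot.snapshot("scene"); cv2.imwrite("pics/scene2.png",p);np.save("scene2.npy",d)
from m import *
im,d=load("scene","2"); P=pts("scene",d)
rect("s",P,(.56,-.215),.025,.017,.03); rect("s",P,(.448,-.23),.03,.017,.03)
cv2.imwrite("pics/c4.png",cv2.resize(p[240:440,140:400],None,fx=3,fy=3))
E
```

```text
t 6.62 pos [ 0.5763 -0.1745  0.0755] rpy [-1.800e+02  1.000e-01 -1.749e+02] q [ 17.3  43.6  -5.  102.    6.   34.5 103.8] open 0.0448 F [ 0.1 -0.6  0.1]
shift units (tool axes): [ 1.17 -1.85  3.27] rows>= 3.3
turn units: [-0.01  0.03  0.03] rows>= 0.0
s 89 rect 557.8 -213.8 [18.7 18.8] a 8.5 z 0.0234
s 75 rect 445.5 -229.6 [18.2 21.3] a 87.4 z 0.0243
```

View pics/c4.png

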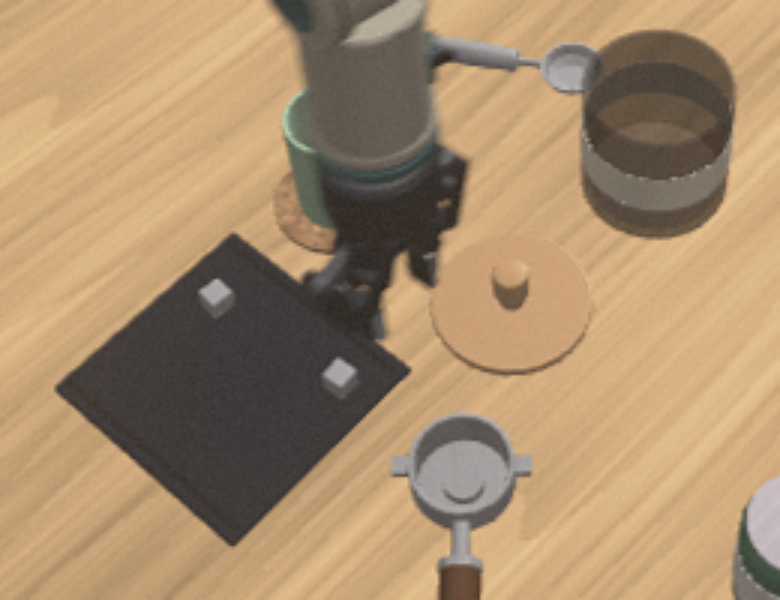

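Emit:
{"name": "move_arm", "arguments": {
  "motion": "0.6 -0.95 0.3 0 0 0 45; 0.57 -0.9 0.7 0 0 0 45; 0 0 1 0 0 0 45; 0 0 0.9 0 0 0 45; 0 0 0.4 0 0 0 45"
}}

```text
time: 7.08
position: [0.5549, -0.2126, 0.0072]
ee_rot: [180.0, -0.1, -175.1]
wrist_force: [-0.5, 0.2, -0.2]
opening: 0.045
```

```bash
python3 go.py .557 -.2137 .010
```

```text
t 7.08 pos [ 0.5549 -0.2126  0.0072] rpy [ 1.800e+02 -1.000e-01 -1.751e+02] q [ 21.   49.5  -4.4 104.2   7.4  26.7 106.4] open 0.045 F [-0.5  0.2 -0.2]
shift units (tool axes): [-0.1  -0.06 -0.14] rows>= 0.1
```

Emit:
{"name": "move_arm", "arguments": {
  "motion": "-0.1 -0.05 -0.1 0 0 0 10; 0 0 0 0 0 0 5; 0 0 0 0 0 0 5; 0 0 0 0 0 0 5; 0 0 0 0 0 0 5"
}}

```text
time: 7.5
position: [0.5588, -0.2133, 0.0115]
ee_rot: [-180.0, 0.1, -175.0]
wrist_force: [-0.2, 0.2, 3.5]
opening: 0.0167
```

Emit:
{"name": "move_arm", "arguments": {
  "motion": "0 0 -0.7 0 0 0 5; 0 0 -1 0 0 0 5; 0 0 -1 0 0 0 5; 0 0 -1 0 0 0 5; 0 0 -1 0 0 0 5"
}}

```text
time: 7.92
position: [0.5577, -0.2132, 0.1057]
ee_rot: [-180.0, 0.0, -175.1]
wrist_force: [0.8, 0.1, 0.3]
opening: 0.0167
```

```bash
python3 go.py .4385 -.105 .10
```

```text
t 7.92 pos [ 0.5577 -0.2132  0.1057] rpy [-180.     0.  -175.1] q [ 21.9  40.8  -5.8 101.9   6.2  37.6 107.5] open 0.0167 F [0.8 0.1 0.3]
shift units (tool axes): [5.47 5.9  0.28] rows>= 5.9
```

Emit:
{"name": "move_arm", "arguments": {
  "motion": "0.7 0.95 -1 0 0 0 5; 0.9 0.95 -0.3 0 0 0 5; 0.9 0.95 0 0 0 0 5; 0.95 0.95 0 0 0 0 5; 0.95 0.95 0 0 0 0 5"
}}

```text
time: 8.33
position: [0.4612, -0.1255, 0.1311]
ee_rot: [-180.0, 0.1, -175.1]
wrist_force: [-0.2, 0.9, -0.0]
opening: 0.0169
```

Emit:
{"name": "move_arm", "arguments": {
  "motion": "0.9 0.95 0 0 0 0 5; 0.17 0.2 0.3 0 0 0 5; 0 0 0.7 0 0 0 5; 0 0 0.2 0 0 0 5; 0 0 0 0 0 0 5"
}}

```text
time: 8.75
position: [0.4385, -0.1052, 0.1058]
ee_rot: [180.0, -0.1, -175.1]
wrist_force: [0.4, -1.0, -1.1]
opening: 0.0168
```

```bash
python3 go.py .4385 -.105 .106;  python3 - <<'E'
from h import *
p,d=robot.snapshot("scene"); cv2.imwrite("pics/c5.png",cv2.resize(p[200:400,140:400],None,fx=3,fy=3))
E
```

```text
t 8.75 pos [ 0.4385 -0.1052  0.1058] rpy [ 1.800e+02 -1.000e-01 -1.751e+02] q [ 13.1  32.6  -4.5 124.3   6.2  23.4  98.5] open 0.0168 F [ 0.4 -1.  -1.1]
shift units (tool axes): [-0.    0.01 -0.01] rows>= 0.0
```

View pics/c5.png

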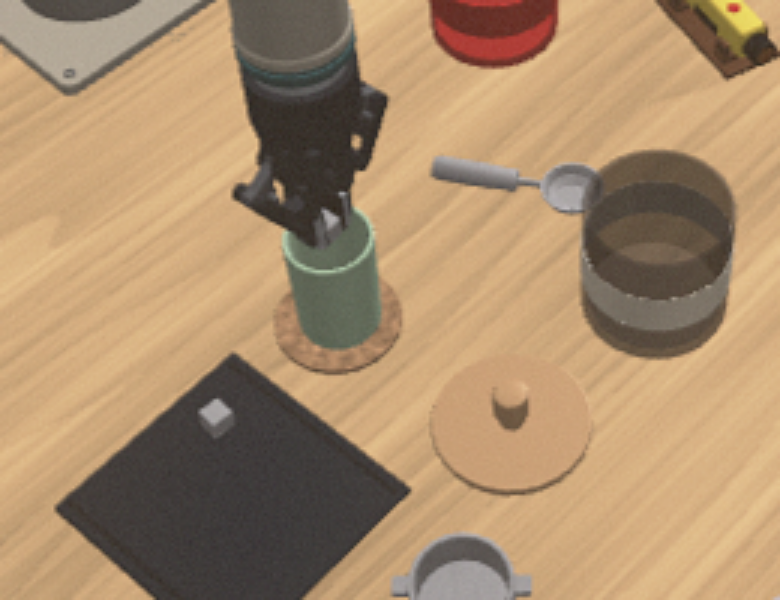

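Emit:
{"name": "move_arm", "arguments": {
  "motion": "0 0 0 0 0 0 30; 0 0 0 0 0 0 30; 0 0 0 0 0 0 30; 0 0 -0.8 0 0 0 40; 0 0 -1 0 0 0 45"
}}

```text
time: 9.22
position: [0.4376, -0.105, 0.1419]
ee_rot: [180.0, -0.2, -175.1]
wrist_force: [0.5, 0.1, -0.6]
opening: 0.0453
```

```bash
python3 go.py .4452 -.2285 .010 180 0 -180
```

```text
t 9.22 pos [ 0.4376 -0.105   0.1419] rpy [ 180.    -0.2 -175.1] q [ 13.8  28.6  -5.5 122.7   5.4  29.1  99.2] open 0.0453 F [ 0.5  0.1 -0.6]
shift units (tool axes): [ 0.13 -6.19  6.59] rows>= 6.6
turn units: [ 0.01 -0.04  1.07] rows>= 1.1
```

Emit:
{"name": "move_arm", "arguments": {
  "motion": "0 -0.95 0 0 0 1 45; 0 -1 0 0 0 0 45; 0.03 -1 0 0 0 0 45; 0.03 -1 0 0 0 0 45; 0.03 -1 0.3 0 0 0 45"
}}

```text
time: 9.63
position: [0.4396, -0.2055, 0.1374]
ee_rot: [-179.9, 0.1, -179.7]
wrist_force: [0.6, 0.3, -0.8]
opening: 0.0449
```

Emit:
{"name": "move_arm", "arguments": {
  "motion": "0.05 -0.95 0.5 0 0 0 45; 0.05 -0.25 1 0 0 0 45; 0 0 1 0 0 0 45; 0 0 1 0 0 0 45; 0 0 1 0 0 0 45"
}}

```text
time: 10.05
position: [0.4373, -0.2287, 0.0457]
ee_rot: [-180.0, 0.1, -179.7]
wrist_force: [0.0, -0.3, 0.8]
opening: 0.0451
```

```bash
python3 go.py .4452 -.2285 .011 180 0 -180; python3 - <<'E'
from h import *
p,d=robot.snapshot("scene"); cv2.imwrite("pics/scene3.png",p);np.save("scene3.npy",d)
from m import *
im,d=load("scene","3"); P=pts("scene",d)
rect("s",P,(.448,-.23),.03,.017,.026)
cv2.imwrite("pics/c6.png",cv2.resize(p[240:440,140:400],None,fx=3,fy=3))
E
```

```text
t 10.05 pos [ 0.4373 -0.2287  0.0457] rpy [-1.800e+02  1.000e-01 -1.797e+02] q [ 26.7  41.2  -3.4 119.8   6.9  19.2 107.9] open 0.0451 F [ 0.  -0.3  0.8]
shift units (tool axes): [-0.4   0.01  1.74] rows>= 1.7
turn units: [-0.01  0.01  0.07] rows>= 0.1
s 63 rect 444.9 -229.5 [16.9 19.5] a 85.8 z 0.0231
```

View pics/c6.png

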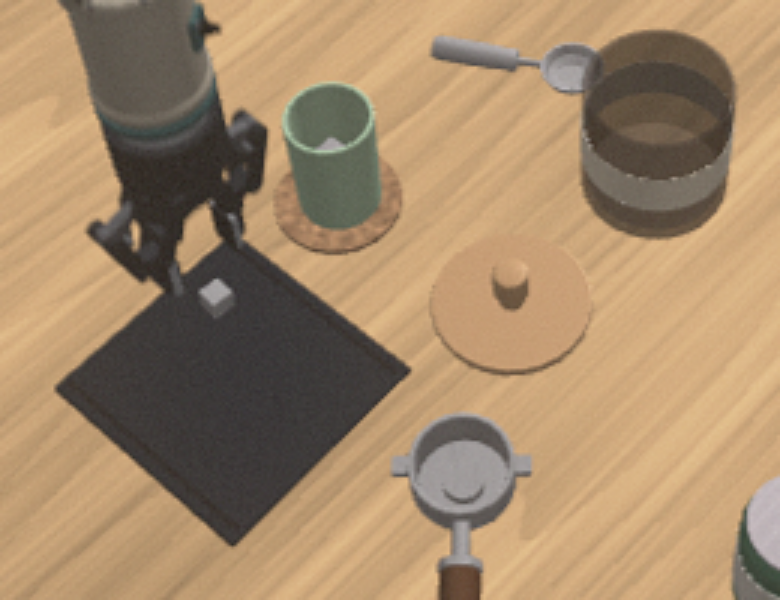

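Emit:
{"name": "move_arm", "arguments": {
  "motion": "-0.2 0 0.8 0 0 0 45; -0.2 0 0.6 0 0 0 45; 0 0 0.3 0 0 0 45; 0 0 0 0 0 0 10; 0 0 0 0 0 0 5"
}}

```text
time: 10.52
position: [0.4448, -0.2281, 0.0127]
ee_rot: [180.0, -0.0, -179.7]
wrist_force: [0.2, 0.2, -0.9]
opening: 0.0218
```

Emit:
{"name": "move_arm", "arguments": {
  "motion": "0 0 0 0 0 0 5; 0 0 0 0 0 0 5; 0 0 0 0 0 0 5; 0 0 -0.7 0 0 0 5; 0 0 -1 0 0 0 5"
}}

```text
time: 10.93
position: [0.4439, -0.2275, 0.0458]
ee_rot: [179.9, -0.2, -179.6]
wrist_force: [0.6, 0.4, -0.2]
opening: 0.0168
```

Emit:
{"name": "move_arm", "arguments": {
  "motion": "0 0 -1 0 0 0 5; 0 0 -1 0 0 0 5; 0 0 -1 0 0 0 5; 0 0 -1 0 0 0 5; 0 0.4 -0.5 0 0 0 5"
}}

```text
time: 11.35
position: [0.4459, -0.2219, 0.1388]
ee_rot: [-179.8, 0.2, -179.8]
wrist_force: [0.3, -0.9, -0.3]
opening: 0.0167
```

```bash
python3 go.py .4385 -.105 .106
```

```text
t 11.35 pos [ 0.4459 -0.2219  0.1388] rpy [-179.8    0.2 -179.8] q [ 26.9  31.6  -5.4 116.2   5.4  32.1 108. ] open 0.0167 F [ 0.3 -0.9 -0.3]
shift units (tool axes): [0.35 5.85 1.62] rows>= 5.9
```

Emit:
{"name": "move_arm", "arguments": {
  "motion": "0.1 1 0 0 0 0 5; 0.1 1 0 0 0 0 5; 0.1 1 0 0 0 0 5; 0.05 1 0 0 0 0 5; 0 1 0 0 0 0 5"
}}

```text
time: 11.77
position: [0.4365, -0.1185, 0.1362]
ee_rot: [180.0, -0.0, -179.6]
wrist_force: [0.2, 0.3, 0.1]
opening: 0.0164
```

Emit:
{"name": "move_arm", "arguments": {
  "motion": "0 0.85 0.3 0 0 0 5; 0 0 0.7 0 0 0 5; 0 0 0.6 0 0 0 5; 0 0 0 0 0 0 5; 0 0 0 0 0 0 5"
}}

```text
time: 12.18
position: [0.4365, -0.1025, 0.104]
ee_rot: [180.0, -0.1, -179.6]
wrist_force: [0.5, -0.6, 1.0]
opening: 0.0166
```

```bash
python3 go.py .4385 -.105 .106;  python3 - <<'E'
from h import *
p,d=robot.snapshot("scene"); cv2.imwrite("pics/c7.png",cv2.resize(p[200:400,140:400],None,fx=3,fy=3))
E
```

```text
t 12.18 pos [ 0.4365 -0.1025  0.104 ] rpy [ 1.800e+02 -1.000e-01 -1.796e+02] q [ 12.1  32.7  -3.5 124.7   4.9  22.8  95. ] open 0.0166 F [ 0.5 -0.6  1. ]
shift units (tool axes): [-0.1  -0.13 -0.1 ] rows>= 0.1
```

View pics/c7.png

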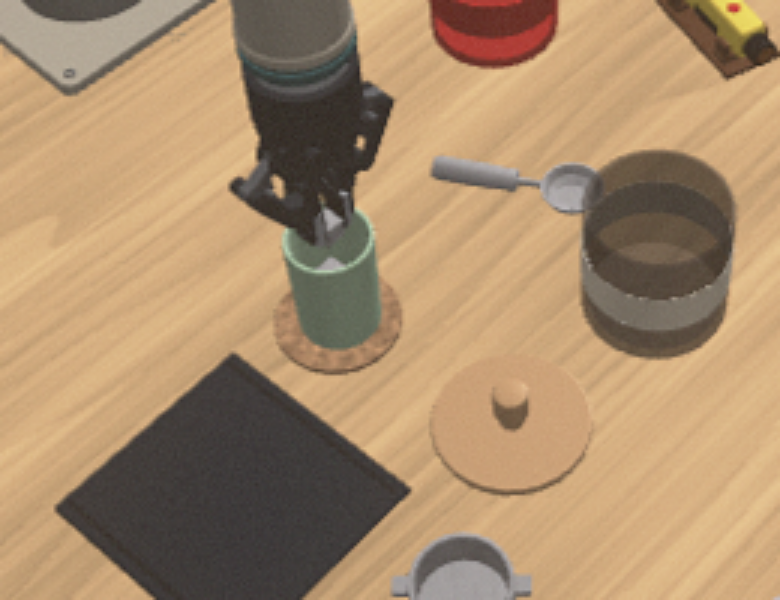

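Emit:
{"name": "move_arm", "arguments": {
  "motion": "-0.1 -0.1 -0.1 0 0 0 5; 0 0 0 0 0 0 30; 0 0 0 0 0 0 30; 0 0 0 0 0 0 30; 0 0 -0.8 0 0 0 40"
}}

```text
time: 12.65
position: [0.4377, -0.1049, 0.121]
ee_rot: [180.0, -0.2, -179.7]
wrist_force: [-0.2, -0.4, 0.7]
opening: 0.0393
```

Emit:
{"name": "move_arm", "arguments": {
  "motion": "0 0 -1 0 0 0 60; 0 0 -1 0 0 0 85; 0 0 -1 0 0 0 85; -0.3 1 -1 0 0 0 85; -0.3 1 -1 0 0 0 85"
}}

```text
time: 13.07
position: [0.4507, -0.0656, 0.2235]
ee_rot: [-180.0, -0.0, -179.8]
wrist_force: [1.1, -0.3, 0.6]
opening: 0.0849
```

```bash
python3 go.py .4385 -.105 .106;  python3 - <<'E'
from h import *
p,d=robot.snapshot("scene"); cv2.imwrite("pics/c8.png",cv2.resize(p[200:400,140:400],None,fx=3,fy=3))
p,d=robot.snapshot("top"); cv2.imwrite("pics/c9.png",cv2.resize(p[150:310,280:500],None,fx=3.5,fy=3.5))
E
```

```text
t 13.07 pos [ 0.4507 -0.0656  0.2235] rpy [-180.    -0.  -179.8] q [  8.7  21.   -5.3 117.2   2.9  41.9  91.8] open 0.0849 F [ 1.1 -0.3  0.6]
shift units (tool axes): [ 0.61 -1.96  5.88] rows>= 5.9
```

View pics/c8.png

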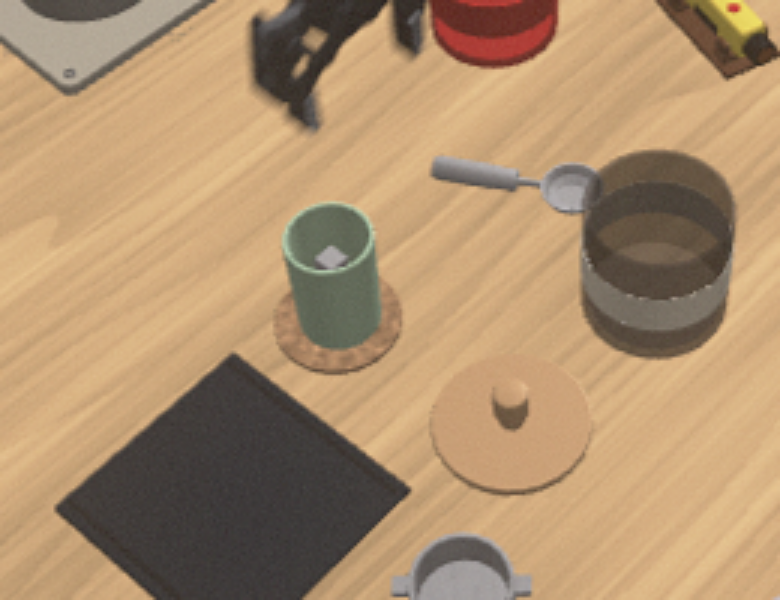

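View pics/c9.png

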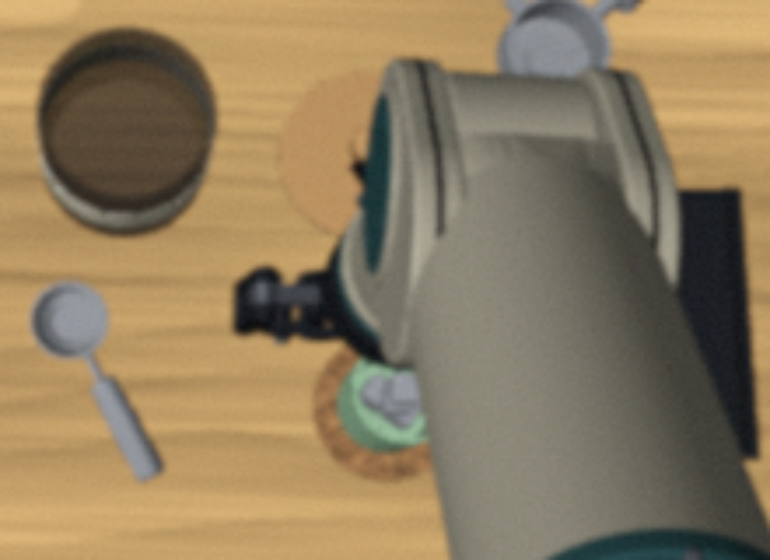

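```bash
cat > kin.py <<'E'
from h import *
import itertools
from scipy.optimize import least_squares
def data():
    D=[json.loads(l) for l in open("log.txt")]; return [np.radians(d[0]) for d in D],np.array([d[1] for d in D]),[R.from_euler('xyz',d[2],degrees=True) for d in D]
AX="zyzyzyz"
def rots(S,q,a,b):
    return [R.from_euler('z',a)]+[R.from_euler(AX[i],S[i]*q[i]) for i in range(7)]+[R.from_euler('z',b)]
def fk(S,q,a,b,off):
    # off: 8x3 translation after each rotation
    M=R.identity(); p=np.zeros(3); fr=[]
    for i,r in enumerate(rots(S,q,a,b)):
        M=M*r; p=p+M.apply(off[i]); fr.append(p.copy())
    return p,M,fr
if __name__=="__main__":
    Q,P,O=data(); print(len(Q))
    res=[]
    for S in itertools.product([1,-1],repeat=7):
        for b0 in (0,np.pi/2,np.pi,-np.pi/2):
          if S[1]!=1 : continue
          def f(x):
            return np.concatenate([(np.prod(rots(S,q,x[0],x[1])).inv()*o).as_rotvec() for q,o in zip(Q,O)])
          r=least_squares(f,[0,b0]); res.append((r.cost,S,r.x))
    res.sort(key=lambda t:t[0])
    for r in res[:8]: print(r)
E
python3 kin.py
```

```text
15
(np.float64(2.2611097874593243e-30), (-1, 1, -1, 1, -1, 1, -1), array([0.        , 1.57079633]))
(np.float64(2.2616229549876154e-30), (-1, 1, -1, 1, -1, 1, -1), array([1.81739380e-14, 1.57079633e+00]))
(np.float64(1.0167814970577747e-17), (-1, 1, -1, 1, -1, 1, -1), array([ 6.00807614e-07, -4.71238838e+00]))
(np.float64(1.7031696585839172e-13), (-1, 1, -1, 1, -1, 1, -1), array([-7.77735635e-05,  1.57071855e+00]))
(np.float64(0.11964165449262519), (1, 1, -1, 1, -1, 1, 1), array([-0.58036725,  4.43151373]))
(np.float64(0.11964165449267147), (1, 1, -1, 1, -1, 1, 1), array([-0.58035285, -1.85165717]))
(np.float64(0.11964165449267201), (1, 1, -1, 1, -1, 1, 1), array([-0.58049139, -1.85179572]))
(np.float64(0.11964165449769983), (1, 1, -1, 1, -1, 1, 1), array([-0.57997642, -1.85128075]))
```

Emit:
{"name": "move_arm", "arguments": {
  "motion": "-0.5 0 0 0 -1 0 85; -0.5 0 0 0 -1 0 85; -0.5 0 0 0 -1 0 85; -0.5 0 0 0 -1 0 85; -0.5 0 0 0 -1 0 85"
}}

```text
time: 13.58
position: [0.4893, -0.0683, 0.2248]
ee_rot: [-179.5, 19.2, -179.7]
wrist_force: [-1.3, -0.1, -0.8]
opening: 0.0851
```

```bash
python3 go.py .4385 -.105 .2
```

```text
t 13.58 pos [ 0.4893 -0.0683  0.2248] rpy [-179.5   19.2 -179.7] q [ 16.6  17.4 -13.8 128.5  11.9  15.7  83.3] open 0.0851 F [-1.3 -0.1 -0.8]
shift units (tool axes): [ 2.81 -1.82  0.35] rows>= 2.8
```

Emit:
{"name": "move_arm", "arguments": {
  "motion": "-0.5 0 0 0.2 -1 0 85; -0.5 0 0 0.2 -1 0 85; -0.5 0 0 0.2 -1 0 85; -0.5 0 0 0.2 -1 0 85; -0.5 0 0 0.2 -1 0 85"
}}

```text
time: 14.0
position: [0.497, -0.0831, 0.224]
ee_rot: [-175.6, 24.7, -179.5]
wrist_force: [-0.1, -0.7, -0.2]
opening: 0.085
```

```bash
python3 go.py .4385 -.105 .2
cat >> kin.py <<'E'
S0=(-1,1,-1,1,-1,1,-1); B=np.pi/2
def fit(verbose=False):
    Q,P,O=data()
    A=[];y=[]
    for q,p in zip(Q,P):
        M=R.identity(); row=[]
        rr=rots(S0,q,0,B)
        for i in range(8):
            M=M*rr[i]; m=M.as_matrix()
            row.append(m[:,[0,2]])   # x,z offsets
        # off0..7 ; skip final b rotation
        A.append(np.hstack(row)); y.append(p)
    A=np.vstack(A); y=np.concatenate(y)
    x,res,rk,sv=np.linalg.lstsq(A,y,rcond=1e-3)
    if verbose: print("rank",rk,"sv",sv.round(3),"rms",np.sqrt(np.mean((A@x-y)**2))); print(x.reshape(8,2).round(4))
    off=np.zeros((9,3)); off[:8,[0,2]]=x.reshape(8,2); return off
E
python3 -c "
from kin import *
fit(True)"
```

```text
t 14.0 pos [ 0.497  -0.0831  0.224 ] rpy [-175.6   24.7 -179.5] q [ 27.5  18.6 -29.  132.3  64.4  13.8  30.2] open 0.085 F [-0.1 -0.7 -0.2]
shift units (tool axes): [ 3.17 -1.08 -0.05] rows>= 3.2
rank 12 sv [11.597 10.715  4.207  1.477  0.899  0.8    0.744  0.622  0.515  0.379
  0.152  0.111  0.     0.     0.     0.   ] rms 0.003784793115637516
[[-0.0054  0.1869]
 [ 0.0077  0.1869]
 [-0.0004  0.2834]
 [-0.0078  0.2834]
 [ 0.0253  0.2106]
 [-0.0008  0.2106]
 [ 0.0035  0.1766]
 [ 0.0275  0.1766]]
```

```bash
sed -i 's/row.append(m\[:,\[0,2\]\])/row.append(m)/; s/x.reshape(8,2)/x.reshape(8,3)/g; s/off\[:8,\[0,2\]\]/off[:8]/; s/rcond=1e-3/rcond=1e-4/' kin.py
python3 -c "
from kin import *
fit(True)"
```

```text
rank 17 sv [11.6   11.49  11.444  1.618  1.555  1.345  1.295  0.892  0.631  0.547
  0.464  0.281  0.262  0.167  0.15   0.091  0.089  0.     0.     0.
  0.     0.     0.     0.   ] rms 3.955229944700943e-16
[[-0.000e+00  0.000e+00  1.681e-01]
 [-0.000e+00 -5.700e-03  1.681e-01]
 [ 0.000e+00 -5.700e-03  2.795e-01]
 [-0.000e+00 -8.100e-03  2.795e-01]
 [ 0.000e+00 -8.100e-03  1.911e-01]
 [-0.000e+00 -2.000e-04  1.911e-01]
 [-0.000e+00 -2.000e-04  1.749e-01]
 [ 0.000e+00 -0.000e+00  1.749e-01]]
```

```bash
cat > ik.py <<'E'
from kin import *
OFF=fit()
LO=np.array([-175.42,-21.48,-71.46,10.55,-63.04,13.31,-168.57]);HI=np.array([175.42,121.26,75.88,141.38,243.04,113.54,168.57])
L=np.radians(LO+2);H=np.radians(HI-2)
def F(q): return fk(S0,q,0,B,OFF)
def tool(h,e,phi=0,flip=1):
    """rotation: z=t, y horizontal; then roll phi about t"""
    h,e=np.radians(h),np.radians(e)
    t=np.array([np.cos(e)*np.cos(h),np.cos(e)*np.sin(h),-np.sin(e)])
    y=flip*np.array([-np.sin(h),np.cos(h),0]); x=np.cross(y,t)
    return R.from_matrix(np.stack([x,y,t],1))*R.from_rotvec([0,0,np.radians(phi)])
def ik(p,Rm,q0s,w=0.002,n=12,seed=0):
    rng=np.random.default_rng(seed); best=None
    mid=(L+H)/2
    def f(q):
        pp,M,_=F(q); return np.concatenate([(pp-p)*10,(M.inv()*Rm).as_rotvec(),w*(q-mid)/(H-L)*2])
    c=[np.clip(q,L+1e-3,H-1e-3) for q in q0s]+[rng.uniform(L,H) for _ in range(n)]
    for q0 in c:
        r=least_squares(f,q0,bounds=(L,H),max_nfev=60)
        pp,M,_=F(r.x); er=np.linalg.norm(pp-p)+.1*np.linalg.norm((M.inv()*Rm).as_rotvec())
        sc=er*1000+np.sum((r.fun[6:]/w)**2)*.1
        if best is None or sc<best[0]: best=(sc,er,r.x)
    return best
if __name__=="__main__":
    cup=np.array([.4385,-.105,.065])
    for h in range(-180,180,30):
        for e in (10,25):
          for fl in (1,-1):
            T=tool(h,e,0,fl); b=ik(cup+.026*T.as_matrix()[:,2],T,[],n=8)
            if b[1]<2e-3:
                fr=F(b[2])[2]; print(h,e,fl,"err",round(b[1],4),"q",np.degrees(b[2]).round(),"elbow",fr[3].round(2) ,"wrist",fr[5].round(2))
E
time python3 ik.py
```

```text
-180 25 1 err 0.0 q [  3.  71.   6.  76.   2.  98. -83.] elbow [ 0.53 -0.05  0.52] wrist [ 0.73 -0.1   0.2 ]
-180 25 -1 err 0.0 q [ 9. 71. -6. 76.  9. 99. 89.] elbow [ 0.52 -0.1   0.52] wrist [ 0.73 -0.1   0.2 ]
-150 10 1 err 0.0 q [-14.  78.  15.  77.  16. 100. -69.] elbow [0.53 0.12 0.45] wrist [0.71 0.05 0.12]
-150 10 -1 err 0.0 q [ -9.  77.   5.  76.  21. 103. 104.] elbow [0.54 0.07 0.46] wrist [0.71 0.05 0.12]
-150 25 1 err 0.0 q [-11.  69.  10.  85.  16.  87. -72.] elbow [0.52 0.08 0.54] wrist [0.69 0.04 0.2 ]
-150 25 -1 err 0.0 q [ -9.  69.   5.  85.  19.  88. 104.] elbow [0.52 0.06 0.54] wrist [0.69 0.04 0.2 ]
-120 10 1 err 0.0 q [-28.  75.  15.  94.  31.  81. -71.] elbow [0.49 0.24 0.48] wrist [0.6  0.17 0.12]
-120 10 -1 err 0.0 q [-22.  74.   6.  94.  37.  86. 102.] elbow [0.5  0.19 0.49] wrist [0.6  0.17 0.12]
-120 25 1 err 0.0 q [-17.  65.  -1. 100.  40.  76. -80.] elbow [0.49 0.13 0.57] wrist [0.59 0.15 0.2 ]
-120 25 -1 err 0.0 q [-19.  65.   4. 100.  37.  74. 103.] elbow [0.49 0.15 0.57] wrist [0.59 0.15 0.2 ]
-90 10 1 err 0.0 q [-33.  73.   6. 114.  60.  71. -94.] elbo
[... 1780 characters left out ...]
0.0 q [  34.   68.   -8.   86.  -23.   86. -109.] elbow [ 0.42 -0.3   0.54] wrist [ 0.59 -0.36  0.2 ]
120 25 -1 err 0.0 q [ 34.  68.  -8.  86. -23.  85.  71.] elbow [ 0.42 -0.3   0.54] wrist [ 0.59 -0.36  0.2 ]
150 10 1 err 0.0008 q [  27.   80.  -19.   67.   -3.  112. -111.] elbow [ 0.48 -0.27  0.43] wrist [ 0.71 -0.26  0.12]
150 10 -1 err 0.0008 q [ 27.  80. -19.  67.  -3. 112.  69.] elbow [ 0.48 -0.27  0.43] wrist [ 0.71 -0.26  0.12]
150 25 1 err 0.0 q [ 19.  71.  -2.  76. -10.  97. -98.] elbow [ 0.49 -0.19  0.52] wrist [ 0.69 -0.25  0.2 ]
150 25 -1 err 0.0 q [ 25.  71. -15.  76.  -3.  97.  73.] elbow [ 0.47 -0.24  0.51] wrist [ 0.69 -0.25  0.2 ]
real	0m58.826s
user	0m57.529s
sys	0m0.171s
```

```bash
cat > pour.py <<'E'
from ik import *
cup=np.array([.4385,-.105,.065])
for h in (-90,-105):
  for fl in (1,-1):
    e=20; T=tool(h,e,0,fl); q=None
    b=ik(cup+.026*T.as_matrix()[:,2],T,[],n=8); q=b[2]
    ax=T.inv().apply([0,0,1])
    print("grasp",h,fl,round(b[1],4),np.degrees(q).round())
    for sg in (1,-1):
      qq=q
      for hp,ep,ph in ((h,15,0),(h,10,60),(h,8,100),(h,5,130),(h,5,150)):
        Tp=tool(hp,ep,sg*ph,fl); a=Tp.apply(ax); tilt=np.degrees(np.arccos(a[2]))
        mouth=np.array([.6,.067,.16+.04*(ph<100)]); g=mouth-.035*a
        b=ik(g+.026*Tp.as_matrix()[:,2],Tp,[qq],n=0); qq=b[2]
        print("  ",sg,ph,"tilt",tilt.round(),"err",round(b[1],4),np.degrees(qq).round(),"wrist",F(qq)[2][5].round(2),"cupbase",(g-.06*a).round(3))
E
python3 pour.py
```

```text
grasp -90 1 0.0 [-29.  67.   1. 118.  63.  67. -94.]
   1 0 tilt 5.0 err 0.0 [-40.  66.  11.  84.  47.  87. -59.] wrist [0.6  0.38 0.25] cupbase [0.6   0.059 0.105]
   1 60 tilt 59.0 err 0.0 [ -45.   70.   23.   79.   42.   86. -111.] wrist [0.63 0.38 0.24] cupbase [0.677 0.043 0.15 ]
   1 100 tilt 97.0 err 0.0 [ -51.   77.   38.   78.   31.   80. -144.] wrist [0.63 0.38 0.21] cupbase [0.688 0.033 0.171]
   1 130 tilt 125.0 err 0.0 [ -56.   81.   50.   79.   24.   77. -167.] wrist [0.63 0.38 0.21] cupbase [0.668 0.03  0.214]
   1 150 tilt 141.0 err 0.0 [ -63.   92.   73.   81.    1.   71. -167.] wrist [0.62 0.38 0.22] cupbase [0.645 0.028 0.234]
   -1 0 tilt 5.0 err 0.0 [-40.  66.  11.  84.  47.  87. -59.] wrist [0.6  0.38 0.25] cupbase [0.6   0.059 0.105]
   -1 60 tilt 59.0 err 0.0 [-44.  66.  14.  88.  46.  88.  -1.] wrist [0.57 0.38 0.24] cupbase [0.523 0.043 0.15 ]
   -1 100 tilt 97.0 err 0.0 [-44.  68.  15.  88.  46.  88.  37.] wrist [0.57 0.38 0.21] cupbase [0.512 0.033 0.171]
   -1 130 tilt 125.0 err 0.0 [-45.  69.  17.  87.  47.  90.  69.] wrist [0.57 0.38 0.21] cupbase [0.53
[... 3094 characters left out ...]
 150 tilt 141.0 err 0.0 [-40.  75.  24.  67.  36. 102. -19.] wrist [0.7  0.36 0.22] cupbase [0.633 0.018 0.234]
   -1 0 tilt 5.0 err 0.0 [-36.  70.  12.  70.  37.  99. 124.] wrist [0.68 0.37 0.25] cupbase [0.598 0.059 0.105]
   -1 60 tilt 59.0 err 0.0077 [-26.  68. -13.  77.  52. 112. 167.] wrist [0.64 0.37 0.25] cupbase [0.519 0.064 0.15 ]
   -1 100 tilt 97.0 err 0.0713 [-18.  66. -34.  92.  65. 112. 167.] wrist [0.54 0.37 0.26] cupbase [0.506 0.057 0.171]
   -1 130 tilt 125.0 err 0.1303 [-18.  65. -37. 104.  73. 112. 167.] wrist [0.47 0.36 0.26] cupbase [0.524 0.049 0.214]
   -1 150 tilt 141.0 err 0.168 [-21.  66. -34. 115.  81. 112. 167.] wrist [0.39 0.33 0.23] cupbase [0.547 0.041 0.234]
```

```bash
cat > plan.py <<'E'
from ik import *
def rows(p1,R1,N,grip,p0=None,R0=None,q=None,show=True,sim=True):
    s=robot.state()
    if p0 is None: p0=s["position"];R0=R.from_euler('xyz',s["ee_rot"],degrees=True);q=np.radians(s["q"])
    w=(R0.inv()*R1).as_rotvec()/N; d=(np.array(p1)-p0)/N
    out=[]; Rk=R0; pk=np.array(p0)
    for k in range(N):
        # aim at ideal waypoint, rounding fed back
        tgt=p0+d*(k+1); u=(Rk.inv().apply(tgt-pk)/.02).round(2); wk=((Rk.inv()*(R0*R.from_rotvec(w*(k+1)))).as_rotvec()/.08).round(2)
        pk=pk+Rk.apply(u*.02); Rk=Rk*R.from_rotvec(wk*.08)
        out.append(" ".join(f"{v:g}" for v in list(u)+list(wk))+f" {grip:g}")
        if sim:
            b=ik_near(pk,Rk,q)
            if b[0]>2e-3: print("  !! err",k,b[0].round(4),np.degrees(b[1]).round())
            q=b[1]
    if show:
        for i in range(0,N,5): print("; ".join(out[i:i+5]))
    print(" end",pk.round(4),Rk.as_euler('xyz',degrees=True).round(1),"q",np.degrees(q).round() if sim else "", "max|u|",max(abs(float(v)) for o in out for v in o.split()[:6]))
    return pk,Rk,q
def ik_near(p,Rm,q0):
    def f(q):
        pp,M,_=F(q); return np.concatenate([(pp-p)*10,(M.inv()*Rm).as_rotvec(),.003*(q-q0)])
    r=least_squares(f,np.clip(q0,L+1e-3,H-1e-3),bounds=(L,H),max_nfev=40); pp,M,_=F(r.x)
    return np.linalg.norm(pp-p)+.1*np.linalg.norm((M.inv()*Rm).as_rotvec()),r.x
def st():
    s=log(); print("t",round(s["time"],2),"pos",s["position"].round(4),"rpy",s["ee_rot"].round(1),"q",s["q"].round(1),"open",round(s["opening"],4),"F",s["wrist_force"].round(1))
E
python3 - <<'E'
from plan import *
st()
p,Rk,q=rows([.46,.02,.27],tool(-90,88,0,1),25,85)
p,Rk,q=rows([.4385,.06,.20],tool(-90,20,0,1),15,85,p,Rk,q)
print(F(q)[2][3],F(q)[2][5])
E
```

```text
t 14.0 pos [ 0.497  -0.0831  0.224 ] rpy [-175.6   24.7 -179.5] q [ 27.5  18.6 -29.  132.3  64.4  13.8  30.2] open 0.085 F [-0.1 -0.7 -0.2]
0.03 0.2 -0.13 0.15 0.18 0.76 85; 0.04 0.19 -0.13 0.16 0.19 0.77 85; 0.05 0.19 -0.13 0.15 0.18 0.76 85; 0.07 0.18 -0.14 0.15 0.19 0.77 85; 0.08 0.18 -0.13 0.15 0.18 0.76 85
0.1 0.17 -0.14 0.16 0.18 0.76 85; 0.1 0.16 -0.14 0.15 0.19 0.77 85; 0.12 0.16 -0.13 0.15 0.18 0.76 85; 0.13 0.14 -0.14 0.15 0.19 0.77 85; 0.14 0.14 -0.14 0.16 0.18 0.76 85
0.15 0.12 -0.13 0.15 0.18 0.76 85; 0.16 0.12 -0.14 0.15 0.19 0.77 85; 0.17 0.1 -0.13 0.16 0.18 0.76 85; 0.17 0.09 -0.14 0.15 0.19 0.77 85; 0.18 0.08 -0.13 0.15 0.18 0.76 85
0.19 0.06 -0.13 0.15 0.18 0.76 85; 0.2 0.05 -0.13 0.16 0.19 0.77 85; 0.19 0.04 -0.12 0.15 0.18 0.76 85; 0.21 0.02 -0.12 0.15 0.18 0.77 85; 0.2 0.01 -0.12 0.15 0.19 0.76 85
0.21 -0 -0.12 0.16 0.18 0.76 85; 0.21 -0.02 -0.11 0.15 0.19 0.77 85; 0.21 -0.03 -0.11 0.15 0.18 0.76 85; 0.2 -0.05 -0.11 0.16 0.18 0.77 85; 0.21 -0.06 -0.1 0.15 0.19 0.76 85
 end [0.46   0.02   0.2699] [-180.    2.   90.] q [ 14.  19. -28. 112.  14.  52. -22.] max|u| 0.77
0.14 -0.07 0.23 -0 -0.99 0 85; 0.16 -0.07 0.21 -0 -0.99 0 85; 0.18 -0.07 0.21 -0 -0.99 0 85; 0.19 -0.08 0.19 -0 -0.99 0 85; 0.2 -0.07 0.17 -0 -0.99 0 85
0.22 -0.07 0.16 -0 -0.98 0 85; 0.23 -0.07 0.13 -0 -0.99 0 85; 0.24 -0.07 0.12 -0 -0.99 0 85; 0.25 -0.07 0.11 -0 -0.99 0 85; 0.26 -0.08 0.08 -0 -0.99 0 85
0.26 -0.07 0.06 -0 -0.99 0 85; 0.26 -0.07 0.04 0 -0.99 0 85; 0.27 -0.07 0.01 0 -0.99 0 85; 0.27 -0.07 0 0 -0.99 0 85; 0.27 -0.07 -0.02 0 -0.99 0 85
 end [0.4386 0.06   0.1999] [-180.   70.   90.] q [-38.  53.  -9. 106.  46.  91. -79.] max|u| 0.99
[0.36222796 0.26254914 0.67210291] [0.43838805 0.38878825 0.31945403]
```

Emit:
{"name": "move_arm", "arguments": {
  "motion": "0.05 0.25 -0.15 0.2 0.2 0.95 85; 0.05 0.25 -0.15 0.2 0.2 0.95 85; 0.1 0.2 -0.15 0.2 0.2 0.95 85; 0.1 0.2 -0.15 0.2 0.25 0.95 85; 0.15 0.2 -0.15 0.2 0.25 0.95 85"
}}

```text
time: 14.42
position: [0.4865, -0.058, 0.2335]
ee_rot: [179.8, 20.2, 156.5]
wrist_force: [0.4, -0.2, 0.6]
opening: 0.0851
```

Emit:
{"name": "move_arm", "arguments": {
  "motion": "0.15 0.2 -0.15 0.2 0.2 0.95 85; 0.15 0.2 -0.15 0.2 0.2 0.95 85; 0.2 0.15 -0.15 0.2 0.2 0.95 85; 0.2 0.1 -0.15 0.2 0.25 0.95 85; 0.2 0.1 -0.15 0.2 0.25 0.95 85"
}}

```text
time: 14.83
position: [0.4756, -0.0335, 0.2423]
ee_rot: [177.5, 14.6, 133.8]
wrist_force: [1.2, -0.3, 0.4]
opening: 0.0848
```

```bash
python3 - <<'E'
from plan import *
st()
p,Rk,q=rows([.46,.02,.27],tool(-90,88,0,1),10,85)
E
```

```text
t 14.83 pos [ 0.4756 -0.0335  0.2423] rpy [177.5  14.6 133.8] q [ 17.1  18.3 -30.6 123.   35.6  36.2   4.6] open 0.0848 F [ 1.2 -0.3  0.4]
0.2 0.14 -0.19 0.19 0.24 0.95 85; 0.22 0.12 -0.19 0.19 0.24 0.96 85; 0.23 0.09 -0.18 0.19 0.24 0.95 85; 0.24 0.08 -0.19 0.19 0.24 0.96 85; 0.25 0.06 -0.18 0.19 0.25 0.95 85
0.25 0.03 -0.17 0.19 0.24 0.95 85; 0.26 0.01 -0.17 0.19 0.24 0.96 85; 0.27 -0.01 -0.16 0.19 0.24 0.95 85; 0.26 -0.03 -0.16 0.19 0.24 0.96 85; 0.27 -0.06 -0.16 0.19 0.24 0.95 85
 end [0.4599 0.02   0.27  ] [-180.    2.   90.] q [ 13.  19. -27. 112.  14.  52. -22.] max|u| 0.96
```

```bash
python3 - <<'E'
from plan import *
p,Rk,q=rows([.4385,.05,.16],tool(-90,20,0,1),20,85)
print(F(q)[2][3],F(q)[2][5])
E
```

```text
0.26 0.07 0.15 0.36 -0.58 0.36 85; 0.27 0.07 0.13 0.36 -0.59 0.35 85; 0.27 0.06 0.12 0.36 -0.58 0.36 85; 0.29 0.06 0.11 0.35 -0.58 0.35 85; 0.29 0.06 0.09 0.36 -0.58 0.36 85
0.29 0.04 0.07 0.36 -0.59 0.35 85; 0.3 0.04 0.06 0.36 -0.58 0.36 85; 0.3 0.04 0.04 0.36 -0.58 0.35 85; 0.31 0.02 0.03 0.36 -0.58 0.36 85; 0.3 0.02 0.02 0.36 -0.59 0.35 85
0.31 0.01 -0 0.35 -0.58 0.36 85; 0.31 0 -0.02 0.36 -0.58 0.36 85; 0.31 -0 -0.03 0.36 -0.58 0.35 85; 0.3 -0.02 -0.04 0.36 -0.59 0.36 85; 0.3 -0.03 -0.06 0.36 -0.58 0.35 85
0.3 -0.04 -0.07 0.36 -0.58 0.36 85; 0.29 -0.05 -0.08 0.35 -0.58 0.35 85; 0.29 -0.06 -0.09 0.36 -0.59 0.36 85; 0.28 -0.07 -0.11 0.36 -0.58 0.35 85; 0.27 -0.08 -0.11 0.36 -0.58 0.36 85
 end [0.4385 0.05   0.16  ] [180.  70.  90.] q [-39.  57.  -7. 106.  46.  86. -81.] max|u| 0.59
[0.37583105 0.27838879 0.64315854] [0.43830808 0.37874929 0.27967227]
```

Emit:
{"name": "move_arm", "arguments": {
  "motion": "0.45 0.1 0.2 0.6 -0.97 0.6 85; 0.45 0.1 0.2 0.6 -0.97 0.6 85; 0.5 0.1 0.15 0.6 -0.97 0.6 85; 0.5 0.05 0.1 0.6 -0.97 0.6 85; 0.5 0.05 0.05 0.6 -0.97 0.6 85"
}}

```text
time: 15.25
position: [0.4583, -0.0044, 0.2158]
ee_rot: [-175.4, 33.5, 121.7]
wrist_force: [0.5, -0.2, -1.0]
opening: 0.0852
```

Emit:
{"name": "move_arm", "arguments": {
  "motion": "0.5 0.05 0 0.6 -0.97 0.6 85; 0.5 0 0 0.6 -0.97 0.6 85; 0.5 0 -0.1 0.6 -0.97 0.6 85; 0.5 -0.05 -0.1 0.6 -0.97 0.6 85; 0.5 -0.1 -0.15 0.6 -0.97 0.6 85"
}}

```text
time: 15.67
position: [0.4387, 0.0347, 0.186]
ee_rot: [-173.0, 57.1, 105.8]
wrist_force: [0.5, 0.4, -0.3]
opening: 0.085
```

```bash
python3 - <<'E'
from plan import *
st()
p,Rk,q=rows([.4385,.05,.16],tool(-90,20,0,1),5,85)
E
```

```text
t 15.67 pos [0.4387 0.0347 0.186 ] rpy [-173.    57.1  105.8] q [-34.4  44.8 -11.9 116.3  51.3  75.8 -74. ] open 0.085 F [ 0.5  0.4 -0.3]
0.3 0.04 0.01 0.31 -0.54 0.34 85; 0.3 0.03 0 0.32 -0.54 0.34 85; 0.3 0.03 -0.01 0.31 -0.54 0.34 85; 0.3 0.02 -0.03 0.32 -0.53 0.34 85; 0.3 0 -0.04 0.31 -0.54 0.35 85
 end [0.4384 0.0499 0.1599] [179.9  70.   89.9] q [-39.  57.  -7. 106.  46.  86. -81.] max|u| 0.54
```

Emit:
{"name": "move_arm", "arguments": {
  "motion": "0.4 0.04 0 0.31 -0.54 0.34 85; 0.4 0.03 0 0.32 -0.54 0.34 85; 0.4 0.03 0 0.31 -0.54 0.34 85; 0.4 0.02 0.2 0.32 -0.53 0.34 85; 0.4 0 0.4 0.31 -0.54 0.35 85"
}}

```text
time: 16.08
position: [0.4385, 0.0426, 0.1452]
ee_rot: [-180.0, 69.8, 90.1]
wrist_force: [-0.3, -0.9, 0.0]
opening: 0.0848
```

```bash
python3 - <<'E'
from plan import *
st()
p,Rk,q=rows([.4385,-.026,.094],tool(-90,20,0,1),5,85)
p,Rk,q=rows([.4385,-.1294,.056],tool(-90,20,0,1),8,85,p,Rk,q)
E
```

```text
t 16.08 pos [0.4385 0.0426 0.1452] rpy [-180.    69.8   90.1] q [-38.8  57.8  -6.6 106.9  46.7  84.4 -82.2] open 0.0848 F [-0.3 -0.9  0. ]
0.24 -0 0.82 0 -0.01 0 85; 0.25 -0 0.82 0.01 -0.01 0 85; 0.24 -0 0.82 -0 -0.01 0 85; 0.25 -0 0.82 0 -0.01 0.01 85; 0.25 -0 0.82 0.01 -0 -0 85
 end [ 0.4386 -0.026   0.0939] [180.  70.  90.] q [-35.  63.  -4. 112.  53.  76. -88.] max|u| 0.82
0 -0 0.69 -0 -0 -0 85; 0 -0 0.69 -0 -0 -0 85; 0 -0 0.69 -0 -0 -0 85; 0.01 -0 0.68 -0 -0 -0 85; -0 -0 0.69 -0 -0 -0 85
-0 -0 0.69 -0 -0 -0 85; -0 -0 0.69 -0 -0 -0 85; 0 -0 0.69 -0 -0 -0 85
 end [ 0.4385 -0.1295  0.056 ] [180.  70.  90.] q [-28.  67.   0. 118.  64.  67. -95.] max|u| 0.69
```

Emit:
{"name": "move_arm", "arguments": {
  "motion": "0.25 0 0.82 0 -0.01 0 85; 0.25 0 0.82 0 -0.01 0 85; 0.24 0 0.82 0 -0.01 0 85; 0.25 0 0.82 0 0 0 85; 0.25 0 0.82 0 0 0 85"
}}

```text
time: 16.5
position: [0.4382, -0.0278, 0.0938]
ee_rot: [-179.7, 69.9, 90.4]
wrist_force: [0.0, -0.1, -0.6]
opening: 0.0846
```

```bash
python3 - <<'E'
from plan import *
st()
p,d=robot.snapshot("scene"); cv2.imwrite("pics/d1.png",cv2.resize(p[120:400,140:440],None,fx=2.5,fy=2.1))
p,d=robot.snapshot("top"); cv2.imwrite("pics/d2.png",cv2.resize(p[130:330,230:500],None,fx=2.9,fy=2.9))
E
```

```text
t 16.5 pos [ 0.4382 -0.0278  0.0938] rpy [-179.7   69.9   90.4] q [-34.7  62.4  -4.1 112.3  52.9  76.  -87.7] open 0.0846 F [ 0.  -0.1 -0.6]
```

View pics/d1.png

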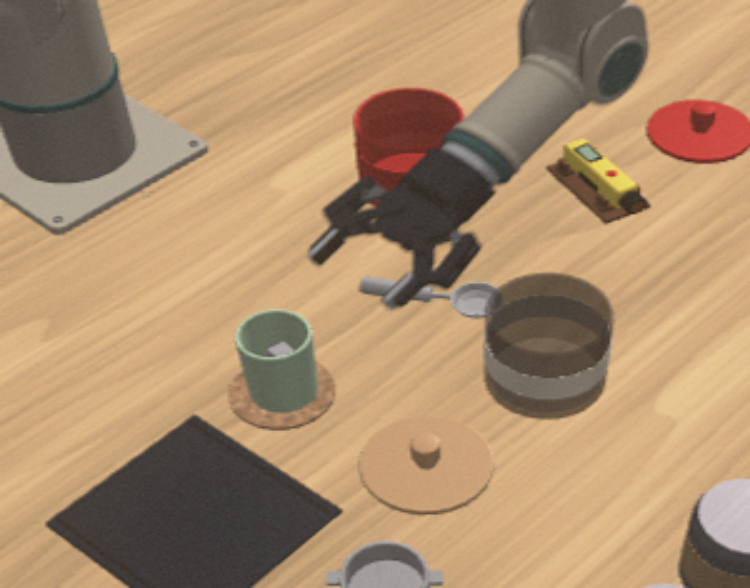

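View pics/d2.png

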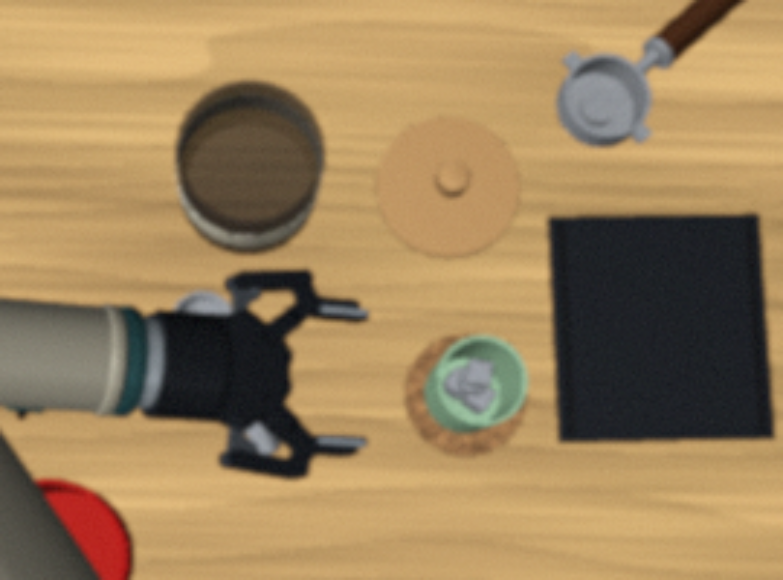

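Emit:
{"name": "move_arm", "arguments": {
  "motion": "0 0 1 0 0 0 85; 0 0 1 0 0 0 85; 0 0 1 0 0 0 85; 0 0 1 0 0 0 85; 0 0 0.9 0 0 0 85"
}}

```text
time: 17.02
position: [0.4389, -0.1189, 0.0609]
ee_rot: [-179.9, 69.8, 90.2]
wrist_force: [-0.6, 0.5, -0.6]
opening: 0.0852
```

```bash
python3 - <<'E'
from plan import *
st()
rows([.4385,-.1294,.056],tool(-90,20,0,1),1,85)
p,d=robot.snapshot("scene"); cv2.imwrite("pics/d3.png",cv2.resize(p[220:360,180:380],None,fx=3.5,fy=3.5))
E
```

```text
t 17.02 pos [ 0.4389 -0.1189  0.0609] rpy [-179.9   69.8   90.2] q [-2.890e+01  6.610e+01  1.000e-01  1.179e+02  6.260e+01  6.790e+01
 -9.370e+01] open 0.0852 F [-0.6  0.5 -0.6]
0.05 -0.02 0.58 0.02 -0.03 0.01 85
 end [ 0.4385 -0.1295  0.056 ] [-180.   70.   90.] q [-28.  67.   1. 118.  64.  67. -95.] max|u| 0.58
```

View pics/d3.png

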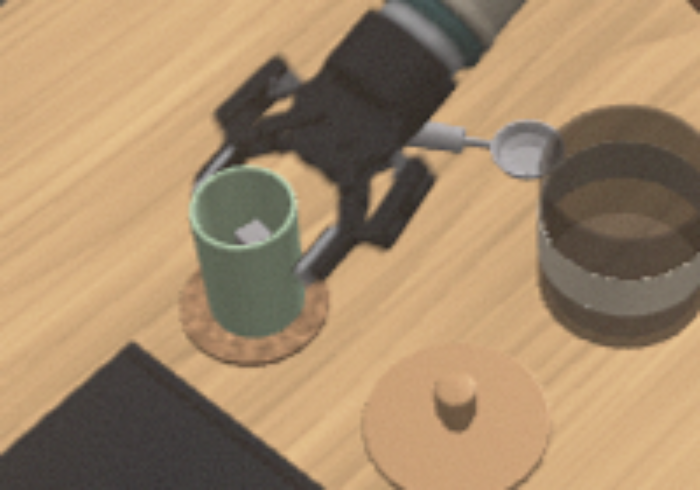

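Emit:
{"name": "move_arm", "arguments": {
  "motion": "0 0 0.6 0 0 0 85; 0 0 0 0 0 0 50; 0 0 0 0 0 0 50; 0 0 0 0 0 0 50; 0 0 0 0 0 0 50",
  "newtons": 60
}}

```text
time: 17.48
position: [0.4389, -0.1292, 0.0573]
ee_rot: [-180.0, 69.9, 90.2]
wrist_force: [-0.4, 0.0, 1.2]
opening: 0.0642
```

Emit:
{"name": "move_arm", "arguments": {
  "motion": "0 0 0 0 0 0 50; 0 0 0 0 0 0 50; -0.25 0 0 0 0 0 50; -0.5 0 -0.17 0 0 0 50; -0.7 0 -0.25 0 0 0 50"
}}

```text
time: 17.9
position: [0.4384, -0.1314, 0.0863]
ee_rot: [-179.6, 69.8, 90.4]
wrist_force: [0.4, -0.6, -3.7]
opening: 0.0642
```

```bash
python3 - <<'E'
from plan import *
st()
p,d=robot.snapshot("scene"); cv2.imwrite("pics/d4.png",cv2.resize(p[220:360,180:380],None,fx=3.5,fy=3.5))
p,d=robot.snapshot("top"); cv2.imwrite("pics/d5.png",cv2.resize(p[130:330,230:500],None,fx=2.9,fy=2.9))
E
```

```text
t 17.9 pos [ 0.4384 -0.1314  0.0863] rpy [-179.6   69.8   90.4] q [-28.   63.1   0.7 119.8  63.3  67.9 -92.4] open 0.0642 F [ 0.4 -0.6 -3.7]
```

View pics/d4.png

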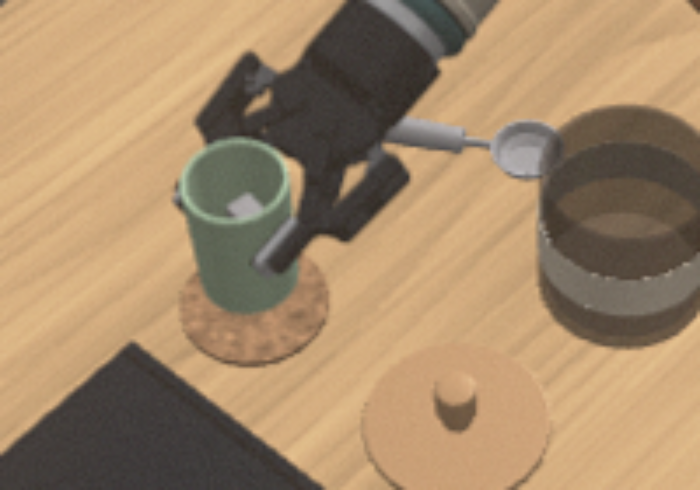

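```bash
cat > pour2.py <<'E'
from plan import *
G=tool(-90,20,0,1); AX0=G.inv().apply([0,0,1])
def pose(mouth,e,phi):
    T=tool(-90,e,-phi,1); a=T.apply(AX0); g=np.array(mouth)-.034*a
    return g+.026*T.as_matrix()[:,2],T,a
def info(e,phi,m):
    p,T,a=pose(m,e,phi); t=np.arccos(a[2]); c=np.array(m)
    lo=min(m[2],m[2]-.095*a[2])-.033*np.sin(t)
    y=T.as_matrix()[:,1]; f=min((c-.034*a+s*.048*y)[2] for s in(1,-1))-.011*np.sqrt(max(0,1-y[2]**2))
    print(f"phi {phi} e {e} tilt {np.degrees(t):.0f} a {a.round(2)} lowcup {lo:.3f} finger {f:.3f} TCP {p.round(3)}")
if __name__=="__main__":
    K=[((.52,.0,.29),18,0,12),((.565,.06,.27),12,20,8),((.575,.073,.225),8,60,10),((.583,.073,.19),8,85,10),((.583,.073,.178),8,105,8),((.585,.073,.165),8,130,10),((.588,.073,.160),4,150,8)]
    st(); s=robot.state(); p=s["position"];Rk=R.from_euler('xyz',s["ee_rot"],degrees=True);q=np.radians(s["q"])
    for m,e,phi,N in K:
        info(e,phi,m); P,T,a=pose(m,e,phi)
        p,Rk,q=rows(P,T,N,50,p,Rk,q,show=phi==0)
E
python3 pour2.py
```

```text
t 18.0 pos [ 0.4388 -0.132   0.0886] rpy [179.8  69.8  89.8] q [-28.   62.9   0.7 119.9  63.3  68.  -92.4] open 0.0643 F [ 0.1  0.  -4.5]
phi 0 e 18 tilt 2 a [-0.    0.03  1.  ] lowcup 0.194 finger 0.245 TCP [ 0.52  -0.026  0.248]
-0.47 0.34 -0.64 0 -0.04 -0 50; -0.47 0.34 -0.65 0 -0.04 -0 50; -0.48 0.34 -0.64 0 -0.04 -0 50; -0.48 0.34 -0.63 0.01 -0.04 -0 50; -0.47 0.34 -0.64 -0 -0.04 -0.01 50
-0.49 0.34 -0.64 -0 -0.04 0 50; -0.48 0.34 -0.63 0 -0.04 0 50; -0.48 0.33 -0.64 0 -0.04 0 50; -0.49 0.34 -0.63 0 -0.03 0 50; -0.49 0.34 -0.63 0 -0.04 -0 50
-0.49 0.34 -0.63 0.01 -0.04 -0 50; -0.49 0.34 -0.62 -0 -0.04 -0 50
 end [ 0.52   -0.0259  0.2479] [180.  72.  90.] q [-33.  50.  -1. 103.  53.  89. -68.] max|u| 0.65
phi 20 e 12 tilt 21 a [0.32 0.15 0.93] lowcup 0.169 finger 0.212 TCP [0.554 0.029 0.233]
 end [0.5541 0.0293 0.2328] [-121.9   66.8  150.3] q [-34.  58.  -4.  92.  54.  99. -47.] max|u| 0.55
phi 60 e 8 tilt 59 a [0.81 0.27 0.51] lowcup 0.148 finger 0.161 TCP [0.547 0.038 0.204]
 end [0.5473 0.038  0.204 ] [-99.2  29.7 175.4] q [-32.  63. -10.  90.  57. 105. -13.] max|u| 0.88
phi 85 e 8 tilt 83 a [0.94 0.33 0.13] lowcup 0.145 finger 0.136 TCP [0.551 0.036 0.182]
 end [0.5512 0.0361 0.182 ] [-98.    4.9 179.3] q [-29.  65. -15.  89.  59. 107.   9.] max|u| 0.55
phi 105 e 8 tilt 101 a [ 0.91  0.37 -0.19] lowcup 0.146 finger 0.135 TCP [0.552 0.035 0.181]
 end [0.5521 0.0346 0.1809] [ -98.3  -14.8 -177.9] q [-27.  66. -18.  89.  61. 109.  28.] max|u| 0.55
phi 130 e 8 tilt 123 a [ 0.72  0.42 -0.55] lowcup 0.137 finger 0.140 TCP [0.561 0.033 0.18 ]
 end [0.5606 0.0329 0.1801] [-100.4  -39.5 -173.3] q [-25.  67. -21.  88.  63. 112.  53.] max|u| 0.55
phi 150 e 4 tilt 142 a [ 0.47  0.4  -0.79] lowcup 0.140 finger 0.153 TCP [0.572 0.034 0.185]
 end [0.5719 0.0335 0.185 ] [ -98.   -59.8 -173.1] q [-28.  68. -15.  86.  62. 112.  76.] max|u| 0.55
```

```bash
sed -i 's/def pose(mouth,e,phi):/HH=-78\ndef pose(mouth,e,phi):/; s/T=tool(-90,e,-phi,1)/T=tool(HH,e,-phi,1)/; s/\.073/.064/g; s/(\.565,\.06,\.27)/(.565,.05,.27)/' pour2.py; python3 pour2.py
```

```text
t 18.0 pos [ 0.4388 -0.132   0.0886] rpy [179.8  69.8  89.8] q [-28.   62.9   0.7 119.9  63.3  68.  -92.4] open 0.0643 F [ 0.1  0.  -4.5]
phi 0 e 18 tilt 2 a [-0.01  0.03  1.  ] lowcup 0.194 finger 0.245 TCP [ 0.525 -0.025  0.248]
-0.47 0.36 -0.65 -0.2 -0.04 -0.07 50; -0.47 0.37 -0.63 -0.21 -0.04 -0.07 50; -0.48 0.38 -0.63 -0.2 -0.04 -0.08 50; -0.48 0.38 -0.63 -0.21 -0.04 -0.07 50; -0.49 0.4 -0.61 -0.2 -0.04 -0.07 50
-0.49 0.4 -0.61 -0.21 -0.03 -0.07 50; -0.5 0.4 -0.6 -0.2 -0.04 -0.08 50; -0.5 0.42 -0.59 -0.21 -0.04 -0.07 50; -0.5 0.42 -0.58 -0.2 -0.04 -0.07 50; -0.51 0.42 -0.57 -0.21 -0.04 -0.07 50
-0.51 0.44 -0.57 -0.2 -0.04 -0.08 50; -0.52 0.43 -0.56 -0.21 -0.04 -0.07 50
 end [ 0.5253 -0.0253  0.2481] [180.  72. 102.] q [-35.  47.  -1. 112.  62.  82. -72.] max|u| 0.65
phi 20 e 12 tilt 21 a [0.28 0.21 0.93] lowcup 0.169 finger 0.212 TCP [0.561 0.018 0.233]
 end [0.5606 0.0178 0.2328] [-121.9   66.8  162.2] q [-37.  55.  -3. 103.  62.  90. -51.] max|u| 0.55
phi 60 e 8 tilt 59 a [0.74 0.44 0.51] lowcup 0.148 finger 0.161 TCP [0.555 0.024 0.204]
 end [0.5551 0.024  0.2039] [ -99.2   29.7 -172.6] q [-35.  60.  -8. 102.  64.  96. -16.] max|u| 0.88
phi 85 e 8 tilt 83 a [0.85 0.51 0.13] lowcup 0.145 finger 0.136 TCP [0.56  0.021 0.182]
 end [0.5596 0.0213 0.1819] [ -98.1    4.9 -168.7] q [-32.  63. -11. 101.  66.  98.   7.] max|u| 0.55
phi 105 e 8 tilt 101 a [ 0.81  0.55 -0.19] lowcup 0.146 finger 0.135 TCP [0.561 0.02  0.181]
 end [0.5608 0.0201 0.1809] [ -98.3  -14.9 -165.9] q [-31.  63. -13. 101.  67. 100.  26.] max|u| 0.55
phi 130 e 8 tilt 123 a [ 0.62  0.56 -0.55] lowcup 0.137 finger 0.140 TCP [0.569 0.02  0.18 ]
 end [0.5694 0.0197 0.1801] [-100.4  -39.5 -161.3] q [-28.  64. -16.  99.  69. 102.  51.] max|u| 0.55
phi 150 e 4 tilt 142 a [ 0.38  0.49 -0.79] lowcup 0.140 finger 0.153 TCP [0.581 0.022 0.185]
 end [0.5806 0.0221 0.1851] [ -97.9  -59.7 -161.1] q [-28.  66. -17.  97.  71. 107.  71.] max|u| 0.55
```

Emit:
{"name": "move_arm", "arguments": {
  "motion": "-0.5 0.36 -0.65 -0.2 -0.04 -0.07 50; -0.5 0.37 -0.65 -0.2 -0.04 -0.07 50; -0.5 0.38 -0.63 -0.2 -0.04 -0.07 50; -0.5 0.38 -0.63 -0.2 -0.04 -0.07 50; -0.5 0.4 -0.6 -0.2 -0.04 -0.07 50"
}}

```text
time: 18.42
position: [0.475, -0.0873, 0.1553]
ee_rot: [-179.9, 70.7, 95.1]
wrist_force: [0.5, 0.3, -3.8]
opening: 0.0643
```

Emit:
{"name": "move_arm", "arguments": {
  "motion": "-0.5 0.4 -0.6 -0.2 -0.04 -0.07 50; -0.5 0.4 -0.6 -0.2 -0.04 -0.07 50; -0.5 0.42 -0.6 -0.2 -0.04 -0.07 50; -0.5 0.42 -0.57 -0.2 -0.04 -0.07 50; -0.5 0.42 -0.57 -0.2 -0.04 -0.07 50"
}}

```text
time: 18.83
position: [0.5111, -0.0433, 0.2216]
ee_rot: [-179.7, 71.6, 100.1]
wrist_force: [0.6, -0.4, -3.5]
opening: 0.0641
```

```bash
sed -i 's/\.064/.058/g; s/K=\[((.52,.0,.29),18,0,12),/K=[/; s/show=phi==0/show=phi<61/' pour2.py; python3 pour2.py;python3 - <<'E'
from plan import *
p,d=robot.snapshot("scene"); cv2.imwrite("pics/d6.png",cv2.resize(p[170:370,180:420],None,fx=3,fy=3))
E
```

```text
t 18.83 pos [ 0.5111 -0.0433  0.2216] rpy [-179.7   71.6  100.1] q [-34.3  49.6  -1.  113.8  61.3  79.9 -75. ] open 0.0641 F [ 0.6 -0.4 -3.5]
phi 20 e 12 tilt 21 a [0.28 0.21 0.93] lowcup 0.169 finger 0.212 TCP [0.561 0.018 0.233]
0.04 0.37 -0.33 -0.03 -0.18 -0.56 50; 0.01 0.37 -0.33 -0.02 -0.18 -0.56 50; -0.01 0.38 -0.33 -0.03 -0.19 -0.55 50; -0.03 0.37 -0.32 -0.03 -0.18 -0.56 50; -0.05 0.37 -0.33 -0.02 -0.18 -0.56 50
-0.07 0.37 -0.32 -0.03 -0.18 -0.56 50; -0.09 0.37 -0.32 -0.03 -0.18 -0.56 50; -0.12 0.36 -0.32 -0.02 -0.19 -0.55 50
 end [0.5607 0.0178 0.2329] [-121.8   66.8  162.3] q [-37.  55.  -3. 103.  62.  90. -51.] max|u| 0.56
phi 60 e 8 tilt 59 a [0.74 0.44 0.51] lowcup 0.148 finger 0.161 TCP [0.555 0.018 0.204]
0.14 0.02 0.02 0.06 -0.07 -0.87 50; 0.14 0.04 0.03 0.05 -0.07 -0.88 50; 0.14 0.04 0.02 0.06 -0.06 -0.87 50; 0.14 0.06 0.02 0.06 -0.07 -0.87 50; 0.13 0.06 0.02 0.05 -0.07 -0.87 50
0.13 0.07 0.02 0.06 -0.07 -0.88 50; 0.12 0.08 0.01 0.06 -0.07 -0.87 50; 0.11 0.09 0.02 0.05 -0.06 -0.87 50; 0.11 0.1 0.02 0.06 -0.07 -0.87 50; 0.11 0.1 0.01 0.06 -0.07 -0.88 50
 end [0.5551 0.
[... 161 characters left out ...]
 0.015 0.182]
 end [0.5596 0.0153 0.182 ] [ -98.     5.  -168.7] q [-32.  62. -11. 101.  66.  97.   6.] max|u| 0.55
phi 105 e 8 tilt 101 a [ 0.81  0.55 -0.19] lowcup 0.146 finger 0.135 TCP [0.561 0.014 0.181]
 end [0.5608 0.014  0.1809] [ -98.3  -14.8 -165.9] q [-30.  63. -13. 101.  67.  99.  26.] max|u| 0.55
phi 130 e 8 tilt 123 a [ 0.62  0.56 -0.55] lowcup 0.137 finger 0.140 TCP [0.569 0.014 0.18 ]
 end [0.5693 0.0137 0.1801] [-100.4  -39.5 -161.3] q [-28.  63. -16. 100.  69. 102.  51.] max|u| 0.55
phi 150 e 4 tilt 142 a [ 0.38  0.49 -0.79] lowcup 0.140 finger 0.153 TCP [0.581 0.016 0.185]
 end [0.5806 0.0161 0.1849] [ -98.   -59.8 -161.1] q [-28.  66. -16.  97.  71. 106.  71.] max|u| 0.55
```

View pics/d6.png

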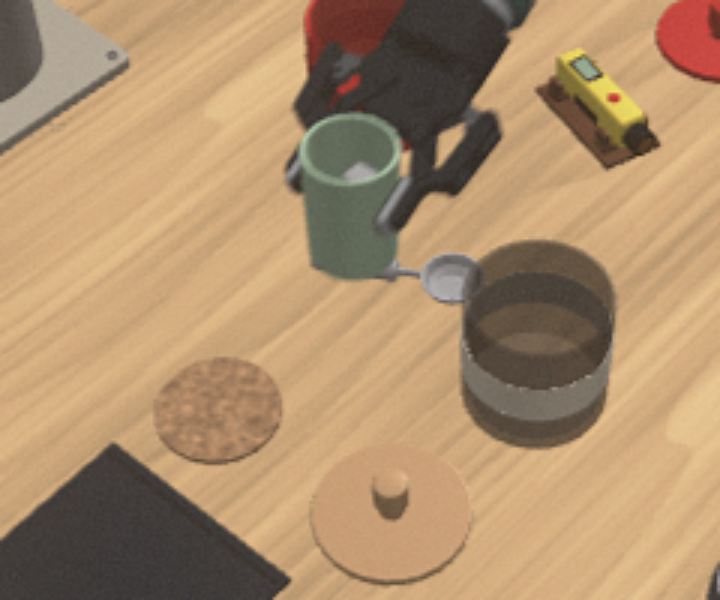

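Emit:
{"name": "move_arm", "arguments": {
  "motion": "0 0.37 -0.33 -0.03 -0.18 -0.56 50; 0 0.37 -0.33 -0.03 -0.18 -0.56 50; 0 0.38 -0.33 -0.03 -0.18 -0.56 50; -0.03 0.37 -0.33 -0.03 -0.18 -0.56 50; -0.05 0.37 -0.33 -0.03 -0.18 -0.56 50"
}}

```text
time: 19.3
position: [0.5417, -0.0057, 0.2284]
ee_rot: [-139.1, 70.9, 143.4]
wrist_force: [-0.7, 0.4, -3.3]
opening: 0.064
```

Emit:
{"name": "move_arm", "arguments": {
  "motion": "-0.07 0.37 -0.33 -0.03 -0.18 -0.56 50; -0.1 0.37 -0.33 -0.03 -0.18 -0.56 50; -0.12 0.36 -0.33 -0.03 -0.18 -0.56 50; 0.14 0.02 0.02 0.06 -0.07 -0.87 50; 0.14 0.04 0.02 0.06 -0.07 -0.87 50"
}}

```text
time: 19.72
position: [0.5593, 0.0182, 0.2269]
ee_rot: [-112.9, 59.7, 171.8]
wrist_force: [0.0, -0.5, -3.9]
opening: 0.0638
```

Emit:
{"name": "move_arm", "arguments": {
  "motion": "0.14 0.04 0.02 0.06 -0.07 -0.87 50; 0.14 0.06 0.02 0.06 -0.07 -0.87 50; 0.13 0.06 0.02 0.06 -0.07 -0.87 50; 0.13 0.07 0.02 0.06 -0.07 -0.87 50; 0.12 0.08 0.02 0.06 -0.07 -0.87 50"
}}

```text
time: 20.13
position: [0.5562, 0.0175, 0.2123]
ee_rot: [-102.2, 41.1, -176.4]
wrist_force: [-0.3, -0.0, -4.7]
opening: 0.0642
```

```bash
sed -i 's/K=\[.*((.575/K=[((.575/; s/show=phi<61/show=phi<200/; s/8,60,10/8,60,3/' pour2.py; python3 pour2.py;python3 - <<'E'
from plan import *
p,d=robot.snapshot("scene"); cv2.imwrite("pics/d7.png",cv2.resize(p[170:370,180:420],None,fx=3,fy=3))
E
```

```text
t 20.13 pos [0.5562 0.0175 0.2123] rpy [-102.2   41.1 -176.4] q [-35.1  58.5  -6.1 102.3  63.7  94.1 -26.7] open 0.0642 F [-0.3 -0.  -4.7]
phi 60 e 8 tilt 59 a [0.74 0.44 0.51] lowcup 0.148 finger 0.161 TCP [0.555 0.018 0.204]
0.1 0.1 0.01 0.06 -0.07 -0.86 50; 0.1 0.1 0.01 0.05 -0.07 -0.85 50; 0.09 0.11 0.01 0.06 -0.06 -0.86 50
 end [0.5553 0.018  0.2039] [ -99.2   29.7 -172.6] q [-35.  60.  -7. 102.  64.  96. -17.] max|u| 0.86
phi 85 e 8 tilt 83 a [0.85 0.51 0.13] lowcup 0.145 finger 0.136 TCP [0.56  0.015 0.182]
0.04 0.1 0.03 -0 -0 -0.55 50; 0.03 0.1 0.04 -0 -0 -0.54 50; 0.03 0.11 0.03 -0 -0 -0.55 50; 0.02 0.1 0.03 -0 -0 -0.54 50; 0.02 0.11 0.03 -0 -0 -0.55 50
0.02 0.1 0.04 -0 -0 -0.54 50; 0.01 0.11 0.03 -0 -0 -0.55 50; 0 0.11 0.03 -0 -0 -0.54 50; 0 0.11 0.03 -0 -0 -0.55 50; -0 0.1 0.04 -0 -0 -0.54 50
 end [0.5595 0.0152 0.182 ] [ -98.     5.  -168.7] q [-32.  62. -11. 101.  66.  97.   6.] max|u| 0.55
phi 105 e 8 tilt 101 a [ 0.81  0.55 -0.19] lowcup 0.146 finger 0.135 TCP [0.561 0.014 0.181]
-0.01 0.01 0.01 -0 -0 -0.55 50; -0 0 0.01 -0 -0 -0.54 50; -0.01 0.01 0.01 -0 -0 -0.55 50; 
[... 541 characters left out ...]
01 0.01 -0 0 -0.55 50; -0.03 -0.02 0.01 -0 0 -0.54 50; -0.04 -0.03 0.01 -0 0 -0.55 50; -0.04 -0.02 0.01 -0 0 -0.54 50
 end [0.5695 0.0137 0.1801] [-100.4  -39.5 -161.3] q [-28.  63. -16. 100.  69. 102.  51.] max|u| 0.55
phi 150 e 4 tilt 142 a [ 0.38  0.49 -0.79] lowcup 0.140 finger 0.153 TCP [0.581 0.016 0.185]
-0.03 -0.07 -0 0.07 0.08 -0.55 50; -0.04 -0.07 -0.01 0.07 0.09 -0.54 50; -0.03 -0.07 -0 0.07 0.08 -0.55 50; -0.02 -0.07 -0.01 0.07 0.09 -0.54 50; -0.02 -0.08 -0 0.07 0.08 -0.55 50
-0.02 -0.07 -0 0.07 0.09 -0.54 50; -0.02 -0.08 -0.01 0.07 0.08 -0.55 50; -0.01 -0.08 0 0.07 0.08 -0.54 50
 end [0.5807 0.0161 0.185 ] [ -98.   -59.7 -161.1] q [-28.  66. -16.  97.  71. 106.  71.] max|u| 0.55
```

View pics/d7.png

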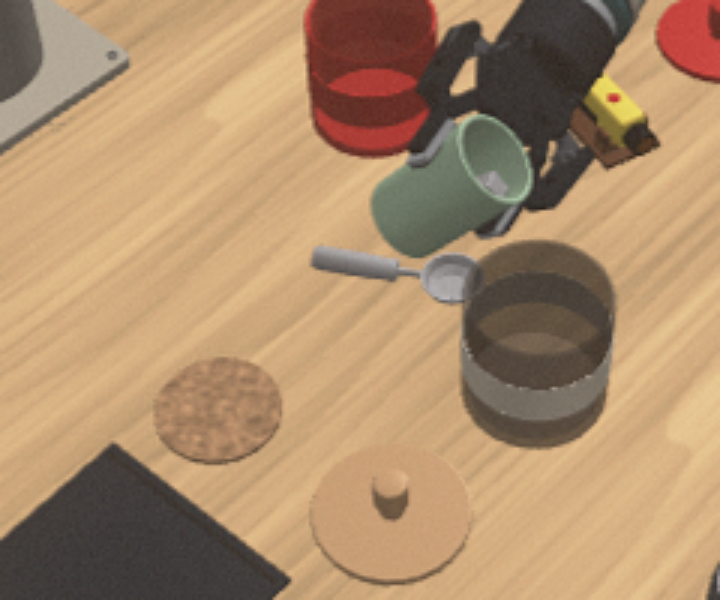

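```bash
python3 - <<'E'
from h import *
from scipy.spatial.transform import Rotation as R
import plan
s=robot.state(); T=R.from_euler('xyz',s["ee_rot"],degrees=True); a=T.apply(plan.tool(-90,20,0,1).inv().apply([0,0,1]))
m=s["position"]-.026*T.as_matrix()[:,2]+.034*a; print(m,np.degrees(np.arccos(a[2])),proj("scene",m))
E
```

```text
[0.57245006 0.05529729 0.23836576] 48.020137709012005 [346.92496827 223.98073254]
```

Emit:
{"name": "move_arm", "arguments": {
  "motion": "0.1 0.1 0.01 0.06 -0.07 -0.86 50; 0.1 0.1 0.01 0.06 -0.07 -0.86 50; 0.1 0.1 0.01 0.06 -0.07 -0.86 50; 0.04 0.1 0.03 0 0 -0.55 50; 0.03 0.1 0.03 0 0 -0.55 50"
}}

```text
time: 20.6
position: [0.556, 0.0176, 0.1999]
ee_rot: [-98.7, 24.8, -171.7]
wrist_force: [-0.0, -0.6, -3.8]
opening: 0.0638
```

Emit:
{"name": "move_arm", "arguments": {
  "motion": "0.03 0.1 0.03 0 0 -0.55 50; 0.02 0.1 0.03 0 0 -0.55 50; 0.02 0.1 0.03 0 0 -0.55 50; 0.02 0.1 0.04 0 0 -0.55 50; 0.01 0.1 0.03 0 0 -0.55 50"
}}

```text
time: 21.02
position: [0.558, 0.0161, 0.1897]
ee_rot: [-98.1, 12.4, -169.8]
wrist_force: [0.7, 0.0, -4.6]
opening: 0.0637
```

```bash
python3 - <<'E'
from plan import *
st()
p,d=robot.snapshot("scene"); cv2.imwrite("pics/d8.png",cv2.resize(p[170:370,180:420],None,fx=3,fy=3))
E
```

```text
t 21.02 pos [0.558  0.0161 0.1897] rpy [ -98.1   12.4 -169.8] q [-32.8  61.6  -9.7 101.7  65.7  96.9  -0.7] open 0.0637 F [ 0.7  0.  -4.6]
```

View pics/d8.png

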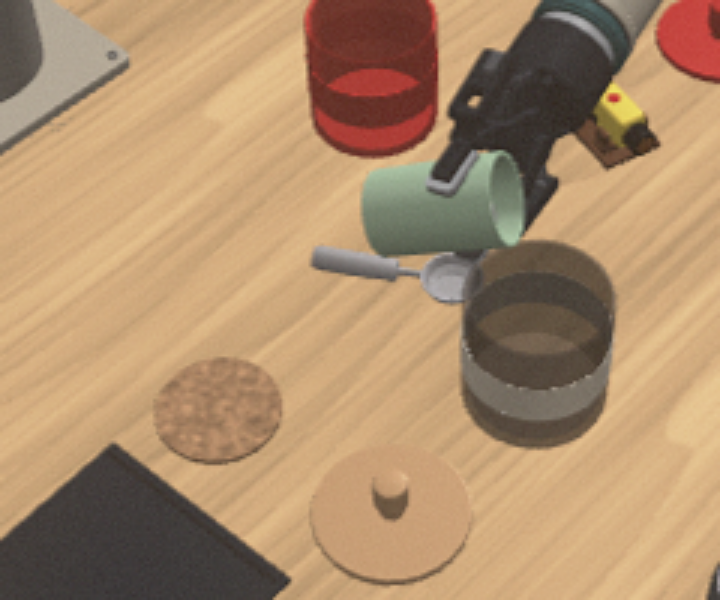

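Emit:
{"name": "move_arm", "arguments": {
  "motion": "0 0.11 0.03 0 0 -0.55 50; 0 0.11 0.03 0 0 -0.55 50; 0 0.1 0.03 0 0 -0.55 50; 0 0 0.01 0 0 -0.55 50; 0 0 0.01 0 0 -0.55 50"
}}

```text
time: 21.48
position: [0.5594, 0.0151, 0.1834]
ee_rot: [-97.9, -0.1, -168.0]
wrist_force: [-0.1, 0.1, -3.1]
opening: 0.0639
```

Emit:
{"name": "move_arm", "arguments": {
  "motion": "-0.01 0.01 0.01 0 0 -0.55 50; -0.01 0.01 0.01 0 0 -0.55 50; -0.01 0 0.01 0 0 -0.55 50; -0.01 0 0.01 0 0 -0.55 50; -0.01 0 0.01 0 0 -0.55 50"
}}

```text
time: 21.9
position: [0.5607, 0.0144, 0.1829]
ee_rot: [-98.1, -12.5, -166.2]
wrist_force: [0.3, 0.6, -5.1]
opening: 0.0642
```

```bash
python3 - <<'E'
from plan import *
st()
p,d=robot.snapshot("scene"); cv2.imwrite("pics/d9.png",cv2.resize(p[170:370,180:420],None,fx=3,fy=3))
E
```

```text
t 21.9 pos [0.5607 0.0144 0.1829] rpy [ -98.1  -12.5 -166.2] q [-30.6  62.7 -12.8 101.2  67.3  99.2  23.3] open 0.0642 F [ 0.3  0.6 -5.1]
```

View pics/d9.png

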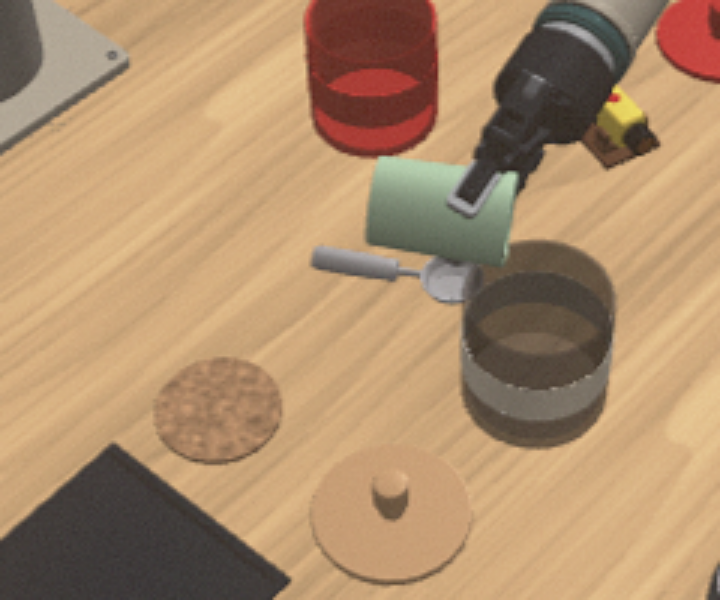

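Emit:
{"name": "move_arm", "arguments": {
  "motion": "-0.04 -0.01 0.01 0 0 -0.55 50; -0.04 -0.01 0.01 0 0 -0.55 50; -0.04 -0.01 0.01 0 0 -0.55 50; -0.04 -0.01 0.01 0 0 -0.55 50; -0.04 -0.02 0.01 0 0 -0.55 50"
}}

```text
time: 22.37
position: [0.565, 0.0144, 0.1828]
ee_rot: [-98.7, -25.0, -164.3]
wrist_force: [0.2, 0.2, -3.6]
opening: 0.0638
```

```bash
python3 - <<'E'
from plan import *
st()
p,d=robot.snapshot("scene"); cv2.imwrite("pics/e1.png",cv2.resize(p[170:370,180:420],None,fx=3,fy=3))
E
```

```text
t 22.37 pos [0.565  0.0144 0.1828] rpy [ -98.7  -25.  -164.3] q [-29.4  62.9 -14.3 100.6  68.1 100.4  36. ] open 0.0638 F [ 0.2  0.2 -3.6]
```

View pics/e1.png

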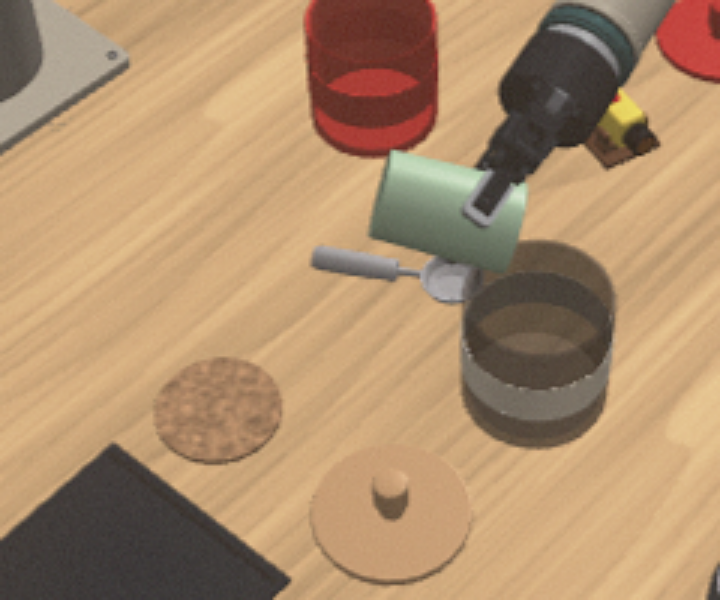

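```bash
python3 - <<'E'
import pour2
from pour2 import *
for m,e,phi,N in (((.584,.058,.158),8,128,5),((.586,.058,.153),5,148,7)):
    info(e,phi,m); P,T,a=pose(m,e,phi)
    if N==5: p,Rk,q=rows(P,T,N,50)
    else: rows(P,T,N,50,p,Rk,q)
E
```

```text
phi 128 e 8 tilt 122 a [ 0.64  0.56 -0.53] lowcup 0.130 finger 0.132 TCP [0.568 0.014 0.172]
-0.07 0.08 0.03 -0 -0 -0.55 50; -0.06 0.09 0.02 -0.01 -0 -0.56 50; -0.08 0.07 0.03 -0 -0.01 -0.55 50; -0.07 0.08 0.02 -0.01 0 -0.55 50; -0.08 0.07 0.03 -0 -0 -0.55 50
 end [0.5676 0.0136 0.1722] [-100.1  -37.5 -161.8] q [-28.  64. -16. 100.  69. 101.  48.] max|u| 0.56
phi 148 e 5 tilt 140 a [ 0.4   0.5  -0.76] lowcup 0.132 finger 0.144 TCP [0.578 0.016 0.177]
-0.04 -0.07 -0 0.06 0.07 -0.62 50; -0.03 -0.07 -0.01 0.07 0.07 -0.63 50; -0.03 -0.08 0 0.06 0.07 -0.62 50; -0.03 -0.07 0 0.06 0.07 -0.63 50; -0.02 -0.08 -0 0.06 0.07 -0.62 50
-0.02 -0.08 -0 0.07 0.07 -0.62 50; -0.02 -0.07 -0 0.06 0.07 -0.63 50
 end [0.5777 0.0154 0.1767] [ -99.4  -57.7 -160.1] q [-28.  66. -17.  98.  71. 105.  69.] max|u| 0.63
```

Emit:
{"name": "move_arm", "arguments": {
  "motion": "-0.07 0.08 0.03 0 0 -0.55 50; -0.07 0.08 0.03 0 0 -0.55 50; -0.07 0.08 0.03 0 0 -0.55 50; -0.07 0.08 0.03 0 0 -0.55 50; -0.07 0.08 0.03 0 0 -0.55 50"
}}

```text
time: 22.83
position: [0.5673, 0.0133, 0.1721]
ee_rot: [-100.0, -37.4, -161.9]
wrist_force: [0.3, -0.5, -3.2]
opening: 0.0641
```

```bash
python3 - <<'E'
from plan import *
st()
p,d=robot.snapshot("scene"); cv2.imwrite("pics/e2.png",cv2.resize(p[170:370,180:420],None,fx=3,fy=3))
E
```

```text
t 22.83 pos [0.5673 0.0133 0.1721] rpy [-100.   -37.4 -161.9] q [-28.4  64.2 -15.6 100.1  69.  101.3  47.8] open 0.0641 F [ 0.3 -0.5 -3.2]
```

View pics/e2.png

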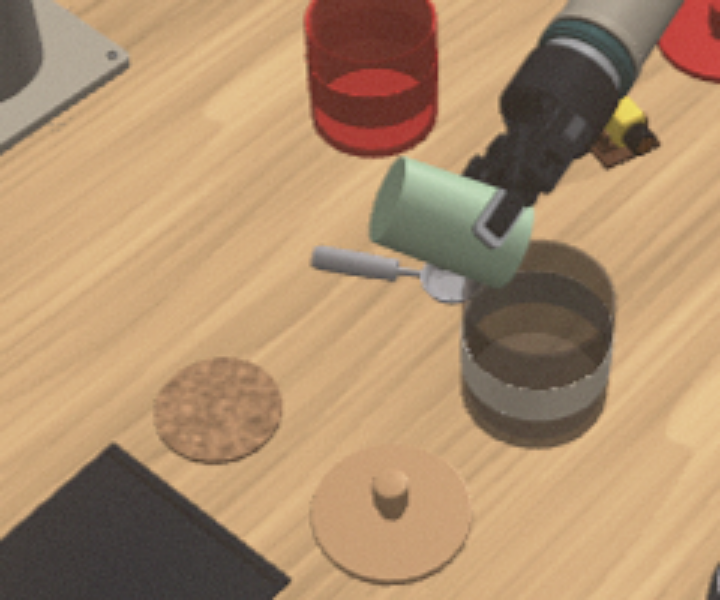

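Emit:
{"name": "move_arm", "arguments": {
  "motion": "-0.04 -0.07 0 0.06 0.07 -0.62 50; -0.03 -0.07 0 0.06 0.07 -0.62 50; -0.03 -0.08 0 0.06 0.07 -0.62 50; -0.03 -0.07 0 0.06 0.07 -0.62 50; 0 0 0 0 0 0 50"
}}

```text
time: 23.3
position: [0.5732, 0.0141, 0.1749]
ee_rot: [-99.4, -48.8, -161.1]
wrist_force: [0.9, 0.1, -2.3]
opening: 0.0642
```

```bash
python3 - <<'E'
from plan import *
st()
p,d=robot.snapshot("scene"); cv2.imwrite("pics/e3.png",cv2.resize(p[170:370,180:420],None,fx=3,fy=3))
E
```

```text
t 23.3 pos [0.5732 0.0141 0.1749] rpy [ -99.4  -48.8 -161.1] q [-28.   65.3 -16.1  98.7  69.8 103.6  59.5] open 0.0642 F [ 0.9  0.1 -2.3]
```

View pics/e3.png

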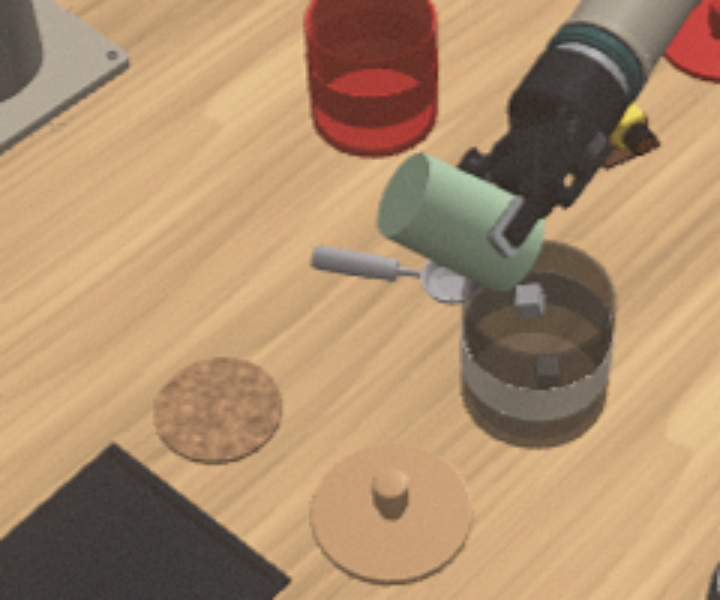

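Cubes are sliding out into the jar now (one landed at crop (548,368), one in flight at (528,300)). I hold, then tilt a bit further.

Emit:
{"name": "move_arm", "arguments": {
  "motion": "-0.02 -0.07 0 0.06 0.07 -0.6 50; 0 0 0 0 0 0 50; 0 0 0 0 0 0 50; 0 0 0 0 0 0 50; 0 0 0 0 0 0 50"
}}

```text
time: 23.77
position: [0.5745, 0.0145, 0.176]
ee_rot: [-99.3, -51.5, -160.9]
wrist_force: [-0.4, 0.5, -1.7]
opening: 0.0639
```

Emit:
{"name": "move_arm", "arguments": {
  "motion": "-0.02 -0.07 0 0.06 0.07 -0.6 50; -0.02 -0.07 0 0.06 0.07 -0.6 50; -0.02 -0.07 0 0.06 0.07 -0.6 50; 0 0 0 0 0 0 50; 0 0 0 0 0 0 50"
}}

```text
time: 24.18
position: [0.5785, 0.0153, 0.1772]
ee_rot: [-99.0, -59.8, -160.2]
wrist_force: [0.3, 0.1, -2.3]
opening: 0.0638
```

```bash
python3 - <<'E'
from plan import *
st()
p,d=robot.snapshot("scene"); cv2.imwrite("pics/e4.png",cv2.resize(p[170:370,180:420],None,fx=3,fy=3))
E
```

```text
t 24.18 pos [0.5785 0.0153 0.1772] rpy [ -99.   -59.8 -160.2] q [-27.6  66.2 -16.6  97.7  70.8 105.6  70.6] open 0.0638 F [ 0.3  0.1 -2.3]
```

View pics/e4.png

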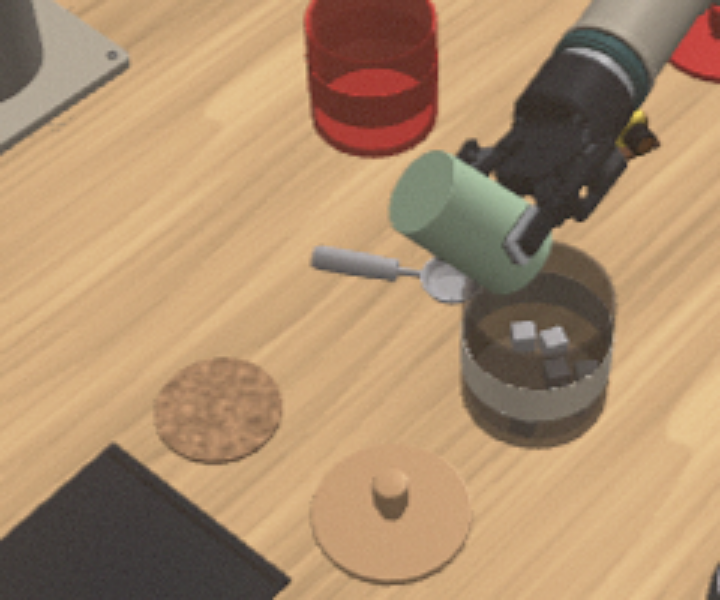

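Emit:
{"name": "move_arm", "arguments": {
  "motion": "-0.02 -0.1 0 0.06 0.07 -0.8 50; -0.02 -0.1 0 0.06 0.07 -0.8 50; -0.02 -0.1 0 0.06 0.07 -0.8 50; -0.02 -0.1 0 0 0 -0.8 50; 0 0 0 0 0 0 50"
}}

```text
time: 24.65
position: [0.5865, 0.0168, 0.1792]
ee_rot: [-102.4, -74.5, -155.7]
wrist_force: [-0.1, -0.5, -2.6]
opening: 0.0642
```

```bash
python3 - <<'E'
from plan import *
st(); f=[]
for i in range(6):
    p,d=robot.snapshot("scene"); f.append(robot.state()["wrist_force"])
print(np.mean(f,0))
cv2.imwrite("pics/e5.png",cv2.resize(p[170:370,180:420],None,fx=3,fy=3))
E
```

```text
t 24.65 pos [0.5865 0.0168 0.1792] rpy [-102.4  -74.5 -155.7] q [-27.1  67.  -17.2  96.5  72.2 107.4  85.9] open 0.0642 F [-0.1 -0.5 -2.6]
[-0.3012129  -0.15021574 -2.40429273]
```

View pics/e5.png

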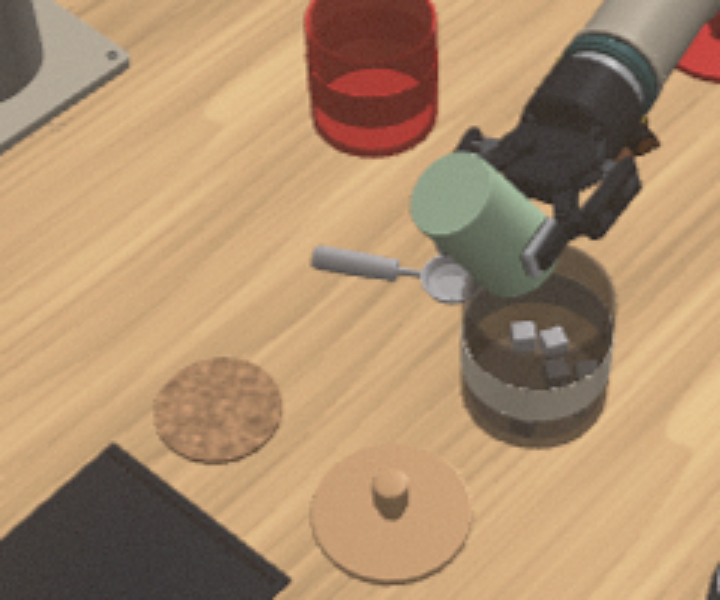

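```bash
python3 - <<'E'
import pour2
from pour2 import *
p=Rk=q=None
for m,e,phi,N in (((.583,.058,.19),8,105,13),((.575,.058,.23),8,55,11),((.55,.04,.27),18,0,13)):
    info(e,phi,m); P,T,a=pose(m,e,phi)
    p,Rk,q=rows(P,T,N,50,p,Rk,q)
E
```

```text
phi 105 e 8 tilt 101 a [ 0.81  0.55 -0.19] lowcup 0.158 finger 0.147 TCP [0.561 0.014 0.193]
0.08 0.08 -0.01 -0.06 -0.05 1 50; 0.08 0.08 -0.02 -0.07 -0.06 1.01 50; 0.09 0.06 -0.01 -0.06 -0.05 1 50; 0.09 0.06 -0.01 -0.06 -0.06 1 50; 0.1 0.06 -0.02 -0.07 -0.05 1.01 50
0.1 0.04 -0.01 -0.06 -0.05 1 50; 0.1 0.04 -0.01 -0.06 -0.06 1.01 50; 0.11 0.03 -0.02 -0.07 -0.05 1 50; 0.11 0.02 -0.01 -0.06 -0.06 1 50; 0.11 0.01 -0.02 -0.06 -0.05 1.01 50
0.11 0 -0.01 -0.07 -0.05 1 50; 0.11 -0.01 -0.02 -0.06 -0.06 1 50; 0.11 -0.01 -0.02 -0.06 -0.05 1.01 50
 end [0.5608 0.0141 0.1929] [ -98.3  -14.8 -165.9] q [-31.  62. -13. 102.  67.  99.  26.] max|u| 1.01
phi 55 e 8 tilt 54 a [0.7  0.42 0.58] lowcup 0.148 finger 0.165 TCP [0.557 0.019 0.207]
0.03 -0.05 -0.03 -0 -0 0.99 50; 0.02 -0.06 -0.03 -0 -0 0.99 50; 0.02 -0.05 -0.04 -0 -0 0.99 50; 0.02 -0.06 -0.03 -0 -0 1 50; 0.01 -0.06 -0.03 -0 0 0.99 50
0.01 -0.06 -0.03 -0 0 0.99 50; -0 -0.06 -0.04 -0 0 0.99 50; -0 -0.06 -0.03 -0 0 0.99 50; -0.01 -0.06 -0.03 -0 0 0.99 50; -0.01 -0.06 -0.03 -0 0 0.99 50
-0.02 -0.06 -0.04 -0 0 1 50
 end [0.5565 0.0187 0.2067] [ -99.7   34.6 -173.6] q [-35.  60.  -6. 102.  64.  95. -21.] max|u| 1.0
phi 0 e 18 tilt 2 a [-0.01  0.03  1.  ] lowcup 0.174 finger 0.225 TCP [0.555 0.015 0.228]
-0.04 -0.07 0 -0.08 0.15 0.92 50; -0.05 -0.07 0 -0.08 0.16 0.92 50; -0.05 -0.07 0 -0.08 0.15 0.92 50; -0.06 -0.06 0 -0.08 0.16 0.92 50; -0.06 -0.06 0 -0.08 0.15 0.92 50
-0.06 -0.05 0 -0.08 0.16 0.92 50; -0.07 -0.05 -0 -0.08 0.15 0.92 50; -0.07 -0.04 -0.01 -0.08 0.16 0.92 50; -0.08 -0.04 -0.01 -0.08 0.15 0.92 50; -0.07 -0.03 -0 -0.08 0.16 0.92 50
-0.08 -0.02 -0.01 -0.09 0.16 0.92 50; -0.08 -0.02 -0.01 -0.08 0.15 0.92 50; -0.08 -0.02 -0.01 -0.08 0.15 0.92 50
 end [0.5553 0.0146 0.2279] [-180.    72.   102.1] q [-37.  51.  -1. 105.  60.  84. -69.] max|u| 0.92
```

Emit:
{"name": "move_arm", "arguments": {
  "motion": "0.09 0.06 -0.01 -0.06 -0.05 1 50; 0.09 0.06 -0.01 -0.06 -0.05 1 50; 0.09 0.06 -0.01 -0.06 -0.05 1 50; 0.1 0.06 -0.01 -0.06 -0.05 1 50; 0.1 0.06 -0.02 -0.06 -0.05 1 50"
}}

```text
time: 25.37
position: [0.577, 0.0156, 0.1853]
ee_rot: [-97.9, -51.4, -162.1]
wrist_force: [0.1, -0.2, -1.0]
opening: 0.064
```

Emit:
{"name": "move_arm", "arguments": {
  "motion": "0.1 0.04 -0.01 -0.06 -0.05 1 50; 0.1 0.04 -0.01 -0.06 -0.05 1 50; 0.1 0.03 -0.02 -0.06 -0.05 1 50; 0.11 0.02 -0.01 -0.06 -0.05 1 50; 0.11 0.01 -0.02 -0.06 -0.05 1 50"
}}

```text
time: 25.78
position: [0.5674, 0.0146, 0.1905]
ee_rot: [-97.6, -28.6, -164.7]
wrist_force: [0.6, -0.4, -2.7]
opening: 0.0642
```

Emit:
{"name": "move_arm", "arguments": {
  "motion": "0.11 0 -0.01 -0.06 -0.05 1 50; 0.11 0 -0.02 -0.06 -0.05 1 50; 0.11 -0.01 -0.02 -0.06 -0.05 1 50; 0.03 -0.05 -0.03 0 0 1 50; 0.02 -0.06 -0.03 0 0 1 50"
}}

```text
time: 26.2
position: [0.5608, 0.0149, 0.1961]
ee_rot: [-97.8, -5.8, -167.2]
wrist_force: [-0.8, 0.2, -2.6]
opening: 0.0642
```

Emit:
{"name": "move_arm", "arguments": {
  "motion": "0.02 -0.05 -0.03 0 0 1 50; 0.02 -0.06 -0.03 0 0 1 50; 0.01 -0.06 -0.03 0 0 1 50; 0.01 -0.06 -0.03 0 0 1 50; 0 -0.06 -0.03 0 0 1 50"
}}

```text
time: 26.62
position: [0.5589, 0.0168, 0.2022]
ee_rot: [-98.1, 16.9, -170.4]
wrist_force: [0.5, -0.3, -3.3]
opening: 0.0639
```

```bash
python3 - <<'E'
import pour2
from pour2 import *
p=Rk=q=None
st()
for m,e,phi,N in (((.575,.058,.24),8,55,4),((.54,.03,.28),18,0,13)):
    info(e,phi,m); P,T,a=pose(m,e,phi)
    p,Rk,q=rows(P,T,N,50,p,Rk,q)
E
```

```text
t 26.62 pos [0.5589 0.0168 0.2022] rpy [ -98.1   16.9 -170.4] q [-33.4  60.5  -8.8 101.7  65.4  96.9  -4.1] open 0.0639 F [ 0.5 -0.3 -3.3]
phi 55 e 8 tilt 54 a [0.7  0.42 0.58] lowcup 0.158 finger 0.175 TCP [0.557 0.019 0.217]
-0.03 -0.17 -0.05 -0.01 0 0.98 50; -0.04 -0.18 -0.06 -0.02 0.01 0.97 50; -0.06 -0.16 -0.05 -0.01 0 0.98 50; -0.07 -0.16 -0.05 -0.02 0.01 0.98 50
 end [0.5567 0.0186 0.2165] [ -99.7   34.6 -173.6] q [-35.  59.  -7. 102.  64.  95. -20.] max|u| 0.98
phi 0 e 18 tilt 2 a [-0.01  0.03  1.  ] lowcup 0.184 finger 0.235 TCP [0.545 0.005 0.238]
-0.01 -0.1 0.03 -0.08 0.15 0.92 50; -0.01 -0.1 0.03 -0.08 0.16 0.92 50; -0.02 -0.11 0.03 -0.08 0.15 0.92 50; -0.03 -0.09 0.03 -0.08 0.16 0.92 50; -0.04 -0.1 0.03 -0.08 0.15 0.92 50
-0.05 -0.1 0.03 -0.08 0.16 0.92 50; -0.05 -0.09 0.02 -0.08 0.15 0.92 50; -0.06 -0.08 0.03 -0.08 0.16 0.92 50; -0.06 -0.09 0.02 -0.08 0.15 0.92 50; -0.07 -0.07 0.02 -0.08 0.16 0.92 50
-0.08 -0.07 0.02 -0.08 0.15 0.92 50; -0.08 -0.07 0.02 -0.08 0.16 0.92 50; -0.09 -0.06 0.02 -0.09 0.15 0.92 50
 end [0.5454 0.0046 0.2379] [-180.    72.   102.1] q [-37.  50.  -1. 107.  60.  84. -69.] max|u| 0.92
```

Emit:
{"name": "move_arm", "arguments": {
  "motion": "-0.03 -0.17 -0.05 -0.02 0 0.98 50; -0.04 -0.17 -0.05 -0.02 0 0.98 50; -0.06 -0.16 -0.05 -0.01 0 0.98 50; -0.07 -0.16 -0.05 -0.02 0 0.98 50; -0.01 -0.1 0.03 -0.08 0.15 0.92 50"
}}

```text
time: 27.03
position: [0.5559, 0.0178, 0.2178]
ee_rot: [-101.2, 38.7, -175.3]
wrist_force: [0.5, -0.0, -2.5]
opening: 0.0642
```

Emit:
{"name": "move_arm", "arguments": {
  "motion": "-0.01 -0.1 0.03 -0.08 0.16 0.92 50; -0.02 -0.1 0.03 -0.08 0.16 0.92 50; -0.03 -0.1 0.03 -0.08 0.15 0.92 50; -0.04 -0.1 0.03 -0.08 0.15 0.92 50; -0.05 -0.1 0.03 -0.08 0.16 0.92 50"
}}

```text
time: 27.45
position: [0.5516, 0.0118, 0.2263]
ee_rot: [-114.2, 57.8, 169.9]
wrist_force: [-0.2, -0.7, -2.9]
opening: 0.0642
```

```bash
python3 - <<'E'
from plan import *
st()
p,d=robot.snapshot("scene"); cv2.imwrite("pics/e6.png",cv2.resize(p[170:370,180:420],None,fx=3,fy=3))
p,d=robot.snapshot("top"); cv2.imwrite("pics/e7.png",cv2.resize(p[130:300,230:450],None,fx=3.4,fy=3.4))
E
```

```text
t 27.45 pos [0.5516 0.0118 0.2263] rpy [-114.2   57.8  169.9] q [-35.5  54.9  -4.3 103.5  61.7  90.6 -42.5] open 0.0642 F [-0.2 -0.7 -2.9]
```

View pics/e6.png

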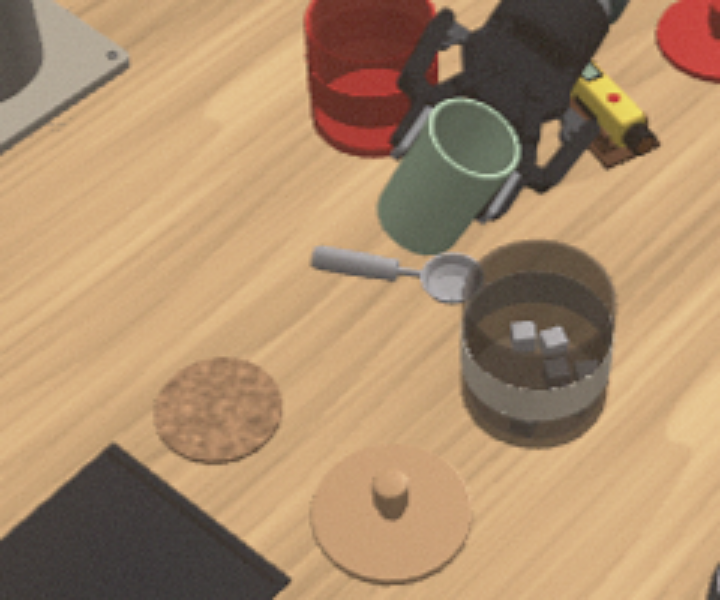

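View pics/e7.png

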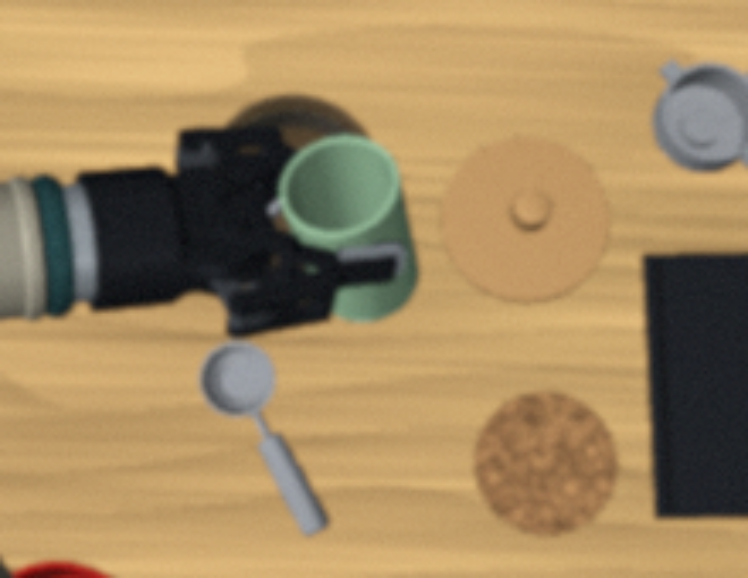

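```bash
python3 - <<'E'
from plan import *
for n in("top","scene"):
    p,d=robot.snapshot(n); P=pts(n,d)
    m=(np.hypot(P[...,0]-.44,P[...,1]+.105)<.062)
    hsv=cv2.cvtColor(p,cv2.COLOR_BGR2HSV).astype(int)
    lab=cv2.cvtColor(p,cv2.COLOR_BGR2LAB).astype(int)
    z=P[...,2]
    mm=m&(z>.0033)&(z<.008)
    print(n,np.median(z[m]),mm.sum())
    q=P[mm][:,:2]; print(" z-mask mean",q.mean(0).round(4),"circ",cv2.minEnclosingCircle(q.astype(np.float32)))
    print(" area r", np.sqrt(mm.sum()*(np.median(d[m])/ (545 if n=='top' else 593))**2/np.pi))
    bad=[c for c in cv2.HoughCircles(cv2.cvtColor(p,cv2.COLOR_BGR2GRAY),cv2.HOUGH_GRADIENT,1,20,param1=80,param2=15,minRadius=18,maxRadius=26)[0]] if n=='top' else []
    for c in bad:
        u,v=int(c[0]),int(c[1])
        if m[v,u]: print(" hough",c,P[v,u])
E
```

```text
top 0.003854139677502477 1083
 z-mask mean [ 0.4379 -0.1053] circ ((0.4398702383041382, -0.10506831854581833), 0.0616803802549839)
 area r 0.04202901823474225
 hough [389.5 266.5  21. ] [ 0.43649201 -0.10390106  0.00762014]
scene 0.004225402516688348 931
 z-mask mean [ 0.4397 -0.1073] circ ((0.4400738775730133, -0.10511285066604614), 0.06185714527964592)
 area r 0.03854076392421342
```

Emit:
{"name": "move_arm", "arguments": {
  "motion": "-0.05 -0.09 0.02 -0.08 0.15 0.92 50; -0.06 -0.09 0.03 -0.08 0.15 0.92 50; -0.06 -0.09 0.02 -0.08 0.15 0.92 50; -0.07 -0.07 0.02 -0.08 0.15 0.92 50; -0.08 -0.07 0.02 -0.08 0.15 0.92 50"
}}

```text
time: 28.07
position: [0.5473, 0.0066, 0.234]
ee_rot: [-152.6, 71.4, 130.1]
wrist_force: [0.0, 0.6, -3.3]
opening: 0.064
```

```bash
python3 - <<'E'
from plan import *
st(); G=tool(-90,20,0,1)
p,Rk,q=rows([.4387,-.1292,.13],G,10,50)
E
```

```text
t 28.07 pos [0.5473 0.0066 0.234 ] rpy [-152.6   71.4  130.1] q [-36.2  51.4  -2.3 105.7  60.6  85.9 -61.4] open 0.064 F [ 0.   0.6 -3.3]
0.44 -0.61 0.68 0.23 0.1 0.27 50; 0.42 -0.6 0.7 0.23 0.09 0.27 50; 0.4 -0.6 0.71 0.23 0.1 0.27 50; 0.39 -0.59 0.73 0.23 0.09 0.27 50; 0.36 -0.59 0.74 0.23 0.1 0.27 50
0.35 -0.58 0.75 0.23 0.09 0.27 50; 0.33 -0.58 0.76 0.23 0.1 0.27 50; 0.31 -0.57 0.78 0.23 0.09 0.27 50; 0.29 -0.56 0.79 0.23 0.1 0.26 50; 0.27 -0.55 0.81 0.23 0.09 0.27 50
 end [ 0.4387 -0.1293  0.1301] [-180.    70.    90.1] q [-28.  58.   1. 121.  62.  70. -89.] max|u| 0.81
```

Emit:
{"name": "move_arm", "arguments": {
  "motion": "0.44 -0.6 0.68 0.23 0.1 0.27 50; 0.42 -0.6 0.7 0.23 0.1 0.27 50; 0.4 -0.6 0.7 0.23 0.1 0.27 50; 0.4 -0.6 0.73 0.23 0.1 0.27 50; 0.36 -0.6 0.74 0.23 0.1 0.27 50"
}}

```text
time: 28.48
position: [0.4924, -0.0615, 0.1815]
ee_rot: [-166.6, 71.4, 109.7]
wrist_force: [0.3, 0.8, -2.0]
opening: 0.0643
```

Emit:
{"name": "move_arm", "arguments": {
  "motion": "0.35 -0.58 0.75 0.23 0.1 0.27 50; 0.33 -0.58 0.76 0.23 0.1 0.27 50; 0.3 -0.57 0.78 0.23 0.09 0.27 50; 0.3 -0.56 0.8 0.23 0.09 0.27 50; 0.27 -0.55 0.8 0.23 0.09 0.27 50"
}}

```text
time: 28.9
position: [0.4383, -0.1293, 0.1295]
ee_rot: [-179.7, 69.9, 90.3]
wrist_force: [-0.4, 0.7, -2.5]
opening: 0.0643
```

```bash
python3 - <<'E'
from plan import *
st(); G=tool(-90,20,0,1)
p,Rk,q=rows([.4387,-.1292,.07],G,5,50)
p,d=robot.snapshot("scene"); cv2.imwrite("pics/e8.png",cv2.resize(p[220:380,180:400],None,fx=3.5,fy=3.5))
p,d=robot.snapshot("top"); cv2.imwrite("pics/e9.png",cv2.resize(p[130:330,230:470],None,fx=3,fy=3))
E
```

```text
t 28.9 pos [ 0.4383 -0.1293  0.1295] rpy [-179.7   69.9   90.3] q [-28.5  58.1   1.  121.1  61.6  69.5 -88.7] open 0.0643 F [-0.4  0.7 -2.5]
0.56 0 0.2 -0 -0 0 50; 0.56 0.01 0.21 -0 -0.01 0.01 50; 0.56 0 0.2 -0 0 0 50; 0.56 0.01 0.2 -0 -0 0.01 50; 0.56 0 0.2 -0 -0.01 0 50
 end [ 0.4387 -0.1291  0.07  ] [-180.   70.   90.] q [-29.  65.   1. 119.  63.  67. -93.] max|u| 0.56
```

View pics/e8.png

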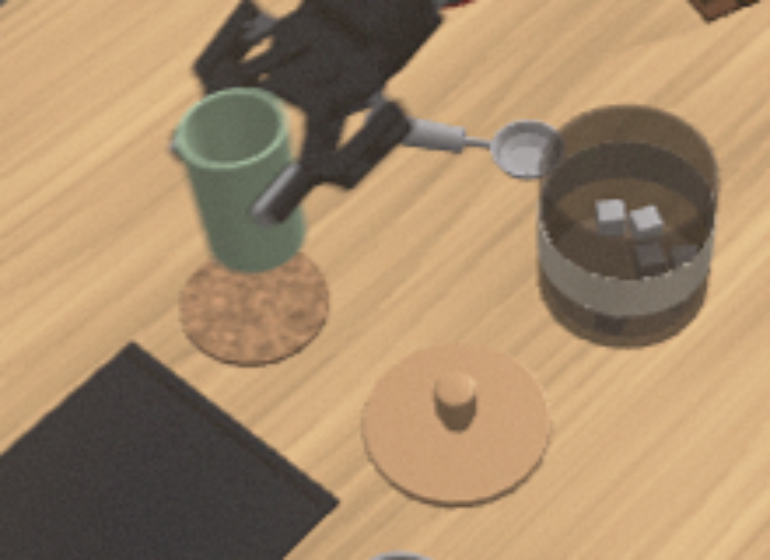

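View pics/e9.png

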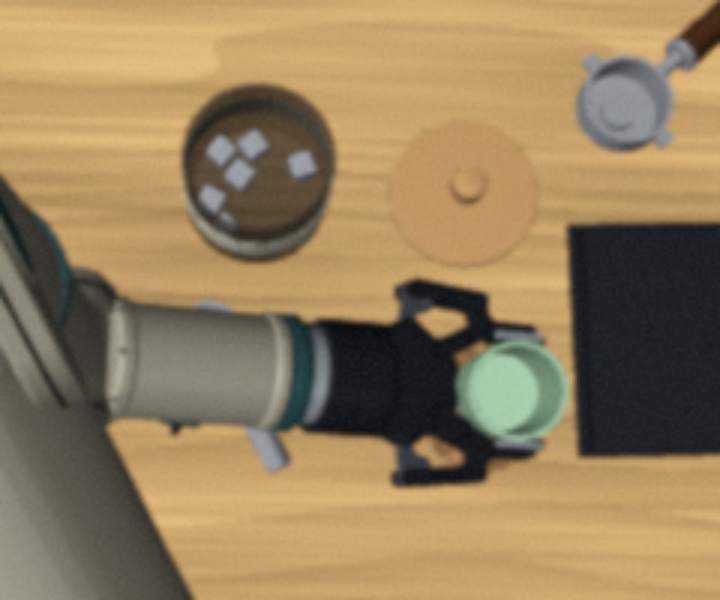

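Emit:
{"name": "move_arm", "arguments": {
  "motion": "0.56 0 0.2 0 0 0 50; 0.56 0 0.2 0 0 0 50; 0.56 0 0.2 0 0 0 50; 0.56 0.01 0.2 0 0 0 50; 0.56 0 0.2 0 0 0 50"
}}

```text
time: 29.42
position: [0.439, -0.128, 0.0692]
ee_rot: [-179.8, 69.9, 90.3]
wrist_force: [-0.1, -0.2, -2.7]
opening: 0.0641
```

```bash
python3 - <<'E'
from plan import *
st(); G=tool(-90,20,0,1)
p,Rk,q=rows([.4389,-.1292,.058],G,3,50)
E
```

```text
t 29.42 pos [ 0.439  -0.128   0.0692] rpy [-179.8   69.9   90.3] q [-28.6  65.3   1.1 118.8  63.1  67.2 -93.3] open 0.0641 F [-0.1 -0.2 -2.7]
0.17 -0 0.08 0 -0.01 0.01 50; 0.17 -0 0.08 0.01 -0 0 50; 0.16 -0.01 0.09 0 -0.01 0.01 50
 end [ 0.4388 -0.1293  0.0581] [180.  70.  90.] q [-29.  67.   1. 118.  63.  67. -94.] max|u| 0.17
```

Emit:
{"name": "move_arm", "arguments": {
  "motion": "0.17 0 0.08 0 0 0 50; 0.17 0 0.08 0 0 0 50; 0.17 0 0.08 0 0 0 50; 0 0 0 0 0 0 50; 0 0 0 0 0 0 50"
}}

```text
time: 29.83
position: [0.4386, -0.1311, 0.0635]
ee_rot: [-180.0, 70.5, 90.1]
wrist_force: [-1.2, 4.2, 10.7]
opening: 0.0642
```

```bash
python3 - <<'E'
from plan import *
st()
E
```

```text
t 29.83 pos [ 0.4386 -0.1311  0.0635] rpy [-180.    70.5   90.1] q [-28.6  66.3   1.3 118.5  63.4  67.2 -94. ] open 0.0642 F [-1.2  4.2 10.7]
```

```bash
python3 - <<'E'
from plan import *
for n in ("scene","top"):
    p,d=robot.snapshot(n); P=pts(n,d)
    hsv=cv2.cvtColor(p,cv2.COLOR_BGR2HSV)
    m=(hsv[...,0]>50)&(hsv[...,0]<85)&(hsv[...,1]>50)&(np.hypot(P[...,0]-.4385,P[...,1]+.105)<.06)&(P[...,2]>.094)
    q=P[m]; A=np.c_[q[:,0]-.4385,q[:,1]+.105,np.ones(len(q))]
    for _ in range(3):
        x=np.linalg.lstsq(A,q[:,2],rcond=None)[0]; r=q[:,2]-A@x; k=r>-.003; A=A[k];q=q[k]
    print(n,len(q),"slope deg",np.degrees(x[:2]).round(1),"z",x[2].round(4),"circ",cv2.minEnclosingCircle(q[:,:2].astype(np.float32)))
    cv2.imwrite(f"pics/f_{n}.png",cv2.resize(p[220:380,180:400] if n=="scene" else p[200:320,330:470],None,fx=3.5 if n=="scene" else 5,fy=3.5 if n=="scene" else 5))
E
```

```text
scene 0 slope deg [0. 0.] z 0.0 circ ((0.0, 0.0), 0.0)
top 78 slope deg [6.7 2.2] z 0.103 circ ((0.4337230324745178, -0.09915373474359512), 0.036574989557266235)
```

View pics/f_scene.png

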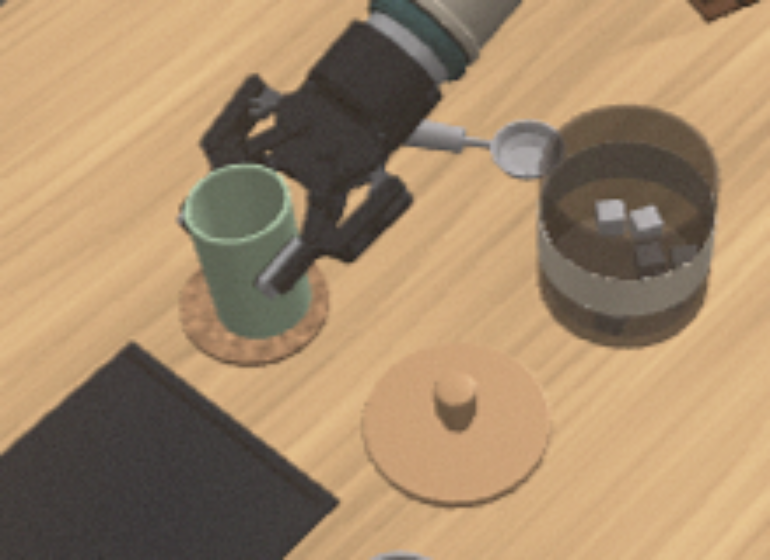

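```bash
python3 - <<'E'
from plan import *
for n in ("scene","top"):
    p,d=robot.snapshot(n); hsv=cv2.cvtColor(p,cv2.COLOR_BGR2HSV)
    m=((hsv[...,0]>45)&(hsv[...,0]<90)&(hsv[...,1]>45)).astype(np.uint8)
    ref=cv2.cvtColor(cv2.imread(f"pics/{n}0.png"),cv2.COLOR_BGR2HSV); m0=((ref[...,0]>45)&(ref[...,0]<90)&(ref[...,1]>45)).astype(np.uint8)
    for nm,k in (("now",m),("start",m0)):
        lab=cv2.connectedComponentsWithStats(k); u,v=proj(n,[.4385,-.105,.06]).astype(int)
        i=lab[1][v-6:v+6,u-6:u+6].max(); ys,xs=np.where(lab[1]==i); print(n,nm,lab[2][i],"PCA angle",np.degrees(np.arctan2(*np.linalg.eigh(np.cov(xs,ys))[1][:,1])).round(1))
        for y in range(ys.min(),ys.max()+1,6): r=xs[ys==y]; print("   ",y,r.min(),r.max(),end=";")
        print()
E
```

```text
scene now [     0      0    640    480 306168] PCA angle -89.8
    0 0 639;    6 0 639;    12 0 639;    18 0 639;    24 0 639;    30 0 639;    36 1 639;    42 0 639;    48 1 639;    54 0 639;    60 0 639;    66 0 639;    72 0 639;    78 0 639;    84 0 639;    90 0 639;    96 0 639;    102 0 639;    108 0 639;    114 0 639;    120 0 639;    126 0 639;    132 0 639;    138 0 639;    144 0 639;    150 0 639;    156 0 639;    162 0 639;    168 0 639;    174 0 639;    180 0 639;    186 0 639;    192 0 639;    198 0 639;    204 0 639;    210 0 639;    216 0 639;    222 0 639;    228 0 639;    234 0 639;    240 0 639;    246 0 639;    252 0 639;    258 0 639;    264 0 639;    270 0 639;    276 0 639;    282 0 639;    288 0 639;    294 0 639;    300 0 639;    306 0 639;    312 0 639;    318 0 639;    324 0 639;    330 0 639;    336 0 639;    342 0 639;    348 0 639;    354 0 639;    360 0 639;    366 0 639;    372 0 639;    378 0 639;    384 0 639;    390 0 639;    396 0 639;    402 0 639;    408 0 639;    414 0 639;    420 0 639;    426 0 639;    432 0 639;    438 0 639;    444 0 639;    45
[... 819 characters left out ...]
0 639;    306 0 639;    312 0 639;    318 0 639;    324 0 639;    330 0 639;    336 0 639;    342 0 639;    348 0 639;    354 0 639;    360 0 639;    366 0 639;    372 0 639;    378 0 639;    384 0 639;    390 0 639;    396 0 639;    402 0 639;    408 0 639;    414 0 639;    420 0 639;    426 0 639;    432 0 639;    438 0 639;    444 0 639;    450 0 639;    456 0 639;    462 0 639;    468 0 639;    474 0 639;
top now [376 247  36  31 860] PCA angle -87.0
    247 390 398;    253 381 408;    259 376 411;    265 377 411;    271 379 409;    277 396 401;
top start [377 246  35  33 649] PCA angle -54.0
    246 393 398;    252 384 408;    258 379 410;    264 377 410;    270 378 408;    276 383 398;
```

Emit:
{"name": "move_arm", "arguments": {
  "motion": "-0.28 0 -0.1 0 0 0 50; 0 0 0 0 -0.8 0 50; 0 0 0 0 -0.8 0 50; 0 0 0 0 0 0 50; 0 0 0 0 0 0 50"
}}

```text
time: 30.45
position: [0.439, -0.1305, 0.0679]
ee_rot: [-179.8, 77.7, 90.2]
wrist_force: [0.4, 2.1, 5.2]
opening: 0.0637
```

```bash
python3 - <<'E'
from plan import *
st()
p,d=robot.snapshot("scene"); cv2.imwrite("pics/f1.png",cv2.resize(p[230:350,200:320],None,fx=5,fy=5))
q=cv2.imread("pics/scene0.png"); cv2.imwrite("pics/f2.png",cv2.resize(q[230:350,200:320],None,fx=5,fy=5))
E
```

```text
t 30.45 pos [ 0.439  -0.1305  0.0679] rpy [-179.8   77.7   90.2] q [-31.1  70.7   3.  115.7  61.2  72.1 -94.3] open 0.0637 F [0.4 2.1 5.2]
```

View pics/f1.png

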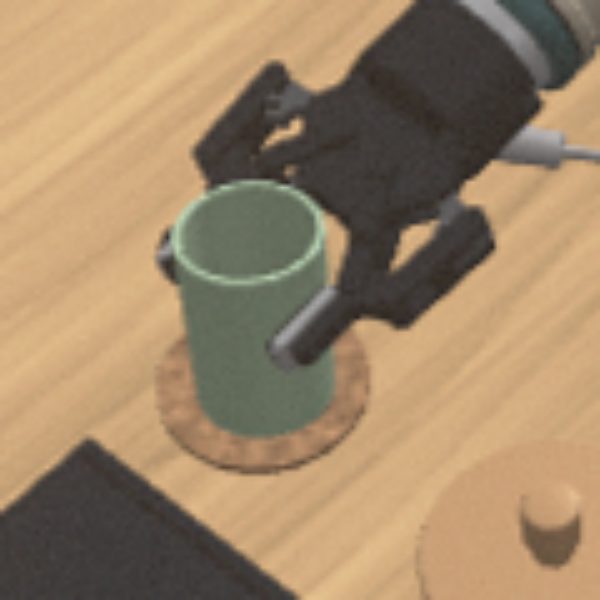

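View pics/f2.png

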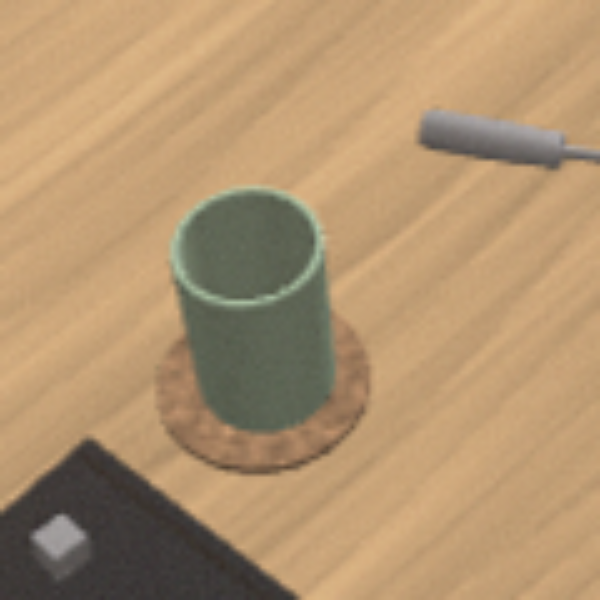

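```bash
cat > rim.py <<'E'
from plan import *
def rim(n,p,d,c=(.4385,-.105)):
    P=pts(n,d); hsv=cv2.cvtColor(p,cv2.COLOR_BGR2HSV).astype(int); b,g,r=[p[...,i].astype(int) for i in range(3)]
    m=(g-r>8)&(g>=b)&(np.hypot(P[...,0]-c[0],P[...,1]-c[1])<.055)&(P[...,2]>.075)
    q=P[m]
    # outermost annulus: take the points on the upper envelope per angle
    cen=q[:,:2].mean(0)
    from scipy.optimize import least_squares
    # highest point per angular sector
    ang=np.arctan2(q[:,1]-cen[1],q[:,0]-cen[0]); out=[]
    for k in range(24):
        s=q[(ang>=-np.pi+k*np.pi/12)&(ang<-np.pi+(k+1)*np.pi/12)]
        if len(s)>3: out.append(s[np.argsort(s[:,2])[-3:]].mean(0))
    o=np.array(out); c,nrm=o.mean(0),np.linalg.svd(o-o.mean(0))[2][2]; nrm*=np.sign(nrm[2])
    rr=np.abs((o-c)@nrm)
    print(n,len(q),len(o),"rim centre",c.round(4),"axis",nrm.round(3),"tilt",np.degrees(np.arccos(nrm[2])).round(1),"res",rr.max().round(4))
if __name__=="__main__":
    for n in("top","scene"):
        rim(n,cv2.imread(f"pics/{n}0.png"),np.load(f"{n}0.npy"))
        p,d=robot.snapshot(n); rim(n,p,d)
E
python3 rim.py
```

```text
top 273 24 rim centre [ 0.4383 -0.1049  0.1018] axis [0.018 0.004 1.   ] tilt 1.1 res 0.0015
top 230 24 rim centre [ 0.436  -0.1027  0.1058] axis [-0.108  0.118  0.987] tilt 9.2 res 0.0019
scene 172 21 rim centre [ 0.4395 -0.1071  0.1022] axis [-0.019  0.012  1.   ] tilt 1.3 res 0.0016
scene 396 24 rim centre [ 0.4379 -0.1028  0.1055] axis [-0.115  0.113  0.987] tilt 9.3 res 0.0032
```

Emit:
{"name": "move_arm", "arguments": {
  "motion": "-0.5 0 -0.1 0 0 0 50; 0 0 0 0 0.75 -0.7 50; 0 0 0 0 0.75 -0.7 50; 0 0 0 0 0 0 50; 0 0 0 0 0 0 50"
}}

```text
time: 31.02
position: [0.4388, -0.1302, 0.0767]
ee_rot: [-162.6, 69.4, 108.1]
wrist_force: [-0.3, 0.2, -3.2]
opening: 0.0643
```

```bash
python3 -c "
from plan import *
st()"; python3 rim.py
```

```text
t 31.02 pos [ 0.4388 -0.1302  0.0767] rpy [-162.6   69.4  108.1] q [-27.7  64.7   0.2 118.7  63.   68.7 -86.7] open 0.0643 F [-0.3  0.2 -3.2]
top 273 24 rim centre [ 0.4383 -0.1049  0.1018] axis [0.018 0.004 1.   ] tilt 1.1 res 0.0015
top 395 24 rim centre [ 0.439  -0.1039  0.1179] axis [ 0.021 -0.002  1.   ] tilt 1.2 res 0.0026
scene 172 21 rim centre [ 0.4395 -0.1071  0.1022] axis [-0.019  0.012  1.   ] tilt 1.3 res 0.0016
scene 307 24 rim centre [ 0.4391 -0.1045  0.1173] axis [-0.008  0.028  1.   ] tilt 1.6 res 0.0016
```

```bash
python3 - <<'E'
from plan import *
s=robot.state(); rows(s["position"]+[-.0005,-.001,-.0145],R.from_euler('xyz',s["ee_rot"],degrees=True),3,50)
E
```

```text
0.22 0.02 0.1 0 0 0 50; 0.22 0.01 0.09 0 0 0 50; 0.22 0.02 0.1 0 0 0 50
 end [ 0.4382 -0.1307  0.0612] [-162.3   69.4  108.4] q [-28.  66.   0. 118.  63.  68. -88.] max|u| 0.22
```

Emit:
{"name": "move_arm", "arguments": {
  "motion": "0.22 0.02 0.1 0 0 0 50; 0.22 0.02 0.1 0 0 0 50; 0.2 0.02 0.09 0 0 0 50; 0 0 0 0 0 0 50; 0 0 0 0 0 0 50"
}}

```text
time: 31.53
position: [0.4382, -0.1313, 0.0615]
ee_rot: [-161.9, 69.4, 108.8]
wrist_force: [0.1, 0.2, -1.3]
opening: 0.0645
```

```bash
python3 -c "
from plan import *
st()"; python3 rim.py
```

```text
t 31.53 pos [ 0.4382 -0.1313  0.0615] rpy [-161.9   69.4  108.8] q [-27.7  66.5   0.3 118.1  63.5  68.2 -87.6] open 0.0645 F [ 0.1  0.2 -1.3]
top 273 24 rim centre [ 0.4383 -0.1049  0.1018] axis [0.018 0.004 1.   ] tilt 1.1 res 0.0015
top 308 24 rim centre [ 0.4371 -0.1042  0.1029] axis [0.003 0.001 1.   ] tilt 0.2 res 0.0034
scene 172 21 rim centre [ 0.4395 -0.1071  0.1022] axis [-0.019  0.012  1.   ] tilt 1.3 res 0.0016
scene 259 23 rim centre [ 0.4383 -0.107   0.1023] axis [-0.008  0.007  1.   ] tilt 0.6 res 0.0016
```

Emit:
{"name": "move_arm", "arguments": {
  "motion": "0 0 0 0 0 0 70; 0 0 0 0 0 0 85; 0 0 0 0 0 0 85; 0 0 0 0 0 0 85; 0 0 -0.6 0 0 0 85"
}}

```text
time: 32.05
position: [0.4376, -0.1217, 0.0666]
ee_rot: [-161.8, 69.5, 108.8]
wrist_force: [-0.6, -0.9, 0.6]
opening: 0.0852
```

Emit:
{"name": "move_arm", "arguments": {
  "motion": "0 0 -1 0 0 0 85; 0 0 -1 0 0 0 85; 0 0 -1 0 0 0 85; 0 0 -1 0 0 0 85; 0 0 -1 0 0 0 85"
}}

```text
time: 32.47
position: [0.4389, -0.0238, 0.0999]
ee_rot: [-162.1, 69.4, 108.7]
wrist_force: [0.3, 0.7, -1.0]
opening: 0.0848
```

```bash
python3 -c "
from plan import *
st()
p,d=robot.snapshot('scene'); cv2.imwrite('pics/g1.png',p)
p,d=robot.snapshot('top'); cv2.imwrite('pics/g2.png',cv2.resize(p[130:330,160:430],None,fx=2.9,fy=2.9)); np.save('top9.npy',d); cv2.imwrite('pics/top9.png',p)
"; python3 rim.py
```

```text
t 32.47 pos [ 0.4389 -0.0238  0.0999] rpy [-162.1   69.4  108.7] q [-34.7  62.2  -4.5 111.5  52.2  77.4 -80.6] open 0.0848 F [ 0.3  0.7 -1. ]
top 273 24 rim centre [ 0.4383 -0.1049  0.1018] axis [0.018 0.004 1.   ] tilt 1.1 res 0.0015
top 281 24 rim centre [ 0.4377 -0.1057  0.1021] axis [0.015 0.003 1.   ] tilt 0.9 res 0.0023
scene 172 21 rim centre [ 0.4395 -0.1071  0.1022] axis [-0.019  0.012  1.   ] tilt 1.3 res 0.0016
scene 191 24 rim centre [ 0.4399 -0.1066  0.1015] axis [-0.018 -0.001  1.   ] tilt 1.0 res 0.0024
```

View pics/g1.png

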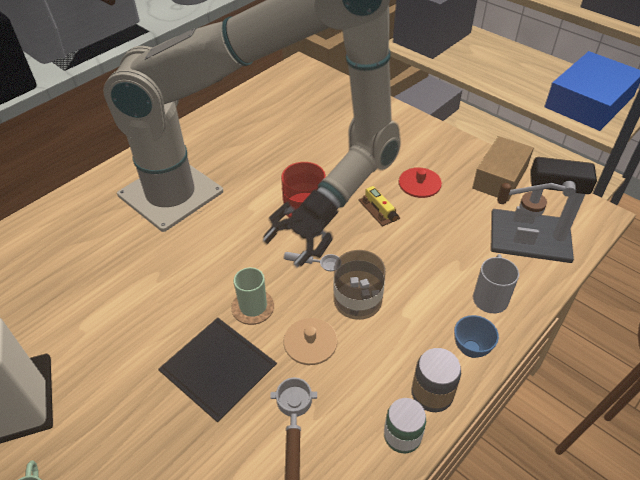

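View pics/g2.png

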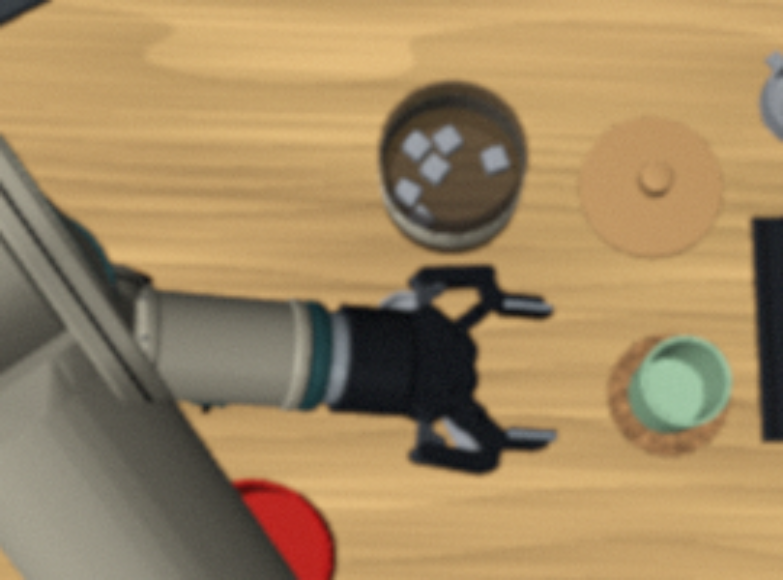

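```bash
python3 - <<'E'
from m import *
for n in("top","scene"):
    im,d=(load("top","9") if n=="top" else load("scene","0")); P=pts(n,d); hsv=cv2.cvtColor(im,cv2.COLOR_BGR2HSV)
    if n=="top": im,d=load("top","0"); P=pts(n,d); hsv=cv2.cvtColor(im,cv2.COLOR_BGR2HSV)
    m=(np.hypot(P[...,0]-.46,P[...,1]-.32)<.1)&(P[...,2]>.036)&(P[...,2]<.05)
    y=m&(hsv[...,0]>18)&(hsv[...,0]<35)&(hsv[...,1]>120)
    for k in(y,m):
        q=P[k]; r=cv2.minAreaRect((q[:,:2]*1000).astype(np.float32)); print(n,k.sum(),np.round(r[0],1),np.round(r[1],1),round(r[2],1),"z",np.median(q[:,2]).round(4),"mean",q.mean(0).round(4))
    # rest base
    b=(np.hypot(P[...,0]-.45,P[...,1]-.317)<.1)&(P[...,2]>.0035)&(P[...,2]<.03); q=P[b]; r=cv2.minAreaRect((q[:,:2]*1000).astype(np.float32)); print(" rest",b.sum(),np.round(r[0],1),np.round(r[1],1),round(r[2],1))
im,d=load("top","9"); P=pts("top",d); circ("jar rim",P,(.6,.067),.075,.103,.115)
im,d=load("top","0"); P=pts("top",d); circ("lid0",P,(.6,.067),.075,.112,.125)
im,d=load("top","9"); P=pts("top",d); circ("lid now",P,(.6,-.09),.075,.012,.025);circ("knob now",P,(.6,-.09),.03,.04,.06)
E
python3 - <<'E'
from plan import *
st(); p,Rk,q=rows([.45,.12,.22],R.from_euler('xyz',[180,0,125],degrees=True),18,85)
p,Rk,q=rows([.458,.317,.13],R.from_euler('xyz',[180,0,163],degrees=True),12,70,p,Rk,q)
E
```

```text
top 444 [454.2 324.1] [ 27.5 103.4] 74.0 z 0.0417 mean [0.4559 0.3228 0.0417]
top 593 [461.3 322.1] [ 27.5 118.2] 74.0 z 0.0419 mean [0.4568 0.3226 0.0418]
 rest 1051 [449.4 319.9] [195.  193.5] 2.5
scene 240 [453.9 322.7] [ 28.5 101.8] 72.6 z 0.0421 mean [0.4593 0.3193 0.0418]
scene 339 [462.8 319.9] [ 28.5 120.9] 72.6 z 0.0421 mean [0.4603 0.3196 0.0419]
 rest 781 [449.4 313.7] [193.1 192.2] 24.7
jar rim 388 circ 0.5985 0.0676 r 0.0556 med [0.6003 0.0695 0.1096]
lid0 2088 circ 0.5988 0.067 r 0.0575 med [0.5955 0.0675 0.1187]
lid now 1747 circ 0.6005 -0.0895 r 0.0574 med [ 0.5973 -0.0881  0.0186]
knob now 113 circ 0.5999 -0.0897 r 0.0128 med [ 0.5983 -0.0895  0.0527]
t 32.67 pos [ 0.4392 -0.0249  0.0995] rpy [-162.2   69.4  108.6] q [-34.7  62.2  -4.4 111.6  52.4  77.3 -80.7] open 0.0852 F [-0.4 -0.5  1.1]
-0.18 0.01 -0.49 -0.31 0.8 -0.3 85; -0.15 0.01 -0.5 -0.31 0.81 -0.31 85; -0.12 0.03 -0.51 -0.3 0.8 -0.3 85; -0.09 0.03 -0.52 -0.31 0.81 -0.3 85; -0.05 0.05 -0.52 -0.31 0.8 -0.31 85
-0.02 0.05 -0.52 -0.31 0.81 -0.3 85; 0.01 0.07 -0.52 -0.31 0.8 -0.3 85; 0.04 0.09 -0.52 -0.3 0.81 -0
[... 189 characters left out ...]
0.18 -0.45 -0.3 0.8 -0.31 85; 0.23 0.19 -0.43 -0.31 0.81 -0.3 85
0.26 0.21 -0.4 -0.31 0.8 -0.3 85; 0.28 0.22 -0.39 -0.31 0.8 -0.31 85; 0.29 0.24 -0.36 -0.31 0.81 -0.3 85
 end [0.4501 0.12   0.2201] [180.  -0. 125.] q [ 11.  27. -42. 115.  24.  47.  -9.] max|u| 0.81
0.65 0.5 0.38 0 0 -0.69 70; 0.63 0.53 0.37 0 0 -0.69 70; 0.59 0.57 0.38 0 0 -0.69 70; 0.57 0.6 0.37 0 0 -0.69 70; 0.52 0.63 0.38 0 0 -0.69 70
0.5 0.65 0.37 0 0 -0.7 70; 0.45 0.69 0.38 0 0 -0.69 70; 0.42 0.7 0.37 0 0 -0.69 70; 0.38 0.73 0.38 0 0 -0.69 70; 0.33 0.75 0.38 0 0 -0.69 70
0.3 0.77 0.37 0 0 -0.69 70; 0.25 0.78 0.38 0 0 -0.69 70
 end [0.458  0.3169 0.1299] [180.   0. 163.] q [-10.  43. -44. 107.  40.  47.  -2.] max|u| 0.78
```

Emit:
{"name": "move_arm", "arguments": {
  "motion": "-0.18 0 -0.5 -0.31 0.8 -0.3 85; -0.15 0 -0.5 -0.31 0.8 -0.3 85; -0.12 0.03 -0.5 -0.31 0.8 -0.3 85; -0.1 0.03 -0.5 -0.31 0.8 -0.3 85; -0.05 0.05 -0.5 -0.31 0.8 -0.3 85"
}}

```text
time: 33.08
position: [0.4413, 0.013, 0.1329]
ee_rot: [-166.3, 49.8, 112.0]
wrist_force: [-0.1, 0.2, 0.1]
opening: 0.0851
```

Emit:
{"name": "move_arm", "arguments": {
  "motion": "0 0.05 -0.5 -0.31 0.8 -0.3 85; 0 0.07 -0.5 -0.31 0.8 -0.3 85; 0.05 0.08 -0.5 -0.31 0.8 -0.3 85; 0.07 0.1 -0.5 -0.31 0.8 -0.3 85; 0.1 0.1 -0.5 -0.31 0.8 -0.3 85"
}}

```text
time: 33.5
position: [0.4438, 0.0522, 0.1651]
ee_rot: [-170.9, 30.5, 116.0]
wrist_force: [0.9, -1.1, -0.2]
opening: 0.0852
```

Emit:
{"name": "move_arm", "arguments": {
  "motion": "0.13 0.12 -0.5 -0.31 0.8 -0.3 85; 0.16 0.15 -0.48 -0.31 0.8 -0.3 85; 0.18 0.15 -0.46 -0.31 0.8 -0.3 85; 0.2 0.18 -0.45 -0.31 0.8 -0.3 85; 0.23 0.2 -0.43 -0.31 0.8 -0.3 85"
}}

```text
time: 33.92
position: [0.447, 0.0922, 0.1987]
ee_rot: [-176.2, 11.5, 121.1]
wrist_force: [0.8, -0.8, 0.5]
opening: 0.085
```

```bash
python3 - <<'E'
from plan import *
st(); p,Rk,q=rows([.454,.3234,.12],R.from_euler('xyz',[180,0,163.3],degrees=True),15,65)
E
```

```text
t 33.92 pos [0.447  0.0922 0.1987] rpy [-176.2   11.5  121.1] q [ -1.2  27.  -32.3 118.1  35.1  48.5 -26.3] open 0.085 F [ 0.8 -0.8  0.5]
0.69 0.43 0.1 -0.11 0.14 -0.62 65; 0.66 0.45 0.11 -0.12 0.14 -0.62 65; 0.64 0.49 0.13 -0.11 0.14 -0.61 65; 0.61 0.52 0.13 -0.12 0.14 -0.62 65; 0.59 0.55 0.15 -0.11 0.13 -0.62 65
0.56 0.57 0.15 -0.11 0.14 -0.62 65; 0.52 0.6 0.17 -0.12 0.14 -0.61 65; 0.49 0.62 0.18 -0.11 0.14 -0.62 65; 0.46 0.65 0.19 -0.12 0.14 -0.62 65; 0.43 0.66 0.21 -0.11 0.14 -0.62 65
0.39 0.69 0.21 -0.12 0.14 -0.61 65; 0.35 0.7 0.22 -0.11 0.14 -0.62 65; 0.32 0.71 0.24 -0.11 0.13 -0.62 65; 0.28 0.73 0.24 -0.12 0.14 -0.62 65; 0.23 0.73 0.25 -0.11 0.14 -0.61 65
 end [0.4541 0.3233 0.1201] [-180.     0.   163.3] q [-11.  44. -44. 107.  42.  47.  -4.] max|u| 0.73
```

Emit:
{"name": "move_arm", "arguments": {
  "motion": "0.7 0.43 0.1 -0.11 0.14 -0.62 65; 0.66 0.45 0.1 -0.11 0.14 -0.62 65; 0.64 0.49 0.12 -0.11 0.14 -0.62 65; 0.61 0.52 0.13 -0.11 0.14 -0.62 65; 0.6 0.55 0.15 -0.11 0.14 -0.62 65"
}}

```text
time: 34.33
position: [0.4489, 0.1732, 0.171]
ee_rot: [-176.3, 7.3, 135.6]
wrist_force: [-0.2, -0.2, 0.6]
opening: 0.0649
```

Emit:
{"name": "move_arm", "arguments": {
  "motion": "0.56 0.57 0.15 -0.11 0.14 -0.62 65; 0.52 0.6 0.17 -0.12 0.14 -0.62 65; 0.5 0.62 0.18 -0.11 0.14 -0.62 65; 0.46 0.65 0.2 -0.12 0.14 -0.62 65; 0.43 0.66 0.2 -0.11 0.14 -0.62 65"
}}

```text
time: 34.75
position: [0.4515, 0.2499, 0.1451]
ee_rot: [-177.7, 3.4, 149.6]
wrist_force: [0.2, -0.1, 0.0]
opening: 0.065
```

Emit:
{"name": "move_arm", "arguments": {
  "motion": "0.4 0.7 0.2 -0.11 0.14 -0.62 65; 0.35 0.7 0.22 -0.11 0.14 -0.62 65; 0.32 0.7 0.24 -0.11 0.14 -0.62 65; 0.28 0.73 0.24 -0.12 0.14 -0.62 65; 0.23 0.73 0.25 -0.11 0.14 -0.62 65"
}}

```text
time: 35.17
position: [0.4534, 0.3269, 0.119]
ee_rot: [-179.9, -0.1, 163.8]
wrist_force: [-0.3, 0.0, -1.1]
opening: 0.0654
```

```bash
python3 - <<'E'
from plan import *
st(); p,Rk,q=rows([.454,.3234,.06],R.from_euler('xyz',[180,0,163.3],degrees=True),5,65)
p,d=robot.snapshot("scene"); cv2.imwrite("pics/g3.png",cv2.resize(p[130:260,310:450],None,fx=4.5,fy=4.5))
E
```

```text
t 35.17 pos [0.4534 0.3269 0.119 ] rpy [-1.799e+02 -1.000e-01  1.638e+02] q [-11.1  44.2 -44.6 106.6  41.7  47.2  -3.9] open 0.0654 F [-0.3  0.  -1.1]
-0.02 -0.03 0.59 -0.01 -0.01 0.02 65; -0.01 -0.03 0.59 -0 -0 0.02 65; -0.02 -0.03 0.59 -0.01 -0.01 0.02 65; -0.02 -0.03 0.59 -0 -0 0.02 65; -0.01 -0.04 0.59 -0.01 -0.01 0.02 65
 end [0.4539 0.3233 0.06  ] [180.    0.  163.3] q [-14.  48. -40. 109.  47.  41.  -9.] max|u| 0.59
```

View pics/g3.png

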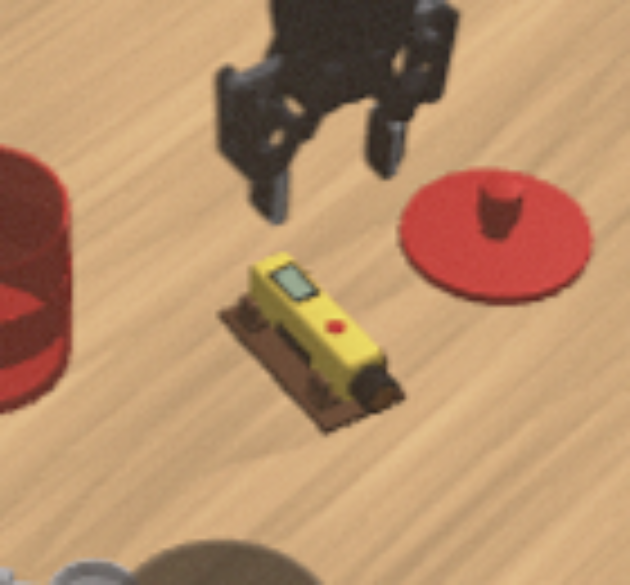

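Emit:
{"name": "move_arm", "arguments": {
  "motion": "-0.02 -0.03 0.9 0 0 0.02 60; -0.02 -0.03 0.9 0 0 0.02 60; -0.02 -0.03 0.9 0 0 0.02 60; -0.01 -0.03 0.9 0 0 0.02 60; 0 -0.04 0.6 0 0 0.02 60"
}}

```text
time: 35.63
position: [0.4535, 0.3211, 0.034]
ee_rot: [-179.7, -0.1, 163.0]
wrist_force: [0.0, -0.5, -0.0]
opening: 0.0598
```

```bash
python3 - <<'E'
from plan import *
st(); p,Rk,q=rows([.454,.3234,.016],R.from_euler('xyz',[180,0,163.3],degrees=True),2,65)
E
```

```text
t 35.63 pos [0.4535 0.3211 0.034 ] rpy [-1.797e+02 -1.000e-01  1.630e+02] q [-14.7  50.5 -37.8 109.4  49.6  38.4 -10.7] open 0.0598 F [ 0.  -0.5 -0. ]
0 0.06 0.45 -0.03 -0.01 -0.03 65; 0.01 0.06 0.45 -0.03 -0.01 -0.02 65
 end [0.4539 0.3234 0.016 ] [180.   -0.  163.3] q [-16.  52. -36. 110.  52.  36. -12.] max|u| 0.45
```

Emit:
{"name": "move_arm", "arguments": {
  "motion": "0 0.06 0.45 -0.03 0 -0.03 60; 0 0.06 0.45 -0.03 0 -0.02 60; 0 0 0 0 0 0 15; 0 0 0 0 0 0 15; 0 0 0 0 0 0 15",
  "newtons": 40
}}

```text
time: 36.05
position: [0.4553, 0.3242, 0.0187]
ee_rot: [179.8, -0.0, 163.2]
wrist_force: [-1.9, -1.9, 3.6]
opening: 0.0256
```

Emit:
{"name": "move_arm", "arguments": {
  "motion": "0 0 0 0 0 0 15; 0 0 0 0 0 0 15; 0 0 0 0 0 0 15; 0 0 -0.4 0 0 0 15; 0 0 -0.8 0 0 0 15"
}}

```text
time: 36.47
position: [0.4541, 0.3226, 0.0412]
ee_rot: [-180.0, -0.1, 163.2]
wrist_force: [0.1, 0.2, -0.9]
opening: 0.0249
```

```bash
python3 - <<'E'
from plan import *
st()
p,d=robot.snapshot("scene"); cv2.imwrite("pics/g4.png",cv2.resize(p[130:260,310:450],None,fx=4.5,fy=4.5))
E
```

```text
t 36.47 pos [0.4541 0.3226 0.0412] rpy [-1.800e+02 -1.000e-01  1.632e+02] q [-14.3  49.9 -38.4 109.2  49.   39.  -10. ] open 0.0249 F [ 0.1  0.2 -0.9]
```

View pics/g4.png

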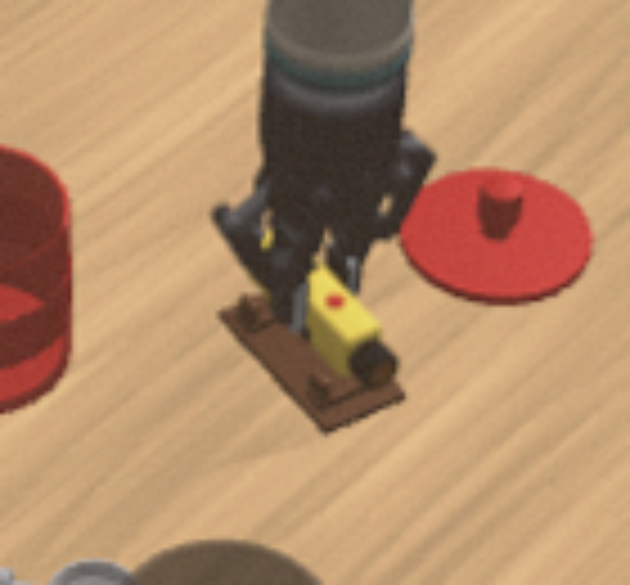

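```bash
python3 - <<'E'
from plan import *
p,Rk,q=rows([.502,.234,.06],R.from_euler('xyz',[180,0,120],degrees=True),11,15)
rows([.502,.234,.045],R.from_euler('xyz',[180,0,120],degrees=True),2,15,p,Rk,q)
E
```

```text
-0.32 -0.33 -0.07 0 -0 0.86 15; -0.34 -0.31 -0.07 0.01 -0 0.86 15; -0.37 -0.29 -0.07 0 -0 0.85 15; -0.38 -0.26 -0.07 0.01 -0.01 0.86 15; -0.4 -0.23 -0.07 0 0 0.86 15
-0.41 -0.2 -0.07 0.01 0 0.86 15; -0.43 -0.18 -0.07 0 0 0.85 15; -0.44 -0.15 -0.07 0.01 0 0.86 15; -0.44 -0.11 -0.07 0 -0 0.86 15; -0.46 -0.09 -0.07 0 -0 0.86 15
-0.46 -0.05 -0.07 0.01 -0 0.85 15
 end [0.5021 0.234  0.06  ] [-180.   -0.  120.] q [ -9.  45. -30. 110.  38.  35. -33.] max|u| 0.86
0 -0 0.37 -0 -0 0 15; 0 -0 0.38 -0 -0 0 15
 end [0.5021 0.234  0.045 ] [-180.   -0.  120.] q [-10.  47. -28. 110.  39.  33. -34.] max|u| 0.38
```

Emit:
{"name": "move_arm", "arguments": {
  "motion": "-0.32 -0.33 -0.15 0 0 0.86 15; -0.34 -0.3 -0.15 0 0 0.86 15; -0.37 -0.3 -0.1 0 0 0.86 15; -0.38 -0.26 -0.1 0 0 0.86 15; -0.4 -0.23 -0.1 0 0 0.86 15"
}}

```text
time: 36.93
position: [0.4764, 0.2821, 0.0541]
ee_rot: [179.9, -0.1, 143.3]
wrist_force: [-0.0, 0.0, -1.2]
opening: 0.0252
```

Emit:
{"name": "move_arm", "arguments": {
  "motion": "-0.4 -0.2 -0.1 0 0 0.86 15; -0.43 -0.18 -0.1 0 0 0.86 15; -0.44 -0.15 0 0 0 0.86 15; -0.44 -0.1 0 0 0 0.86 15; -0.46 -0.1 0 0 0 0.86 15"
}}

```text
time: 37.35
position: [0.4973, 0.2412, 0.058]
ee_rot: [179.9, -0.1, 123.6]
wrist_force: [0.2, -0.4, -0.4]
opening: 0.0252
```

```bash
python3 - <<'E'
from plan import *
st(); p,Rk,q=rows([.502,.234,.045],R.from_euler('xyz',[180,0,120],degrees=True),3,15)
p,d=robot.snapshot("scene"); cv2.imwrite("pics/g5.png",cv2.resize(p[150:330,290:450],None,fx=4,fy=3.3))
n="top"; p,d=robot.snapshot(n); cv2.imwrite("pics/g6.png",cv2.resize(p[150:330,150:370],None,fx=3.3,fy=3.3))
E
```

```text
t 37.35 pos [0.4973 0.2412 0.058 ] rpy [ 1.799e+02 -1.000e-01  1.236e+02] q [ -9.4  45.7 -30.4 109.9  39.   35.  -31.6] open 0.0252 F [ 0.2 -0.4 -0.4]
-0.14 -0 0.22 0.01 -0.01 0.26 15; -0.15 -0 0.21 0 -0.01 0.27 15; -0.14 0 0.22 0.01 -0.01 0.26 15
 end [0.5019 0.234  0.045 ] [180.   0. 120.] q [-10.  47. -28. 110.  39.  33. -34.] max|u| 0.27
```

View pics/g5.png

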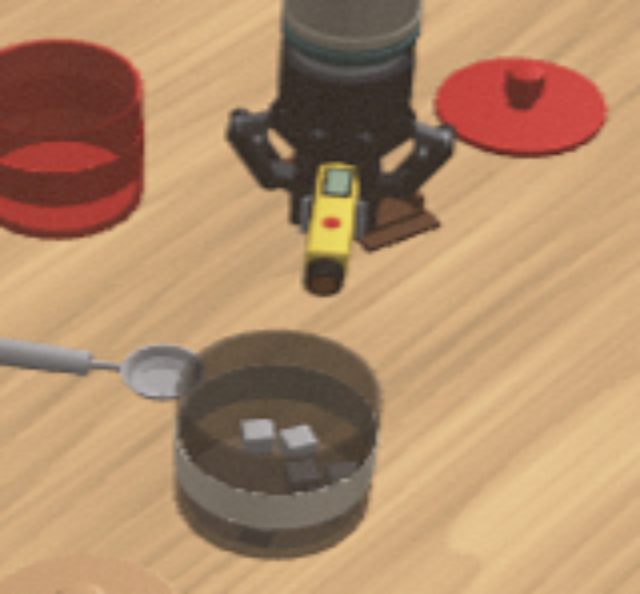

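View pics/g6.png

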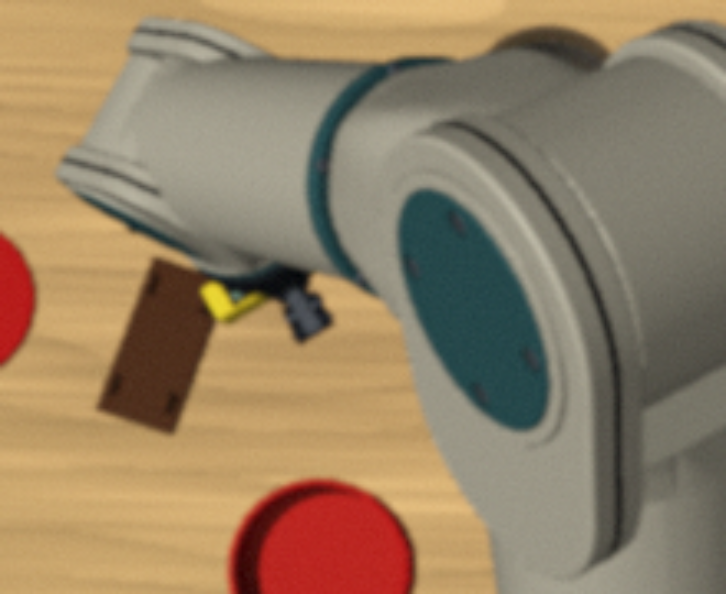

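Emit:
{"name": "move_arm", "arguments": {
  "motion": "-0.14 0 0.22 0 0 0.26 15; -0.15 0 0.22 0 0 0.26 15; -0.14 0 0.22 0 0 0.26 15; 0 0 0 0 0 0 15; 0 0 0 0 0 0 15"
}}

```text
time: 37.87
position: [0.5012, 0.2343, 0.044]
ee_rot: [180.0, -0.1, 120.3]
wrist_force: [-0.0, 0.0, -1.2]
opening: 0.0253
```

```bash
python3 - <<'E'
from plan import *
st()
n="scene"; p,d=robot.snapshot(n); P=pts(n,d); hsv=cv2.cvtColor(p,cv2.COLOR_BGR2HSV)
m=(np.hypot(P[...,0]-.5,P[...,1]-.235)<.11)&(P[...,2]>.03)&(P[...,2]<.09)&(hsv[...,0]>18)&(hsv[...,0]<35)&(hsv[...,1]>110)
q=P[m]; top=q[q[:,2]>np.percentile(q[:,2],90)-.006]
r=cv2.minAreaRect((top[:,:2]*1000).astype(np.float32)); print("yellow top",len(top),np.round(r[0],1),np.round(r[1],1),round(r[2],1),"z",np.median(top[:,2]).round(4))
c=np.array(r[0])/1000
# plane slope along length
A=np.c_[top[:,:2]-c,np.ones(len(top))]; x=np.linalg.lstsq(A,top[:,2],rcond=None)[0]; print("slope deg",np.degrees(x[:2]).round(1),x[2])
for th in(-60,): 
    dr=np.array([np.cos(np.radians(th)),np.sin(np.radians(th))]); v=np.array([.5985,.067])-c; print("ahead",v@dr,"side",-v[0]*dr[1]+v[1]*dr[0])
n="top"; p,d=robot.snapshot(n); P=pts(n,d); hsv=cv2.cvtColor(p,cv2.COLOR_BGR2HSV); 
z=P[...,2]; m=((np.hypot(P[...,0]-.454,P[...,1]-.323)<.075)&(z>.0035)&(z<.035)&(p[...,2]<125)).astype(np.uint8)
m=cv2.morphologyEx(m,cv2.MORPH_OPEN,np.ones((3,3)))
q=P[m>0]; r=cv2.minAreaRect((q[:,:2]*1000).astype(np.float32)); print("rest",len(q),np.round(r[0],1),np.round(r[1],1),round(r[2],1),"mean",q.mean(0))
E
```

```text
t 37.87 pos [0.5012 0.2343 0.044 ] rpy [ 1.800e+02 -1.000e-01  1.203e+02] q [ -9.7  46.8 -28.5 110.   39.2  33.2 -34.2] open 0.0253 F [-0.   0.  -1.2]
yellow top 190 [503.8 231.8] [27.5 94.3] 30.1 z 0.0684
slope deg [3.2 2.2] 0.068963587174041
ahead 0.1900803535556615 side -0.000442404251798173
rest 857 [449.5 324.6] [ 54.7 105.5] 72.9 mean [0.44893071 0.3237734  0.00993811]
```

Emit:
{"name": "move_arm", "arguments": {
  "motion": "0 0 0 0 0 0 15; 0 0 0 0 0 0 15; 0 0 0 0 0 0 15; 0 0 0 0 0 0 15; 0 0 0 0 0 0 15"
}}

```text
time: 38.38
position: [0.5016, 0.2344, 0.0446]
ee_rot: [179.9, -0.1, 120.2]
wrist_force: [-0.2, -0.1, -1.5]
opening: 0.0252
```

Emit:
{"name": "move_arm", "arguments": {
  "motion": "0 0 0 0 0 0 15; 0 0 0 0 0 0 15; 0 0 0 0 0 0 15; 0 0 0 0 0 0 15; 0 0 0 0 0 0 15"
}}

```text
time: 38.8
position: [0.5016, 0.2343, 0.0445]
ee_rot: [179.9, -0.1, 120.2]
wrist_force: [-0.4, -0.3, -0.6]
opening: 0.0253
```

Emit:
{"name": "move_arm", "arguments": {
  "motion": "0 0 0 0 0 0 15; 0 0 0 0 0 0 15; 0 0 0 0 0 0 15; 0 0 0 0 0 0 15; 0 0 0 0 0 0 15"
}}

```text
time: 39.22
position: [0.5016, 0.2343, 0.0445]
ee_rot: [179.9, -0.1, 120.2]
wrist_force: [-0.6, 0.4, -0.7]
opening: 0.0248
```

Emit:
{"name": "move_arm", "arguments": {
  "motion": "0 0 0 0 0 0 15; 0 0 0 0 0 0 15; 0 0 0 0 0 0 15; 0 0 0 0 0 0 15; 0 0 0 0 0 0 15"
}}

```text
time: 39.63
position: [0.5016, 0.2343, 0.0445]
ee_rot: [179.9, -0.1, 120.2]
wrist_force: [0.1, 0.4, -0.9]
opening: 0.0254
```

Emit:
{"name": "move_arm", "arguments": {
  "motion": "0 0 0 0 0 0 15; 0 0 0 0 0 0 15; 0 0 0 0 0 0 15; 0 0 0 0 0 0 15; 0 0 0 0 0 0 15"
}}

```text
time: 40.05
position: [0.5016, 0.2343, 0.0445]
ee_rot: [179.9, -0.1, 120.2]
wrist_force: [0.8, -0.3, -0.5]
opening: 0.0255
```

Emit:
{"name": "move_arm", "arguments": {
  "motion": "0 0 0 0 0 0 15; 0 0 0 0 0 0 15; 0 0 0 0 0 0 15; 0 0 0 0 0 0 15; 0 0 0 0 0 0 15"
}}

```text
time: 40.47
position: [0.5016, 0.2343, 0.0445]
ee_rot: [179.9, -0.1, 120.2]
wrist_force: [0.5, 0.7, -1.9]
opening: 0.0251
```

Emit:
{"name": "move_arm", "arguments": {
  "motion": "0 0 0 0 0 0 15; 0 0 0 0 0 0 15; 0 0 0 0 0 0 15; 0 0 0 0 0 0 15; 0 0 0 0 0 0 15"
}}

```text
time: 40.88
position: [0.5016, 0.2343, 0.0445]
ee_rot: [179.9, -0.1, 120.2]
wrist_force: [0.1, 0.1, -0.3]
opening: 0.0254
```

```bash
python3 - <<'E'
from plan import *
st(); p,Rk,q=rows([.454,.3232,.052],R.from_euler('xyz',[180,0,163.2],degrees=True),12,15)
rows([.454,.3232,.020],R.from_euler('xyz',[180,0,163.2],degrees=True),4,15,p,Rk,q)
E
```

```text
t 40.88 pos [0.5016 0.2343 0.0445] rpy [ 1.799e+02 -1.000e-01  1.202e+02] q [ -9.7  46.7 -28.6 110.   39.2  33.2 -34.2] open 0.0254 F [ 0.1  0.1 -0.3]
0.42 0.02 -0.03 0 -0 -0.78 15; 0.42 0.04 -0.03 0 -0 -0.78 15; 0.41 0.06 -0.03 0.01 -0 -0.78 15; 0.41 0.1 -0.03 -0 -0.01 -0.78 15; 0.41 0.11 -0.03 -0 0 -0.79 15
0.39 0.15 -0.03 0 0 -0.78 15; 0.39 0.17 -0.03 0 -0 -0.78 15; 0.37 0.19 -0.03 0.01 -0 -0.78 15; 0.36 0.21 -0.04 -0 -0 -0.78 15; 0.35 0.24 -0.03 -0 -0.01 -0.78 15
0.33 0.26 -0.03 0 0 -0.78 15; 0.32 0.27 -0.03 0 0 -0.78 15
 end [0.4539 0.3231 0.052 ] [180.    0.  163.2] q [-14.  49. -39. 109.  48.  40.  -9.] max|u| 0.79
-0 0 0.4 0 0 -0 15; -0 0 0.4 0 0 -0 15; -0 0 0.4 0 0 -0 15; -0 0 0.4 0 0 -0 15
 end [0.4539 0.3231 0.02  ] [180.    0.  163.2] q [-16.  52. -36. 110.  51.  37. -12.] max|u| 0.4
```

Emit:
{"name": "move_arm", "arguments": {
  "motion": "0.42 0.02 -0.1 0 0 -0.78 15; 0.42 0.04 -0.1 0 0 -0.78 15; 0.41 0.06 -0.1 0 0 -0.78 15; 0.4 0.1 -0.05 0 0 -0.78 15; 0.4 0.1 -0.05 0 0 -0.78 15"
}}

```text
time: 41.3
position: [0.4817, 0.2713, 0.0527]
ee_rot: [179.9, -0.1, 138.3]
wrist_force: [0.8, -0.4, -0.6]
opening: 0.0254
```

Emit:
{"name": "move_arm", "arguments": {
  "motion": "0.4 0.15 0 0 0 -0.78 15; 0.4 0.17 0 0 0 -0.78 15; 0.37 0.2 0 0 0 -0.78 15; 0.36 0.2 0 0 0 -0.78 15; 0.35 0.24 0 0 0 -0.78 15"
}}

```text
time: 41.72
position: [0.4616, 0.3085, 0.0527]
ee_rot: [179.9, -0.1, 156.2]
wrist_force: [0.9, -1.1, -1.4]
opening: 0.0251
```

Emit:
{"name": "move_arm", "arguments": {
  "motion": "0.33 0.26 0 0 0 -0.78 15; 0.32 0.27 0 0 0 -0.78 15; 0 0 0 0 0 0 15; 0 0 0 0 0 0 15; 0 0 0 0 0 0 15"
}}

```text
time: 42.13
position: [0.4541, 0.3222, 0.0526]
ee_rot: [179.9, -0.0, 163.0]
wrist_force: [0.3, 0.4, -0.2]
opening: 0.0255
```

```bash
python3 - <<'E'
from plan import *
st(); p,Rk,q=rows([.4541,.3228,.0215],R.from_euler('xyz',[180,0,163.2],degrees=True),4,15)
p,d=robot.snapshot("scene"); cv2.imwrite("pics/g7.png",cv2.resize(p[130:260,310:450],None,fx=4.5,fy=4.5))
E
```

```text
t 42.13 pos [0.4541 0.3222 0.0526] rpy [179.9  -0.  163. ] q [-13.7  49.  -39.3 109.2  48.1  39.9  -9.5] open 0.0255 F [ 0.3  0.4 -0.2]
0 0.01 0.39 0 -0 -0.01 15; 0 0 0.39 0.01 -0 -0.01 15; 0.01 0.01 0.39 0 -0 -0.01 15; -0 0.01 0.38 0.01 -0 -0.01 15
 end [0.4541 0.3229 0.0216] [-180.    -0.   163.2] q [-15.  51. -37. 110.  51.  37. -12.] max|u| 0.39
```

View pics/g7.png

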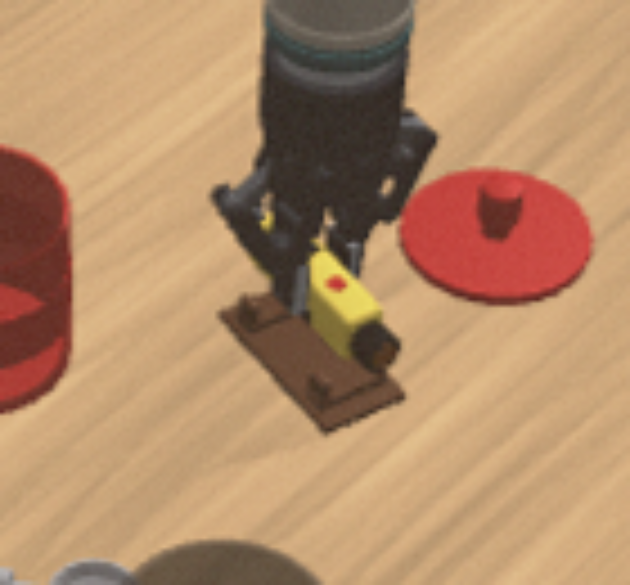

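Emit:
{"name": "move_arm", "arguments": {
  "motion": "0 0.01 0.39 0 0 -0.01 15; 0 0.01 0.39 0 0 -0.01 15; 0 0 0.39 0 0 -0.01 15; 0 0 0.38 0 0 0 15; 0 0 0.1 0 0 0 15"
}}

```text
time: 42.6
position: [0.4533, 0.3227, 0.0186]
ee_rot: [-180.0, -0.1, 163.3]
wrist_force: [-1.4, -4.0, 16.4]
opening: 0.0254
```

Emit:
{"name": "move_arm", "arguments": {
  "motion": "0 0 0.05 0 0 0 15; 0 0 0.05 0 0 0 15; 0 0 0 0 0 0 15"
}}

```text
time: 42.85
position: [0.4533, 0.3226, 0.0186]
ee_rot: [-180.0, 0.0, 163.3]
wrist_force: [-3.4, -4.4, 13.3]
opening: 0.0254
```

```bash
python3 - <<'E'
from plan import *
st()
p,d=robot.snapshot("scene"); cv2.imwrite("pics/g8.png",cv2.resize(p[130:260,310:450],None,fx=4.5,fy=4.5))
E
```

```text
t 42.85 pos [0.4533 0.3226 0.0186] rpy [-180.     0.   163.3] q [-15.5  51.7 -36.5 109.7  51.5  36.6 -12.2] open 0.0254 F [-3.4 -4.4 13.3]
```

View pics/g8.png

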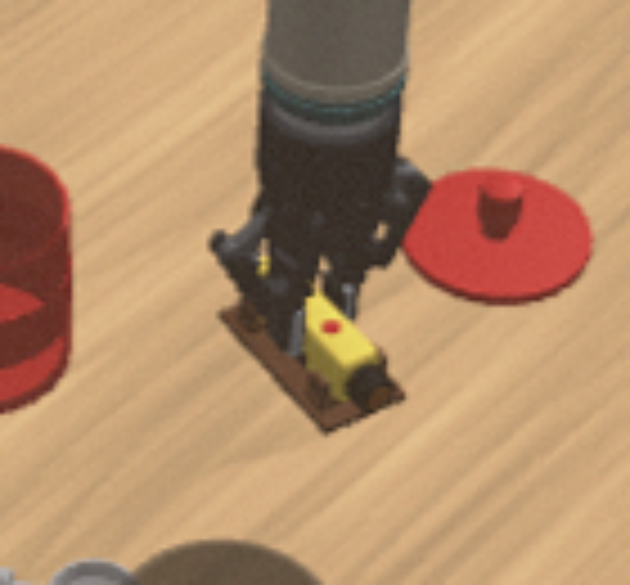

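Emit:
{"name": "move_arm", "arguments": {
  "motion": "0 0 -0.1 0 0 0 40; 0 0 0 0 0 0 50; 0 0 0 0 0 0 55; 0 0 -0.6 0 0 0 55; 0 0 -1 0 0 0 55"
}}

```text
time: 43.32
position: [0.4527, 0.3224, 0.0507]
ee_rot: [-179.9, -0.2, 163.3]
wrist_force: [0.2, -0.3, 0.5]
opening: 0.0551
```

Emit:
{"name": "move_arm", "arguments": {
  "motion": "0 0 -1 0 0 0 60; 0 0 -1 0 0 0 60; 0 0 -1 0 0 0 60; -1 -0.7 -1 0 0 0 60; -1 -0.7 -1 0 0 0 60"
}}

```text
time: 43.73
position: [0.4833, 0.2861, 0.1536]
ee_rot: [179.8, -0.1, 163.5]
wrist_force: [-0.1, -0.8, -0.8]
opening: 0.0602
```

Emit:
{"name": "move_arm", "arguments": {
  "motion": "-1 -0.7 -1 0 0 0 60; -1 -0.9 -0.5 0 0 0 60; -1 -0.9 0 0 0 0 60; -0.7 -1 0 0 0 0 60; -0.5 -1 0 0 0 0 60"
}}

```text
time: 44.15
position: [0.54, 0.1728, 0.1822]
ee_rot: [179.8, 0.0, 163.2]
wrist_force: [-0.1, 0.2, -0.7]
opening: 0.06
```

```bash
python3 - <<'E'
from plan import *
st()
for n in("scene","top"):
    p,d=robot.snapshot(n); P=pts(n,d); hsv=cv2.cvtColor(p,cv2.COLOR_BGR2HSV)
    m=(np.hypot(P[...,0]-.46,P[...,1]-.32)<.1)&(P[...,2]>.036)&(P[...,2]<.05)&(hsv[...,0]>18)&(hsv[...,0]<35)&(hsv[...,1]>120)
    q=P[m]
    if len(q)>20: r=cv2.minAreaRect((q[:,:2]*1000).astype(np.float32)); print(n,m.sum(),np.round(r[0],1),np.round(r[1],1),round(r[2],1),"z",np.median(q[:,2]).round(4),"slopes",np.degrees(np.linalg.lstsq(np.c_[q[:,:2]-q[:,:2].mean(0),np.ones(len(q))],q[:,2],rcond=None)[0][:2]).round(1))
    cv2.imwrite(f"pics/h_{n}.png",cv2.resize(p[130:260,310:450],None,fx=4.5,fy=4.5) if n=="scene" else cv2.resize(p[130:330,160:430],None,fx=2.9,fy=2.9))
rows([.5995,-.0896,.10],R.from_euler('xyz',[180,0,163],degrees=True),15,60)
E
```

```text
t 44.15 pos [0.54   0.1728 0.1822] rpy [179.8   0.  163.2] q [  9.9  40.6 -49.7 102.7  37.4  54.5  17.5] open 0.06 F [-0.1  0.2 -0.7]
scene 212 [453.9 320.2] [ 28.7 101.6] 71.8 z 0.0419 slopes [1.  3.8]
top 450 [452.1 322.2] [ 27.3 103.2] 73.8 z 0.0417 slopes [0.4 2. ]
-0.44 -0.77 0.27 -0 -0 -0 60; -0.45 -0.76 0.27 -0 -0 -0 60; -0.44 -0.77 0.27 -0 -0 -0 60; -0.45 -0.76 0.28 -0.01 -0 -0.01 60; -0.44 -0.77 0.27 0 -0 0 60
-0.44 -0.76 0.27 0 -0 0 60; -0.45 -0.77 0.27 0 -0 -0 60; -0.44 -0.76 0.27 -0 -0 -0 60; -0.44 -0.77 0.27 -0 -0 -0 60; -0.44 -0.76 0.27 -0 -0 -0.01 60
-0.45 -0.77 0.27 -0 -0 0 60; -0.44 -0.77 0.27 -0.01 -0 0 60; -0.44 -0.76 0.27 0 -0 0 60; -0.45 -0.77 0.27 0 -0 -0 60; -0.44 -0.76 0.28 -0 -0 -0 60
 end [ 0.5996 -0.0895  0.0999] [-180.   -0.  163.] q [ 33.  49. -46. 100.  45.  51.  40.] max|u| 0.77
```

View pics/h_scene.png

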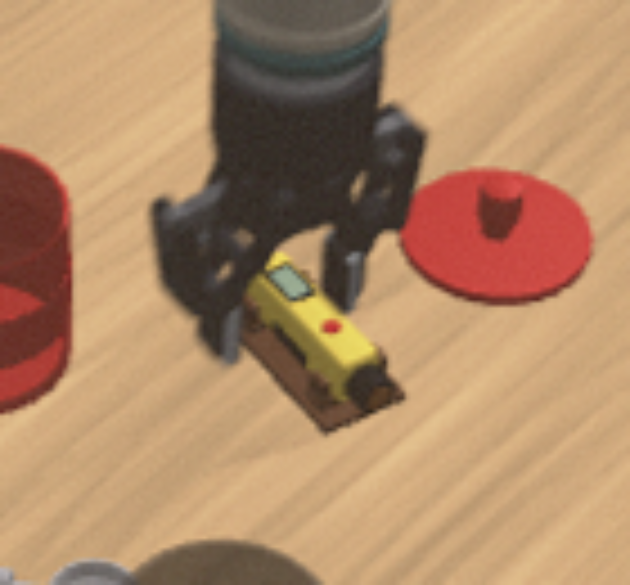

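View pics/h_top.png

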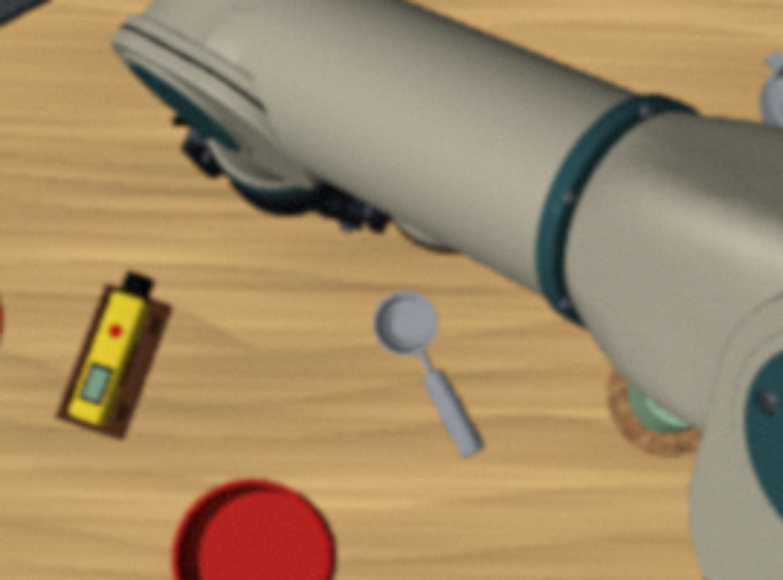

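Emit:
{"name": "move_arm", "arguments": {
  "motion": "-0.45 -0.77 0 0 0 0 60; -0.44 -0.77 0 0 0 0 60; -0.44 -0.77 0 0 0 0 60; -0.45 -0.77 0 0 0 0 60; -0.44 -0.77 0 0 0 0 60"
}}

```text
time: 44.67
position: [0.5589, 0.0881, 0.1818]
ee_rot: [179.8, -0.0, 163.4]
wrist_force: [0.3, -0.4, -0.9]
opening: 0.0597
```

Emit:
{"name": "move_arm", "arguments": {
  "motion": "-0.44 -0.77 0 0 0 0 60; -0.44 -0.77 0 0 0 0 60; -0.44 -0.77 0 0 0 0 60; -0.45 -0.77 0 0 0 0 60; -0.44 -0.77 0 0 0 0 60"
}}

```text
time: 45.08
position: [0.5793, 0.0017, 0.1816]
ee_rot: [179.8, -0.0, 163.4]
wrist_force: [0.7, -0.3, -0.4]
opening: 0.0598
```

Emit:
{"name": "move_arm", "arguments": {
  "motion": "-0.44 -0.77 0.6 0 0 0 60; -0.44 -0.77 0.8 0 0 0 60; -0.44 -0.77 0.8 0 0 0 60; -0.45 -0.77 0.8 0 0 0 60; -0.44 -0.77 0.8 0 0 0 60"
}}

```text
time: 45.5
position: [0.5987, -0.0859, 0.1024]
ee_rot: [179.9, -0.1, 163.3]
wrist_force: [0.8, -0.2, 0.5]
opening: 0.0601
```

```bash
python3 - <<'E'
from plan import *
st()
p,Rk,q=rows([.600,-.0896,.06],R.from_euler('xyz',[180,0,163],degrees=True),4,60)
rows([.600,-.0896,.0275],R.from_euler('xyz',[180,0,163],degrees=True),2,60,p,Rk,q)
E
```

```text
t 45.5 pos [ 0.5987 -0.0859  0.1024] rpy [ 1.799e+02 -1.000e-01  1.633e+02] q [ 32.5  49.3 -46.3  99.8  44.5  51.1  39.9] open 0.0601 F [ 0.8 -0.2  0.5]
-0.03 -0.04 0.53 0.01 -0.01 0.02 60; -0.03 -0.04 0.53 0 -0.01 0.01 60; -0.03 -0.04 0.53 0.01 -0 0.02 60; -0.03 -0.04 0.53 0 -0.01 0.02 60
 end [ 0.6001 -0.0896  0.06  ] [180.  -0. 163.] q [ 31.  52. -44. 101.  48.  47.  37.] max|u| 0.53
0 0 0.81 0 -0 -0 60; 0 0 0.81 0 -0 -0 60
 end [ 0.6001 -0.0896  0.0276] [180.  -0. 163.] q [ 30.  55. -41. 101.  50.  44.  35.] max|u| 0.81
```

Emit:
{"name": "move_arm", "arguments": {
  "motion": "-0.05 -0.08 0.7 0 0 0.03 60; -0.04 -0.06 0.7 0 0 0.02 60; -0.03 -0.04 0.7 0 0 0.02 60; 0 0 0.8 0 0 0 60; 0 0 0.8 0 0 0 60"
}}

```text
time: 45.92
position: [0.6006, -0.0873, 0.0295]
ee_rot: [179.8, -0.0, 163.1]
wrist_force: [-1.2, -0.1, 0.5]
opening: 0.0598
```

```bash
python3 - <<'E'
from plan import *
st()
rows([.600,-.0896,.0275],R.from_euler('xyz',[180,0,163],degrees=True),1,60)
E
```

```text
t 45.92 pos [ 0.6006 -0.0873  0.0295] rpy [179.8  -0.  163.1] q [ 30.2  54.6 -41.6 101.3  50.2  44.6  35.5] open 0.0598 F [-1.2 -0.1  0.5]
-0.01 -0.12 0.1 0.04 -0.01 0.02 60
 end [ 0.6001 -0.0896  0.0275] [-180.   -0.  163.] q [ 30.  55. -41. 101.  50.  44.  35.] max|u| 0.12
```

Emit:
{"name": "move_arm", "arguments": {
  "motion": "0 -0.12 0.1 0.04 0 0.02 60; 0 0 0 0 0 0 15; 0 0 0 0 0 0 15; 0 0 0 0 0 0 15; 0 0 0 0 0 0 15"
}}

```text
time: 46.33
position: [0.6007, -0.0909, 0.0298]
ee_rot: [-180.0, 0.1, 162.9]
wrist_force: [-0.5, 1.1, 1.3]
opening: 0.0245
```

Emit:
{"name": "move_arm", "arguments": {
  "motion": "0 0 0 0 0 0 15; 0 0 0 0 0 0 15; 0 0 -0.5 0 0 0 15; 0 0 -1 0 0 0 15; 0 0 -1 0 0 0 15"
}}

```text
time: 46.75
position: [0.599, -0.0914, 0.079]
ee_rot: [-179.9, -0.2, 162.9]
wrist_force: [0.3, -0.6, -1.9]
opening: 0.0247
```

Emit:
{"name": "move_arm", "arguments": {
  "motion": "0 0 -1 0 0 0 15; 0 0 -1 0 0 0 15; 0 0 -1 0 0 0 15; 0 0 -1 0 0 0 15; 0 0 -0.9 0 0 0 15"
}}

```text
time: 47.17
position: [0.5998, -0.0912, 0.1785]
ee_rot: [-179.9, -0.0, 162.9]
wrist_force: [0.4, -0.0, -1.8]
opening: 0.0244
```

```bash
python3 - <<'E'
from plan import *
st()
p,Rk,q=rows([.5985,.0672,.175],R.from_euler('xyz',[180,0,163],degrees=True),9,15)
for n in("scene","top"):
    p,d=robot.snapshot(n);cv2.imwrite(f"pics/i_{n}.png",cv2.resize(p[180:380,200:420],None,fx=3.4,fy=3))
E
```

```text
t 47.17 pos [ 0.5998 -0.0912  0.1785] rpy [-179.9   -0.   162.9] q [ 35.   44.2 -50.2  96.4  39.   58.5  44.2] open 0.0244 F [ 0.4 -0.  -1.8]
0.27 0.84 0.02 -0 -0 -0 15; 0.26 0.84 0.02 -0 -0 -0.01 15; 0.27 0.84 0.01 -0.01 -0 0 15; 0.26 0.84 0.02 0 -0 -0 15; 0.27 0.84 0.02 0 -0 -0.01 15
0.26 0.84 0.02 -0 -0 0 15; 0.27 0.83 0.02 -0 -0.01 -0 15; 0.26 0.84 0.02 -0 0 -0.01 15; 0.27 0.84 0.02 -0.01 0 0 15
 end [0.5984 0.0671 0.175 ] [180.   0. 163.] q [ 20.  44. -49.  97.  39.  57.  29.] max|u| 0.84
```

View pics/i_scene.png

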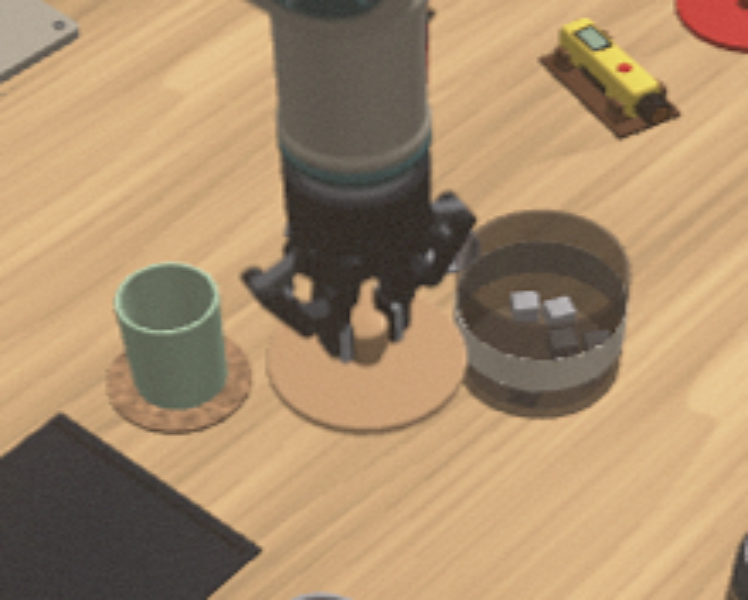

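Emit:
{"name": "move_arm", "arguments": {
  "motion": "0.27 0.84 0.02 0 0 0 15; 0.26 0.84 0.02 0 0 0 15; 0.27 0.84 0 0 0 0 15; 0.26 0.84 0 0 0 0 15; 0.27 0.84 0 0 0 0 15"
}}

```text
time: 47.68
position: [0.5985, -0.0026, 0.175]
ee_rot: [-179.9, -0.1, 162.8]
wrist_force: [-0.5, 0.2, -1.2]
opening: 0.0247
```

Emit:
{"name": "move_arm", "arguments": {
  "motion": "0.26 0.84 0 0 0 0 15; 0.27 0.84 0 0 0 0 15; 0.26 0.84 0 0 0 0 15; 0.26 0.83 0 0 0 0 15; 0 0 0 0 0 0 15"
}}

```text
time: 48.1
position: [0.5979, 0.0721, 0.1756]
ee_rot: [179.9, -0.2, 163.2]
wrist_force: [0.4, 0.5, -1.0]
opening: 0.0243
```

```bash
python3 - <<'E'
from plan import *
from m import circ
st()
for n in("scene","top"):
    p,d=robot.snapshot(n); P=pts(n,d); circ("lid "+n,P,(.5985,.067),.07,.155,.18)
    cv2.imwrite(f"pics/j_{n}.png",cv2.resize(p[180:380,200:420],None,fx=3.4,fy=3))
rows([.5985,.0672,.135],R.from_euler('xyz',[180,0,163],degrees=True),3,15)
E
```

```text
t 48.1 pos [0.5979 0.0721 0.1756] rpy [179.9  -0.2 163.2] q [ 19.3  43.8 -49.3  97.2  38.3  57.4  29.4] open 0.0243 F [ 0.4  0.5 -1. ]
lid scene 1425 circ 0.599 0.0707 r 0.0587 med [0.6119 0.0575 0.1643]
lid top 1246 circ 0.5965 0.0696 r 0.0566 med [0.5742 0.0782 0.164 ]
-0 -0 0.67 -0.01 -0.01 -0 15; -0.01 -0 0.67 -0.01 -0.01 -0.01 15; -0 -0.01 0.67 -0.01 -0 0 15
 end [0.5985 0.0672 0.135 ] [180.  -0. 163.] q [ 19.  46. -47.  99.  41.  53.  27.] max|u| 0.67
```

View pics/j_scene.png

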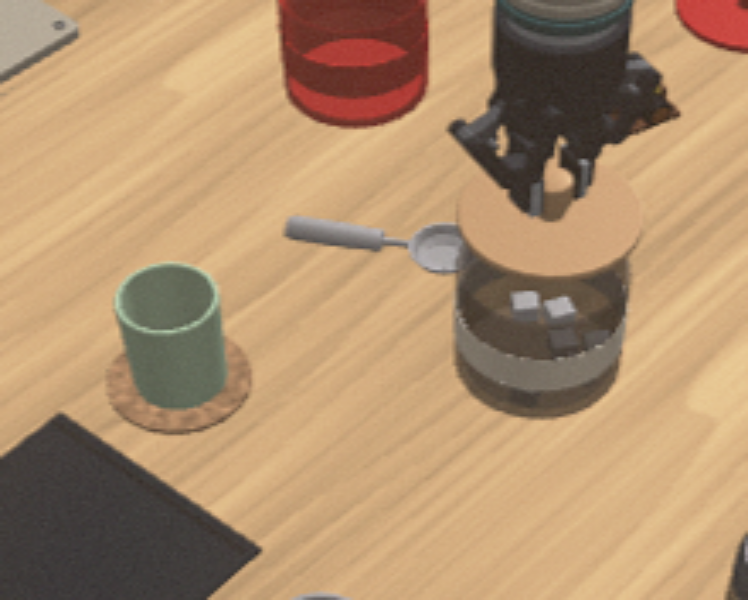

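Emit:
{"name": "move_arm", "arguments": {
  "motion": "0 0 0.6 0 0 0 15; 0 0 0.6 0 0 0 15; 0 0 0.6 0 0 0 15; 0 0 0.2 0 0 0 15; 0 0 0.15 0 0 0 15"
}}

```text
time: 48.62
position: [0.5981, 0.0663, 0.131]
ee_rot: [-179.9, -0.2, 162.8]
wrist_force: [0.2, 0.7, -0.1]
opening: 0.0246
```

```bash
python3 - <<'E'
from plan import *
from m import circ
st()
for n in("scene","top"):
    p,d=robot.snapshot(n); P=pts(n,d); circ("lid "+n,P,(.5985,.067),.07,.112,.135)
st()
E
```

```text
t 48.62 pos [0.5981 0.0663 0.131 ] rpy [-179.9   -0.2  162.8] q [ 18.4  46.7 -46.8  99.2  41.5  53.2  27. ] open 0.0246 F [ 0.2  0.7 -0.1]
lid scene 1358 circ 0.5997 0.066 r 0.0587 med [0.6125 0.0515 0.1198]
lid top 1144 circ 0.5969 0.067 r 0.0567 med [0.5741 0.0748 0.1199]
t 48.72 pos [0.5987 0.067  0.132 ] rpy [-1.799e+02 -1.000e-01  1.628e+02] q [ 18.4  46.7 -46.9  99.2  41.5  53.2  27. ] open 0.0249 F [ 0.2  0.7 -1.7]
```

Lid top at 0.1198, seat is 0.118; lower 1.5–2 mm and release.

Emit:
{"name": "move_arm", "arguments": {
  "motion": "0 0 0.1 0 0 0 15; 0 0 0 0 0 0 15; 0 0 0 0 0 0 40; 0 0 0 0 0 0 60; 0 0 0 0 0 0 60"
}}

```text
time: 49.13
position: [0.5994, 0.0674, 0.1314]
ee_rot: [-180.0, 0.0, 162.9]
wrist_force: [0.5, 0.4, -0.2]
opening: 0.0592
```

Emit:
{"name": "move_arm", "arguments": {
  "motion": "0 0 0 0 0 0 60; 0 0 -0.6 0 0 0 60; 0 0 -1 0 0 0 60; 0 0 -1 0 0 0 60; 0 0 -1 0 0 0 60"
}}

```text
time: 49.55
position: [0.5991, 0.0676, 0.2046]
ee_rot: [-180.0, -0.0, 162.9]
wrist_force: [0.3, 0.2, -0.5]
opening: 0.0596
```

Emit:
{"name": "move_arm", "arguments": {
  "motion": "0.5 0.8 -1 0 0 0 60; 0.5 1 -1 0 0 0 60; 0.5 1 -1 0 0 0 60; 0.5 1 -0.5 0 0 0 60; 0.5 1 0 0 0 0 60"
}}

```text
time: 49.97
position: [0.5806, 0.1761, 0.2769]
ee_rot: [179.8, 0.2, 162.9]
wrist_force: [1.8, 0.1, -0.7]
opening: 0.0602
```

Emit:
{"name": "move_arm", "arguments": {
  "motion": "0.5 1 0 0 0 0 60; 0.5 1 0 0 0 0 60; 0.5 1 0 0 0 0 60; 0.5 1 0 0 0 0 60; 0 0 0 0 0 0 60"
}}

```text
time: 50.38
position: [0.5626, 0.2684, 0.2745]
ee_rot: [179.8, -0.1, 163.3]
wrist_force: [-0.4, 1.5, 0.6]
opening: 0.0599
```

```bash
python3 - <<'E'
from plan import *
from m import circ
from rim import rim
st()
for n in("scene","top"):
    p,d=robot.snapshot(n); P=pts(n,d); q=circ("lid "+n,P,(.5985,.067),.07,.112,.125); circ("knob",P,(.5985,.067),.03,.14,.165)
    print("lid slope",np.degrees(np.linalg.lstsq(np.c_[q[:,:2]-q[:,:2].mean(0),np.ones(len(q))],q[:,2],rcond=None)[0][:2]).round(2))
    rim(n,p,d)
    hsv=cv2.cvtColor(p,cv2.COLOR_BGR2HSV)
    m=(np.hypot(P[...,0]-.46,P[...,1]-.32)<.1)&(P[...,2]>.036)&(P[...,2]<.05)&(hsv[...,0]>18)&(hsv[...,0]<35)&(hsv[...,1]>120)
    q=P[m]
    if len(q)>20: r=cv2.minAreaRect((q[:,:2]*1000).astype(np.float32)); print("therm",m.sum(),np.round(r[0],1),np.round(r[1],1),round(r[2],1),"z",np.median(q[:,2]).round(4))
    cv2.imwrite(f"pics/k_{n}.png",p)
E
```

```text
t 50.38 pos [0.5626 0.2684 0.2745] rpy [ 1.798e+02 -1.000e-01  1.633e+02] q [  1.2  39.3 -51.9  87.5  32.1  68.9  17.3] open 0.0599 F [-0.4  1.5  0.6]
lid scene 1634 circ 0.5993 0.067 r 0.0594 med [0.6066 0.0598 0.1186]
knob 132 circ 0.6023 0.0668 r 0.0145 med [0.6016 0.0636 0.1519]
lid slope [-0.07  0.06]
scene 176 23 rim centre [ 0.4393 -0.1082  0.1016] axis [-0.026 -0.005  1.   ] tilt 1.5 res 0.0021
therm 249 [453.3 321.7] [ 30.6 102.8] 74.3 z 0.0421
lid top 0 circ 0.0 0.0 r 0.0 med [nan nan nan]
knob 0 circ 0.0 0.0 r 0.0 med [nan nan nan]
lid slope [0. 0.]
  return _methods._mean(a, axis=axis, dtype=dtype,
  ret = um.true_divide(
<stdin>:7: RuntimeWarning: Mean of empty slice.
rim.py:7: RuntimeWarning: Mean of empty slice.
  cen=q[:,:2].mean(0)
rim.py:14: RuntimeWarning: Mean of empty slice.
  o=np.array(out); c,nrm=o.mean(0),np.linalg.svd(o-o.mean(0))[2][2]; nrm*=np.sign(nrm[2])
  ret = ret.dtype.type(ret / rcount)
Traceback (most recent call last):
  File "rim.py", line 14, in rim
    o=np.array(out); c,nrm=o.mean(0),np.linalg.svd(o-o.mean(0))[2][2]; nrm*=np.sign(nrm[2])
                                     ~~~~~~~~~~~~~^^^^^^^^^^^^^
numpy.linalg.LinAlgError: 1-dimensional array given. Array must be at least two-dimensional
```

View pics/k_scene.png

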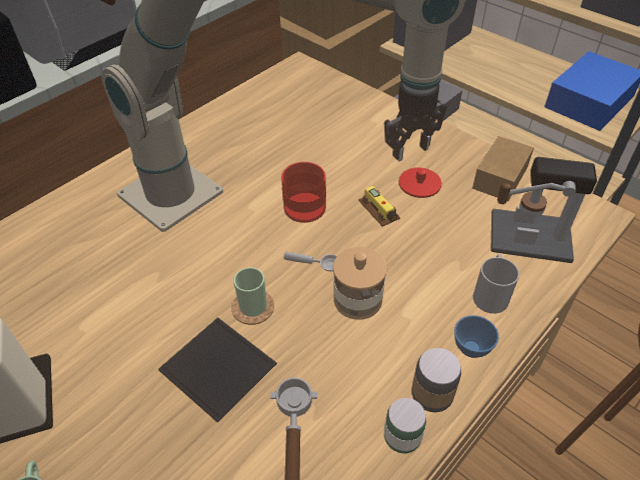

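```bash
python3 - <<'E'
from h import *
print(robot.hand_in(), robot.state()["time"])
E
```

```text
the job is handed in; nothing more can be done
the job is handed in; nothing more can be done
```

The job is done and handed in at about 50.5 s of the 184 s allowed. The hand-in gives no verdict.

**What I did:** I laid the lid on the counter and put both mat cubes into the cup. I tipped the cup over the jar and stood it back on the coaster. I then held the thermometer for about 3 s, returned it to its rest and put the lid back.

**What the checks showed:**
- **Cubes:** the top view showed six cubes in the jar, the sixth only partly visible, and the cup empty.
- **Thermometer reading:** the jar's axis was about 190 mm ahead of its origin, so the lens was about 67 mm from the glass. Its aim was within 1 mm sideways, and its centre was at about 0.0535 m, against 0.055 m for the band.
- **Lid:** level to within 0.1°, centred within about 1 mm, and at the same height as at the start.
- **Thermometer in its rest:** within 2–3 mm of where it began and at the same height.
- **Cup:** on the coaster within about 3 mm of its centre. The rim fit gives 1–1.5° of tilt, the same as it gave for the untouched cup.
- **Portafilter and spoon:** they look unmoved in the last picture; I did not measure them.

**What went wrong or disagreed:**
- **Cup twist:** the cup came back from the pour twisted about 6° in the grip. My first correction turned it about the wrong axis, so I measured the rim, levelled it and then set it down.
- **Top camera:** the arm hid the jar and cup from it at the end, so the last lid, cup and thermometer figures come from the scene camera alone.

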